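# Stow the vacuum spares under the closet floor

### The arm

A 6-joint arm with a two-finger parallel gripper is mounted at the origin on the work surface. World frame = base frame: x ahead of the robot, y to its left, z up, the work surface at z = 0. Lengths are in m, angles in rad, forces in N, time in s.
With the tool pointing down it reaches from about 0.35 to 0.775 m from the base axis. Payload 7.3 kg.
Tool frame: the origin (TCP) lies at the very end of the fingers, on their centre line; the grasp point (between the pads) lies ctrl.pinch_z behind it (ctrl.pinch_z is the distance from the TCP to the grasp point, in m); x points along the fingers, z is the direction in which the jaws open and shut, and the axes are right-handed (so a half turn about x gives the same grasp; the last joint's range is limited). The gripper opens to 92 mm and grips with 3 to 60 N. Pads are 19 mm wide; open, the fingers measure 130 mm over their backs; the gripper's body (75 mm by 190 mm) begins 47 mm behind the grasp point.
Start: joints at [-1.472, 0.342, 1.524, -0, 1.275, -0.146], TCP at [0.127, -0.509, 0.187] pointing down, gripper open.
Joint ranges: [-2.53, 2.53], [-0.77, 2.02], [0.04, 2.7], [-1, 4.14], [0.28, 2.66], [-3.11, 3.11]. Speed limits (rad/s): [2.57, 2.57, 3.14, 3.14, 3.14, 3.14].

### API

Orientations are given as a unit quaternion [x, y, z, w].
In Python, from station import telemetry, optics, ctrl gives the robot as it stands. The module is installed in compiled form; this text tells all that it offers.
- The arm moves only by the shell command python3 -m pendant 'ROWS' [FORCE]. ROWS is JSON, a list of rows, each an object with "grip": the closure in counts, from 0 (fully open) to 255 (shut); "travel": the shift along the tool's x, y, z in units of 40 mm (1.0 is 40 mm), a list of three; "rotation": the turn, a rotation vector about the tool's x, y, z in units of 6 degrees (1.0 is 6 degrees), a list of three. A call has 1 to 20 rows; each row shifts and turns the pose as measured when the row begins, along the tool's axes as they then stand; what a row does not reach is not made up. A row lasts 1/8 s, in which the tool goes at most 62.5 mm and 10.7 degrees, less where a joint would pass 70% of its speed; a pose out of reach is approached as far as the arm can. A call is refused whole if a number of a shift passes 1 or a number of a turn 1, either way. A call with a gripper value outside its range is refused whole. The fingers move at their own pace and stop on an object; FORCE is the grip in N (left out, the last holds). Time passes only in rows, so rows that do not move let the fingers close. It gives the time, the measured TCP pose, the force and the opening at its end, in the units of the state.
- telemetry.sense(): the state, without advancing time (a new reading comes with each control period).
- optics.read_camera(name): name is "side" or "top" or "wrist"; returns the picture (420x560x3 uint8, blue, green, red); there is no depth.
- optics.calibration(name): a dict with "mtx" (3x3 intrinsics, pixels), "R" (3x3) and "t" (3): a world point X has camera coordinates R X + t; the wrist camera has in their place "mount" (4x4, takes a point from camera to tool coordinates, whose origin is the TCP and whose axes are the tool frame's). Camera axes: x right, y down, z forward; pixel columns grow to the right and rows downward; lengths in m; the calibration is good to about 2 mm. The wrist camera is an equidistant fisheye: a pixel r from the principal point sees the ray r / f radians off the axis. A picture is of the moment at which its call begins: read the wrist's pose just before it. calibration takes no time and is no camera call.
- ctrl.finish_job(): hands the job in, once; it reports no verdict.
The state is a dict: "time": time; "q": joint angles; "joint_velocities": joint speeds; "joint_torque": joint torques, N m; "tcp_pos": TCP position; "orientation": TCP orientation; "wrist_force": force on the tool from outside, world axes, zero at the start; "ft_torque": the same for the moment, N m; "opening": finger opening in m.
Only numpy, scipy, OpenCV 4.12 (cv2) and the standard library are available. Lean on these libraries where they do the work, as an engineer would, in place of code of your own. Each camera call takes 0.05 s, during which the arm holds its last target.

### The job

Put the vacuum's spares away under the raised closet floor: flip up the hatch's ring pull, open the hatch by it, unhook every caddy still hanging on the hook rail (lift it clear of the hook tips before drawing it away, never wrenching at the hooks or tipping out its contents) and set each one gently upright in the well, together with the spare clear dustbin cup that stands on the floor, also upright. Then close the hatch flush, fold the ring down flat into its recess, and leave the other things lying about where they are.

Things in the scene. Friction and masses are not known exactly. Their poses are not given: they have to be found in the camera images.
- platform: raised piece of closet floor: fixed wooden box 260 (x) x 420 (y) mm, deck 165 mm above the table, turned a little. Origin: centre of its underside, x and y along its sides, z up. The hatch in its deck covers an open well.
- well (a point): centre of the well's floor, 12 mm above the platform's underside, axes as the platform's. The well is 180 mm in x and 330 mm in y; ledges at its y ends leave 310 mm to pass (they lie 18 to 30 mm below the deck). Under the shut hatch a thing 120 mm tall still fits anywhere.
- hatch (a joint): hatch angle (rad): 0 shut and flush with the deck, 1.75 its stop, a little past upright. Panel 178 (x) x 326 (y) x 18 mm, 0.5 kg, hinged along the platform's +x side, so its near (-x) edge rises. The stiff hinge (0.6 N m) holds it at any angle; lifting takes about 8 N at the ring, and a push on its outer face shuts it.
- ring (a joint): ring pull's angle in the hatch (rad): 0 folded flat in its recess, 1.57 square to the hatch, 2.0 its stop. Pivot: parallel to the hatch's hinge, 146 mm from it, 6 mm below the hatch's top face, near the middle of the free edge; folded, the ring points from the pivot towards the hinge. A little stiff (0.02 N m): it stays where it is put.
- ring_bar (a point): middle of the ring's grip bar: round steel 9 mm thick, along the platform's y, 42 mm from the ring's pivot, side arms 30 mm either side (52 mm clear between). Folded, the bar's centre is 6 mm below the hatch's face in a recess 86 (x) x 80 (y) x 24 mm deep, with 29 mm free for a finger beyond the bar on the hinge side and 33 mm inside the ring. Axes turn with the ring.
- hinge (a point): middle of the hatch's hinge line, at deck height, 90 mm from the platform's middle on its +x side; axes as the platform's.
- hatch_edge (a point): middle of the hatch's free edge on its top face, 178 mm from the hinge line; its z axis is square to the hatch's top face.
- rail: hook rail: wooden board 430 mm long (y) between two posts, fixed, turned to the robot. Origin: on the table below the middle of the board's front face, which looks to -x; z up. The board's top is 275 mm high. Double-prong hangers of 7 mm steel rod at y = -130, 0, +130 mm, each with prongs 36 mm either side of its middle.
- hang_mid (a point): where the bar of a caddy hung on the middle hanger lies: rail's x = -45 mm, y = 0, 260 mm high; axes as the rail's. The prongs pass 10 mm below it and turn up beyond it to tips 80 mm out from the board, tops 290 mm high. So a hung bar must rise at least 36 mm, but at most 55 mm while the prongs are in the handle (the tray meets them from below), then go off to -x.
- caddy1: open sheet-metal tray 60 (x) x 108 (y) x 34 mm high packed with vacuum spares (to 40 mm up), 0.15-0.3 kg; over it, on two end straps, a round beech handle bar 12 mm thick along y, its centre 110 mm above the underside: a clear window 64 mm high, 104 mm wide. Origin: centre of underside, z up. Hangs by the bar from the rail's hanger at y = -130 mm, bar parallel to the rail. None if absent.
- caddy2: open sheet-metal tray 60 (x) x 108 (y) x 34 mm high packed with vacuum spares (to 40 mm up), 0.15-0.3 kg; over it, on two end straps, a round beech handle bar 12 mm thick along y, its centre 110 mm above the underside: a clear window 64 mm high, 104 mm wide. Origin: centre of underside, z up. Hangs by the bar from the rail's hanger at y = 0 mm, bar parallel to the rail. None if absent.
- caddy3: open sheet-metal tray 60 (x) x 108 (y) x 34 mm high packed with vacuum spares (to 40 mm up), 0.15-0.3 kg; over it, on two end straps, a round beech handle bar 12 mm thick along y, its centre 110 mm above the underside: a clear window 64 mm high, 104 mm wide. Origin: centre of underside, z up. Hangs by the bar from the rail's hanger at y = +130 mm, bar parallel to the rail. None if absent.
- dust_cup: spare dustbin cup standing on the table: clear round plastic body 62 mm across on a weighty round bottom lid 76 mm across and 8 mm thick, with a grey round filter collar 44 mm across on top (from 85 to 118 mm up), 0.12-0.2 kg, bottom-heavy. Origin: centre of its underside, z up.
- jar: bystander, to be left alone: sealed amber jar with a steel lid, 72 mm across, 100 mm tall. Origin: its underside's centre.
- clothes_brush: bystander, to be left alone: beechwood clothes brush lying bristles down, 150 x 48 x 38 mm. Origin: its underside's centre.
- metal_nozzle: bystander, to be left alone: narrow metal crevice nozzle lying flat, 150 mm long, 28 mm high. Origin: its underside's centre.
- polish_tin: bystander, to be left alone: round steel tin, 72 mm across, 24 mm high. Origin: its underside's centre.
- spray_can: bystander, to be left alone: plain metal can, 54 mm across, 160 mm tall. Origin: its underside's centre.
- lotion_bottle: bystander, to be left alone: small white flat bottle with a black cap, 95 mm tall. Origin: its underside's centre.

How it is judged:
By the outcome, as a careful person would: the job done as asked, in the order asked, and still so for the second after the job is handed in, with the robot touching nothing.
Of caddy1, caddy2, caddy3 only 2 to 3 are there at a start; the rules pass over those that are not, and their reading is None.
At some moment in a run one of dust_cup may be knocked a few centimetres aside while the robot is not near it.
It also fails if it takes over 210 s, if anything falls off the work surface, if the arm or the gripper's body presses on something with over 40 N, if the wrist force passes 120 N, or if a joint passes its speed limit or range.

## Working session

There is one attempt and no reset: what is moved stays moved. The work goes in short steps, Python scripts to look and compute and a shell command to move; the robot and the scene stay as the last step left them, time stands still between calls to the robot, and variables do not carry over. Pictures are saved under pics/ and viewed, and the job is handed in when it is done.

```bash
mkdir -p pics; ls
cat > h.py <<'E'
import numpy as np, cv2
from scipy.spatial.transform import Rotation as Rn
from station import telemetry, optics, ctrl
def pic(name,fn):
    im=optics.read_camera(name); cv2.imwrite('pics/'+fn,im); return im
def st():
    s=telemetry.sense(); R=Rn.from_quat(s['orientation']).as_matrix()
    return s,R
def ray(name,u,v,pose=None):
    c=optics.calibration(name);K=np.array(c['mtx'])
    if name!='wrist':
        R=np.array(c['R']);t=np.array(c['t'])
        d=np.linalg.inv(K)@[u,v,1]; return -R.T@t, R.T@d/np.linalg.norm(d)
    x=(u-K[0,2])/K[0,0];y=(v-K[1,2])/K[1,1];r=np.hypot(x,y)
    d=np.array([x/r*np.sin(r),y/r*np.sin(r),np.cos(r)]) if r>1e-9 else np.array([0,0,1.])
    M=np.array(c['mount']);p,R=pose
    return R@M[:3,3]+p, R@M[:3,:3]@d
def plane(name,u,v,z,pose=None):
    o,d=ray(name,u,v,pose); return o+d*(z-o[2])/d[2]
def tri(rs):
    A=0;b=0
    for o,d in rs:
        P=np.eye(3)-np.outer(d,d);A=A+P;b=b+P@o
    X=np.linalg.solve(A,b); return X,[np.linalg.norm((np.eye(3)-np.outer(d,d))@(X-o)) for o,d in rs]
def proj(name,X,pose=None):
    c=optics.calibration(name);K=np.array(c['mtx'])
    if name!='wrist':
        p=K@(np.array(c['R'])@np.array(X)+np.array(c['t']));return p[:2]/p[2]
    M=np.array(c['mount']);p,R=pose
    q=R.T@(np.array(X)-p); q=M[:3,:3].T@(q-M[:3,3]); r=np.arctan2(np.hypot(q[0],q[1]),q[2]);h=np.hypot(q[0],q[1])
    return np.array([K[0,2]+K[0,0]*r*q[0]/h,K[1,2]+K[1,1]*r*q[1]/h])
def wpose():
    s,R=st(); return np.array(s['tcp_pos']),R
def goal(target,Rt=None):
    "print shift in tool units and rotation units from present pose"
    s,R=st(); p=np.array(s['tcp_pos'])
    print('t',round(s['time'],2),'p',p.round(4),'F',np.round(s['wrist_force'],1),'op',round(s['opening'],4))
    print('shift units',(R.T@(np.array(target)-p)/0.04).round(2))
    if Rt is not None: print('rot units',(np.degrees(Rn.from_matrix(R.T@Rt).as_rotvec())/6).round(2))
def show():
    s,R=st(); print('t',round(s['time'],2),'p',np.round(s['tcp_pos'],4),'q',np.round(s['q'],3),'F',np.round(s['wrist_force'],1),'op',round(s['opening'],4)); print(R.round(3))
E
python3 - <<'E'
from h import *
for c in('side','top','wrist'): pic(c,c+'0.png')
for c in('side','top'):
    d=optics.calibration(c);print(c,np.round(d['mtx'],1).tolist(),(-np.array(d['R']).T@d['t']).round(3),np.round(d['R'],3).tolist())
d=optics.calibration('wrist');print(d)
print(ctrl.pinch_z);show()
E
```

```text
pics
side [[416.7, 0.0, 285.2], [0.0, 416.7, 206.1], [0.0, 0.0, 1.0]] [ 0.863 -0.058  1.203] [[0.063, 0.998, 0.005], [0.947, -0.058, -0.315], [-0.314, 0.025, -0.949]]
top [[455.0, 0.0, 280.0], [0.0, 455.0, 215.1], [0.0, 0.0, 1.0]] [ 0.423 -0.022  1.346] [[-0.008, -1.0, -0.004], [-0.997, 0.008, -0.078], [0.078, 0.003, -0.997]]
{'mtx': array([[325.1922621 ,   0.        , 281.73415361],
       [  0.        , 325.1922621 , 210.94094639],
       [  0.        ,   0.        ,   1.        ]]), 'mount': array([[ 2.29565785e-05, -2.64491193e-01,  9.64388100e-01,
        -1.96619954e-01],
       [-1.79934513e-04, -9.64388086e-01, -2.64491185e-01,
         7.22201987e-02],
       [ 9.99999984e-01, -1.67454890e-04, -6.97301448e-05,
        -6.00397538e-04],
       [ 0.00000000e+00,  0.00000000e+00,  0.00000000e+00,
         1.00000000e+00]])}
0.0188
t 0.15 p [ 0.1272 -0.509   0.1867] q [-1.472  0.343  1.525 -0.     1.275 -0.146] F [ 0.7  0.2 -0.1] op 0.0922
[[-0.     0.97   0.242]
 [ 0.001  0.242 -0.97 ]
 [-1.     0.    -0.001]]
```

View pics/side0.png

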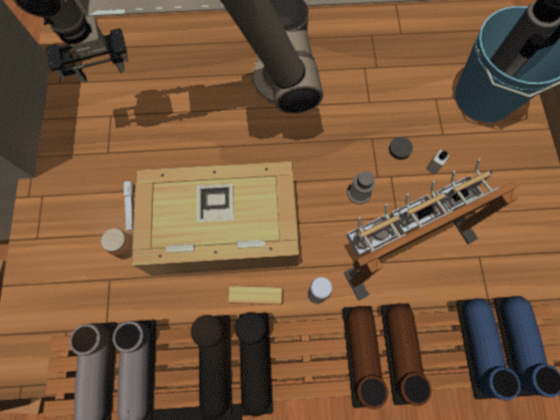

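View pics/top0.png

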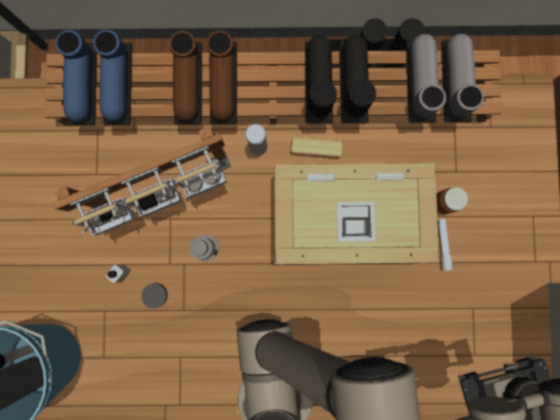

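View pics/wrist0.png

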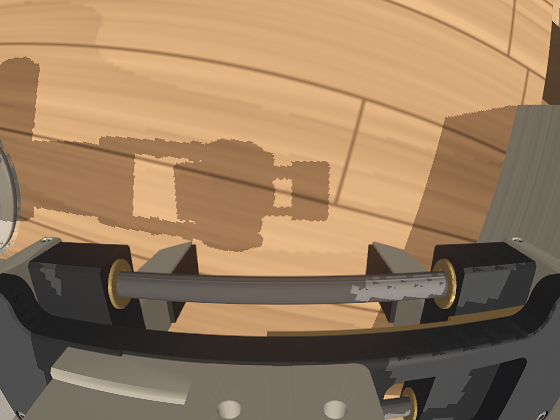

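Top and side show three caddies hung on the rail, the cup at top (203,247), platform at right, and the ring recess at top (356,222). Zooming in for measurement.

Run:
```python
from h import *
t=cv2.imread('pics/top0.png');s=cv2.imread('pics/side0.png')
def crop(im,x0,y0,x1,y1,f,fn):
    cv2.imwrite('pics/'+fn,cv2.resize(im[y0:y1,x0:x1],None,fx=f,fy=f,interpolation=cv2.INTER_CUBIC))
crop(t,260,150,460,280,4,'tplat.png')
crop(s,125,155,310,280,4,'splat.png')
crop(t,50,125,270,275,3.6,'trail.png')
crop(s,330,130,530,280,4,'srail.png')
```

```text
(no output)
```

View pics/tplat.png

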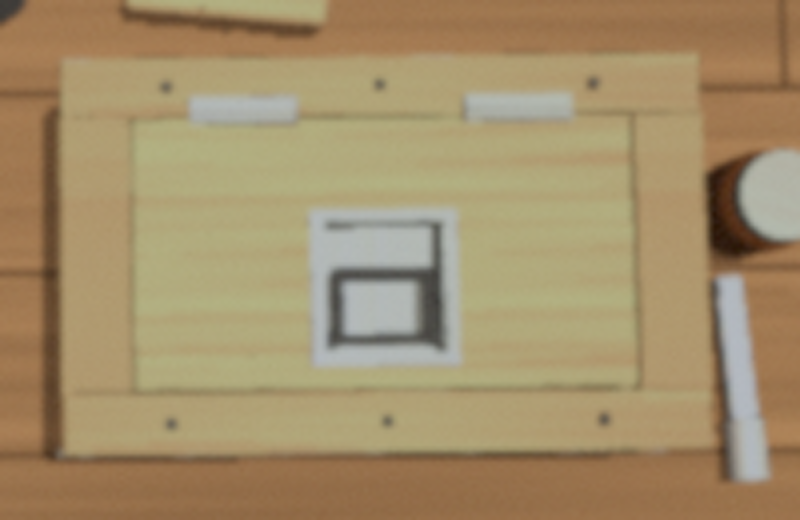

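View pics/splat.png

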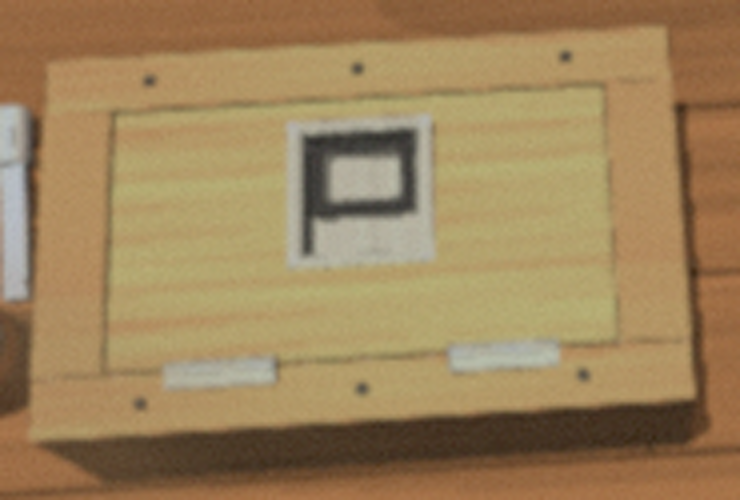

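View pics/trail.png

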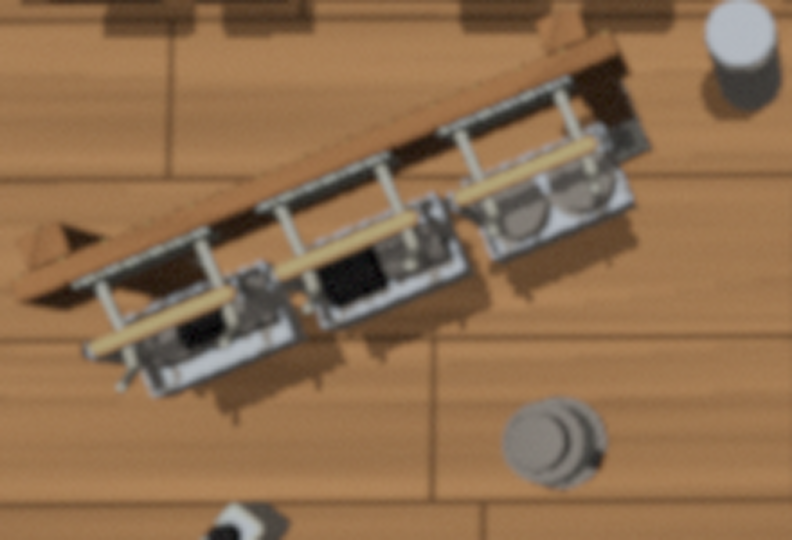

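View pics/srail.png

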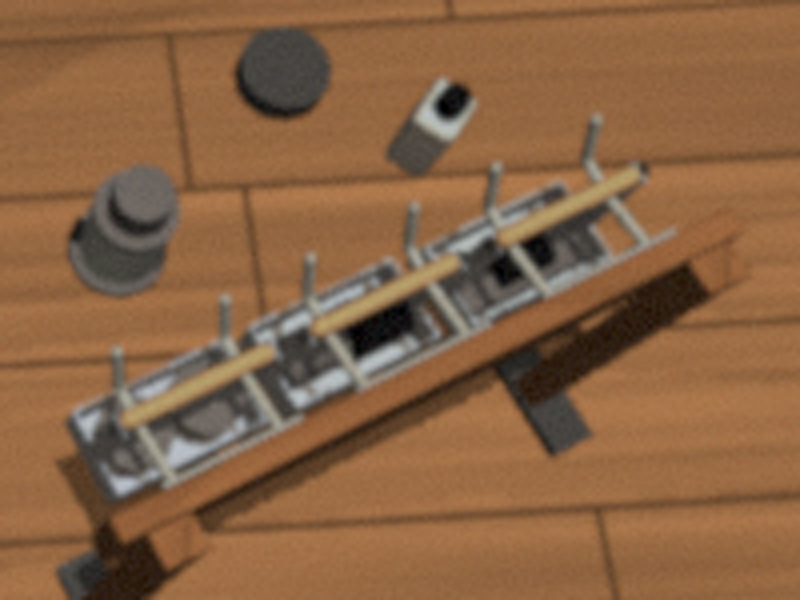

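Run:
```python
from h import *
T=lambda a,b:(a/4+260,b/4+150)
S=lambda a,b:(a/4+125,b/4+155)
for n,l in(('hatchT',[(133,117),(632,113),(136,390),(638,387)]),('deckT',[(62,60),(698,54),(57,455),(714,450)]),('bar',[(332,273),(440,271),(386,273)]),('recess',[(310,208),(459,208),(312,366),(460,364)])):
    print(n,[plane('top',*T(*p),.165).round(4).tolist() for p in l])
for n,l in(('hatchS',[(616,341),(104,372),(604,88),(112,112)]),('deckS',[(695,400),(30,440),(667,28),(47,63)]),('bar',[(415,208),(305,212)]),('rec',[(433,259),(289,266),(431,117),(289,123)])):
    print(n,[plane('side',*S(*p),.165).round(4).tolist() for p in l])
T=lambda a,b:(a/3.6+50,b/3.6+125)
S=lambda a,b:(a/4+330,b/4+130)
for n,a,b in(('c3',((90,350),(232,293)),((640,175),(505,238))),('c2',((275,273),(412,216)),((455,265),(318,328))),('c1',((460,203),(597,145)),((270,353),(125,418)))):
    P=[]
    for p,q in zip(a,b):
        X,e=tri([ray('top',*T(*p)),ray('side',*S(*q))]);P.append(X)
        print(n,X.round(4),np.round(e,4),plane('top',*T(*p),.26).round(4),plane('side',*S(*q),.26).round(4))
    print('mid',(P[0]+P[1])/2,np.linalg.norm(P[0]-P[1]))
# cup collar top
print('cup',plane('top',*T(540,443),.118),plane('side',*S(142,195),.118), 'lid', plane('top',*T(555,442),.085),plane('side',*S(140,205),.085))
```

```text
hatchT [[0.6088, -0.0539, 0.165], [0.6088, -0.3803, 0.165], [0.4305, -0.0541, 0.165], [0.43, -0.3786, 0.165]]
deckT [[0.647, -0.0077, 0.165], [0.6475, -0.4248, 0.165], [0.389, -0.0027, 0.165], [0.3891, -0.4263, 0.165]]
bar [[0.5054, -0.1822, 0.165], [0.5062, -0.2524, 0.165], [0.5051, -0.2173, 0.165]]
recess [[0.548, -0.1687, 0.165], [0.5472, -0.2657, 0.165], [0.4451, -0.1682, 0.165], [0.4457, -0.264, 0.165]]
hatchS [[0.6106, -0.0527, 0.165], [0.6107, -0.3777, 0.165], [0.4362, -0.0506, 0.165], [0.4334, -0.3791, 0.165]]
deckS [[0.6518, -0.0052, 0.165], [0.6514, -0.4222, 0.165], [0.3949, -0.0054, 0.165], [0.3952, -0.424, 0.165]]
bar [[0.5133, -0.1789, 0.165], [0.5116, -0.2507, 0.165]]
rec [[0.5488, -0.168, 0.165], [0.5478, -0.2611, 0.165], [0.45, -0.167, 0.165], [0.4485, -0.2614, 0.165]]
c3 [0.495  0.4774 0.2508] [0.0009 0.0009] [0.4942 0.4723 0.26  ] [0.4986 0.4732 0.26  ]
c3 [0.5325 0.3825 0.2551] [0.0021 0.0021] [0.5316 0.3785 0.26  ] [0.5344 0.3824 0.26  ]
mid [0.51378296 0.42993742 0.25294555] 0.10218543787088984
c2 [0.546  0.3539 0.2488] [0. 0.] [0.5448 0.35   0.26  ] [0.5497 0.349  0.26  ]
c2 [0.583  0.2607 0.2566] [0.0008 0.0008] [0.5824 0.259  0.26  ] [0.5841 0.2603 0.26  ]
mid [0.56452463 0.30725558 0.2526573 ] 0.10059295351147392
c1 [0.5935 0.2321 0.2455] [0.0018 0.0018] [0.5909 0.2269 0.26  ] [0.5978 0.2295 0.26  ]
c1 [0.6306 0.138  0.2557] [0.002 0.002] [0.6294 0.1353 0.26  ] [0.6318 0.1391 0.26  ]
mid [0.61204181 0.18501185 0.25062134] 0.10167972209225966
cup [0.43123747 0.19781052 0.118     ] [0.43742688 0.20014578 0.118     ] lid [0.43215    0.19220096 0.085     ] [0.43211818 0.20560083 0.085     ]
```

Measurements agree with the sizes given: the hatch is 178 x 326 mm, with its hinge at x≈0.610 and the ring bar at about (0.506, -0.217). The caddy bars lie 130 mm apart with the rail turned 21.8°. Next I move to the ring, turning the jaws along x.

```bash
python3 -m pendant '[{"grip":0,"travel":[-1,0,0],"rotation":[-1,0,0]},{"grip":0,"travel":[-1,0,0],"rotation":[-1,0,0]},{"grip":60,"travel":[-0.8,0,0],"rotation":[-1,0,0]},{"grip":120,"travel":[0,0,0],"rotation":[-1,0,0]},{"grip":180,"travel":[0,0,0],"rotation":[-1,0,0]},{"grip":190,"travel":[0,0,0],"rotation":[-1,0,0]},{"grip":190,"travel":[0,0,0],"rotation":[-1,0,0]},{"grip":190,"travel":[0,0,0],"rotation":[-1,0,0]},{"grip":190,"travel":[0,0,0],"rotation":[-1,0,0]},{"grip":190,"travel":[0,0,0],"rotation":[-1,0,0]},{"grip":190,"travel":[0,0,0],"rotation":[-1,0,0]},{"grip":190,"travel":[0,0,0],"rotation":[-1,0,0]}]' 20
cat >> h.py <<'E'
def down(a):
    "tool down, z axis at angle a (rad) in the world xy plane"
    z=np.array([np.cos(a),np.sin(a),0]);x=np.array([0,0,-1.]);return np.c_[x,np.cross(z,x),z]
E
python3 - <<'E'
from h import *
show();goal([.45,-.2165,.30],down(0))
E
```

```text
time: 1.65
tcp_pos: [0.127, -0.507, 0.2985]
orientation: [0.013, 0.707, -0.006, 0.707]
wrist_force: [-0.2, 0.6, -0.0]
opening: 0.0235
t 1.65 p [ 0.127  -0.507   0.2985] q [-1.472  0.284  1.303  0.     1.565 -1.444] F [-0.2  0.6 -0. ] op 0.0235
[[-0.001  0.028  1.   ]
 [ 0.01   1.    -0.028]
 [-1.     0.01  -0.001]]
t 1.65 p [ 0.127  -0.507   0.2985] F [-0.2  0.6 -0. ] op 0.0235
shift units [0.03 7.49 7.87]
rot units [-0.27 -0.01 -0.1 ]
```

```bash
python3 -m pendant '[{"grip":190,"travel":[0,0.9,0.9],"rotation":[-0.25,0,-0.1]},{"grip":190,"travel":[0,0.95,1],"rotation":[0,0,0]},{"grip":190,"travel":[0,0.95,1],"rotation":[0,0,0]},{"grip":190,"travel":[0,0.95,1],"rotation":[0,0,0]},{"grip":190,"travel":[0,0.95,1],"rotation":[0,0,0]},{"grip":190,"travel":[0,0.95,1],"rotation":[0,0,0]},{"grip":190,"travel":[0,0.9,1],"rotation":[0,0,0]},{"grip":190,"travel":[0,0.5,0.5],"rotation":[0,0,0]},{"grip":190,"travel":[0,0,0],"rotation":[0,0,0]}]'
python3 - <<'E'
from h import *
goal([.45,-.2165,.30],down(0)); P=wpose(); pic('wrist','w1.png'); print(proj('wrist',[.506,-.2165,.159],P))
E
```

```text
time: 2.78
tcp_pos: [0.4319, -0.2169, 0.2955]
orientation: [0.002, 0.708, 0.001, 0.706]
wrist_force: [0.1, -0.1, 0.1]
opening: 0.0234
t 2.77 p [ 0.4319 -0.2169  0.2955] F [ 0.1 -0.1  0.1] op 0.0234
shift units [-0.11  0.01  0.45]
rot units [-0.02 -0.03 -0.04]
[350.9831468 193.4251905]
```

View pics/w1.png

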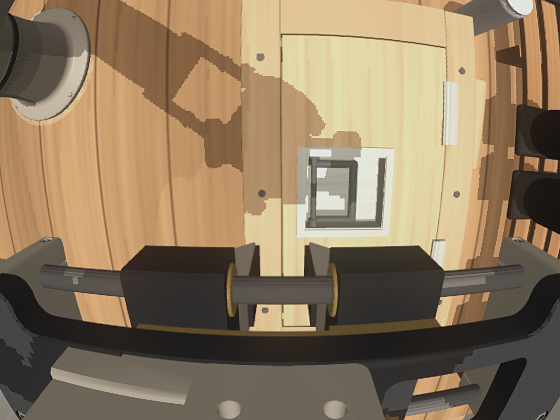

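The wrist picture shows the ring bar at about x=352, spanning rows 160–222, which matches the predicted (351,193).

Run:
```python
from h import *
P=wpose(); 
for u,v in((353,161),(353,222),(353,191.5)): print(plane('wrist',u,v,.1615,P))
goal([.506,-.2165,.20],down(0))
im=cv2.imread('pics/w1.png');cv2.imwrite('pics/w1c.png',cv2.resize(im[140:245,290:400],None,fx=5,fy=5,interpolation=cv2.INTER_CUBIC))
```

```text
[ 0.50561001 -0.18244438  0.1615    ]
[ 0.50865807 -0.24835897  0.1615    ]
[ 0.50687807 -0.21475278  0.1615    ]
t 2.83 p [ 0.4313 -0.2177  0.2955] F [-0.9 -0.4 -0.1] op 0.0232
shift units [2.38 0.03 1.88]
rot units [-0.03 -0.03 -0.04]
```

View pics/w1c.png

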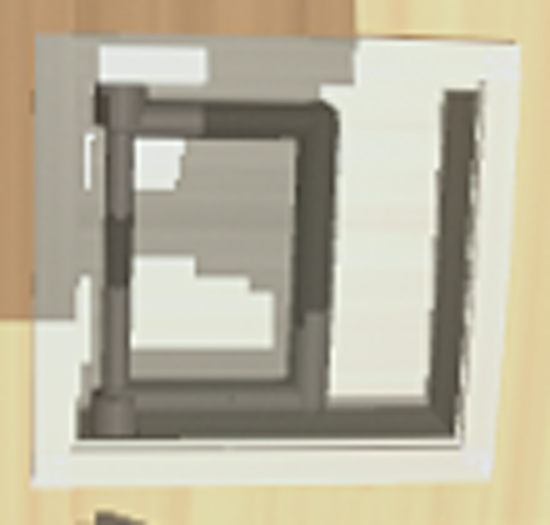

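```bash
python3 -m pendant '[{"grip":198,"travel":[0.5,0,0.95],"rotation":[0,0,0]},{"grip":198,"travel":[0.9,0,0.9],"rotation":[0,0,0]},{"grip":198,"travel":[0.9,0,0],"rotation":[0,0,0]},{"grip":198,"travel":[0,0,0],"rotation":[0,0,0]}]'
python3 - <<'E'
from h import *
goal([.506,-.2155,.147],down(0.01)); P=wpose(); pic('wrist','w2.png')
E
```

```text
time: 3.32
tcp_pos: [0.5042, -0.2227, 0.2017]
orientation: [0.003, 0.708, -0.003, 0.706]
wrist_force: [-0.2, 0.4, 0.3]
opening: 0.0205
t 3.33 p [ 0.5042 -0.2227  0.2017] F [-0.2  0.4  0.3] op 0.0205
shift units [1.37 0.18 0.05]
rot units [-0.18 -0.03 -0.01]
```

View pics/w2.png

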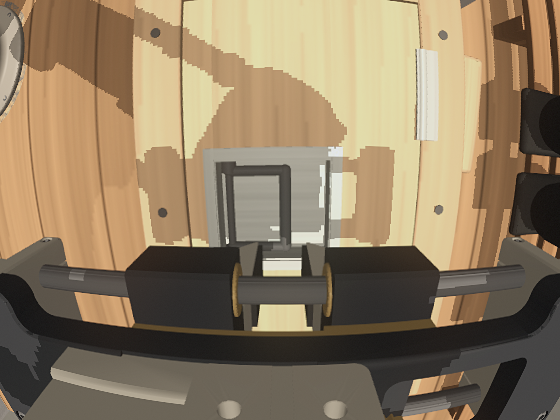

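The bar at column ≈284 lines up with the middle of the fingers.

```bash
python3 - <<'E'
from h import *
P=wpose()
for u,v in((285,170),(285,243)): print(plane('wrist',u,v,.1615,P))
E
python3 -m pendant '[{"grip":198,"travel":[0.3,0.18,0.03],"rotation":[-0.15,0,0]},{"grip":198,"travel":[0.5,0,0],"rotation":[0,0,0]},{"grip":198,"travel":[0.4,0,0],"rotation":[0,0,0]},{"grip":198,"travel":[0.1,0,0],"rotation":[0,0,0]}]'
python3 - <<'E'
from h import *
goal([.506,-.2155,.147],down(0.01))
E
```

```text
[ 0.50904235 -0.18553064  0.1615    ]
[ 0.50867082 -0.24304127  0.1615    ]
time: 3.88
tcp_pos: [0.5081, -0.218, 0.1559]
orientation: [-0.005, 0.704, 0.0, 0.711]
wrist_force: [-0.3, 1.1, -0.3]
opening: 0.0204
t 3.88 p [ 0.5081 -0.218   0.1559] F [-0.3  1.1 -0.3] op 0.0204
shift units [ 0.22  0.07 -0.05]
rot units [-0.03  0.09  0.06]
```

```bash
python3 -m pendant '[{"grip":198,"travel":[0.23,0.07,-0.02],"rotation":[0,0.09,0.06]},{"grip":198,"travel":[0.05,0,0],"rotation":[0,0,0]},{"grip":225,"travel":[0,0,0],"rotation":[0,0,0]},{"grip":255,"travel":[0,0,0],"rotation":[0,0,0]},{"grip":255,"travel":[0,0,0],"rotation":[0,0,0]},{"grip":255,"travel":[0,0,0],"rotation":[0,0,0]}]' 20
python3 - <<'E'
from h import *
show()
E
```

```text
time: 4.62
tcp_pos: [0.5084, -0.2158, 0.1466]
orientation: [-0.003, 0.706, 0.002, 0.708]
wrist_force: [0.2, -0.0, 0.1]
opening: 0.0003
t 4.62 p [ 0.5084 -0.2158  0.1466] q [-0.54   0.424  1.516 -0.     1.198 -0.547] F [ 0.2 -0.   0.1] op 0.0003
[[ 0.004 -0.007  1.   ]
 [-0.002  1.     0.007]
 [-1.    -0.002  0.004]]
```

The fingers shut on nothing; looking.

Run:
```python
from h import *
im=pic('wrist','w3.png'); t=pic('top','t3.png');s=pic('side','s3.png')
cv2.imwrite('pics/c3.png',np.vstack([cv2.resize(t[150:280,260:460],None,fx=3,fy=2.3),cv2.resize(s[150:280,125:325],None,fx=3,fy=2.2)]))
```

```text
(no output)
```

View pics/w3.png

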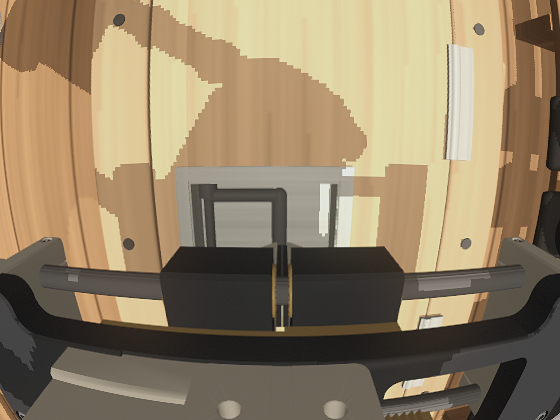

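View pics/c3.png

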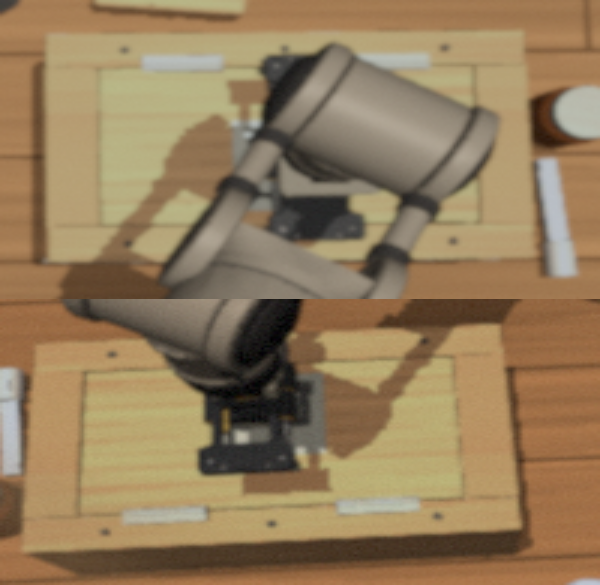

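Run:
```python
from h import *
im=cv2.imread('pics/w3.png');cv2.imwrite('pics/w3c.png',cv2.resize(im[160:340,200:360],None,fx=4,fy=3.3,interpolation=cv2.INTER_CUBIC))
P=wpose();p,R=P
for d in(0,-.0188): print(proj('wrist',p+R@[d,0,0],P))
print([proj('wrist',[.506,y,.159],P) for y in(-.187,-.217,-.245)])
for z in (.159,.15,.14,.12): print(z,plane('wrist',280,195,z,P),plane('wrist',280,240,z,P))
```

```text
[280.18038726 237.91947603]
[280.01606009 248.85676781]
[array([276.41122655, 198.84740338]), array([276.29968779, 246.94010709]), array([276.26670942, 287.28361844])]
0.159 [ 0.50807293 -0.18469521  0.159     ] [ 0.50822622 -0.21246959  0.159     ]
0.15 [ 0.50806229 -0.18671012  0.15      ] [ 0.50822308 -0.21584308  0.15      ]
0.14 [ 0.50805047 -0.1889489   0.14      ] [ 0.50821959 -0.21959141  0.14      ]
0.12 [ 0.50802682 -0.19342648  0.12      ] [ 0.5082126  -0.22708805  0.12      ]
```

View pics/w3c.png

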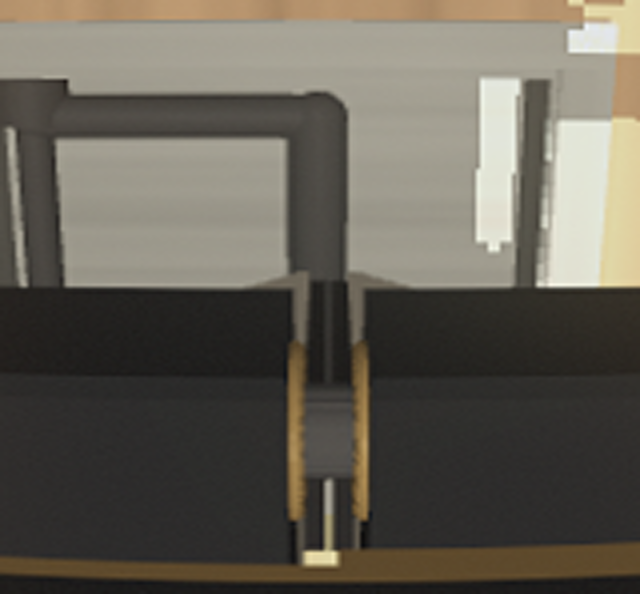

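Run:
```python
from h import *
P3=wpose(); 
P1=(np.array([.4315,-.2173,.2955]),Rn.from_quat([.002,.708,.001,.706]).as_matrix())
P2=(np.array([.5042,-.2227,.2017]),Rn.from_quat([.003,.708,-.003,.706]).as_matrix())
a=ray('wrist',353.5,163.4,P1);b=ray('wrist',279.8,195,P3);c=ray('wrist',285,170,P2)
print(tri([a,b]),tri([a,c]),tri([b,c]),tri([a,b,c]))
```

```text
(array([ 0.50786732, -0.18527174,  0.15562419]), [np.float64(0.00019453244794332143), np.float64(0.00019453244794320328)]) (array([ 0.50779609, -0.18526538,  0.15565079]), [np.float64(0.00017278592241392067), np.float64(0.00017278592241388733)]) (array([ 0.5078844 , -0.18545339,  0.1555892 ]), [np.float64(6.671457847219057e-05), np.float64(6.671457847222592e-05)]) (array([ 0.50784971, -0.18532616,  0.15564138]), [np.float64(0.00024130937980983158), np.float64(0.0001560762565501393), np.float64(0.00011710555336563048)])
```

The bar is at z≈0.156, a few mm lower than assumed, so the fingers closed above it. Opening and going about 5 mm deeper.

```bash
python3 -m pendant '[{"grip":198,"travel":[0,0,0],"rotation":[0,0,0]},{"grip":198,"travel":[0,0,0],"rotation":[0,0,0]},{"grip":198,"travel":[0,0,0],"rotation":[0,0,0]},{"grip":198,"travel":[0.06,0,0],"rotation":[0,0,0]},{"grip":198,"travel":[0.05,0,0],"rotation":[0,0,0]},{"grip":198,"travel":[0.02,0,0],"rotation":[0,0,0]}]'
python3 - <<'E'
from h import *
show()
E
```

```text
time: 5.52
tcp_pos: [0.5083, -0.2157, 0.1409]
orientation: [-0.003, 0.706, 0.002, 0.708]
wrist_force: [0.7, -0.5, -1.0]
opening: 0.0208
t 5.53 p [ 0.5083 -0.2157  0.1409] q [-0.54   0.429  1.524 -0.     1.185 -0.547] F [ 0.7 -0.5 -1. ] op 0.0208
[[ 0.003 -0.007  1.   ]
 [-0.002  1.     0.007]
 [-1.    -0.002  0.003]]
```

```bash
python3 -m pendant '[{"grip":225,"travel":[0,0,0],"rotation":[0,0,0]},{"grip":255,"travel":[0,0,0],"rotation":[0,0,0]},{"grip":255,"travel":[0,0,0],"rotation":[0,0,0]},{"grip":255,"travel":[0,0,0],"rotation":[0,0,0]}]' 20
python3 - <<'E'
from h import *
show()
pic('wrist','w4.png')
im=cv2.imread('pics/w4.png');cv2.imwrite('pics/w4c.png',cv2.resize(im[160:340,200:360],None,fx=4,fy=3.3,interpolation=cv2.INTER_CUBIC))
E
```

```text
time: 6.02
tcp_pos: [0.5083, -0.2157, 0.1409]
orientation: [-0.003, 0.706, 0.002, 0.708]
wrist_force: [0.6, 0.3, -0.6]
opening: 0.0005
t 6.03 p [ 0.5083 -0.2157  0.1409] q [-0.54   0.429  1.524 -0.     1.185 -0.547] F [ 0.6  0.3 -0.6] op 0.0005
[[ 0.003 -0.007  1.   ]
 [-0.002  1.     0.007]
 [-1.    -0.002  0.003]]
```

View pics/w4c.png

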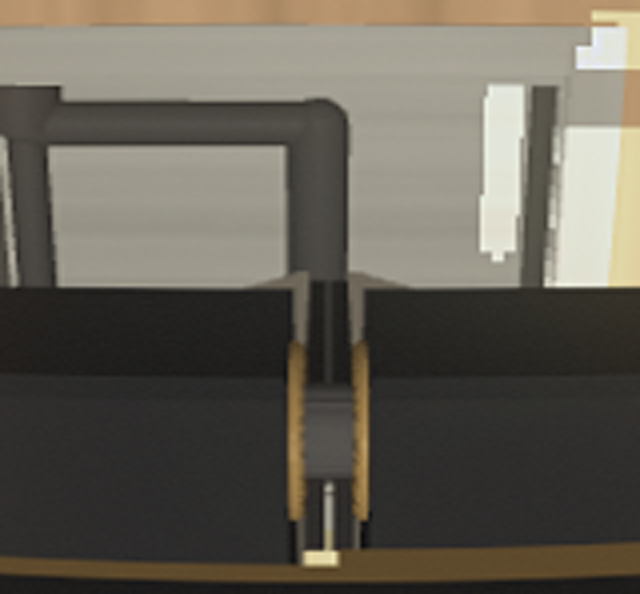

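Run:
```python
from h import *
P=wpose();p,R=P
for d in(0,-.01,-.0188,-.03,-.047): print(d,[proj('wrist',p+R@[d,y,0],P).round(1).tolist() for y in(-.0095,0,.0095)],[proj('wrist',p+R@[d,.0095,z],P).round(1).tolist() for z in(-.015,.015)])
im=pic('wrist','w4.png')
c=im[225:300,240:320].copy();c=np.clip(c.astype(float)*2.5,0,255).astype(np.uint8)
cv2.imwrite('pics/w4d.png',cv2.resize(c,None,fx=8,fy=7,interpolation=cv2.INTER_NEAREST))
```

```text
0 [[280.2, 251.6], [280.2, 237.9], [280.2, 223.8]] [[256.6, 223.8], [303.8, 223.8]]
-0.01 [[280.1, 257.7], [280.1, 243.5], [280.1, 228.8]] [[255.3, 228.8], [304.8, 228.8]]
-0.0188 [[280.0, 263.5], [280.0, 248.9], [280.0, 233.6]] [[254.1, 233.6], [305.9, 233.6]]
-0.03 [[279.9, 271.7], [279.9, 256.4], [279.9, 240.4]] [[252.5, 240.3], [307.3, 240.4]]
-0.047 [[279.8, 285.9], [279.7, 269.6], [279.7, 252.4]] [[249.6, 252.2], [309.8, 252.3]]
```

View pics/w4d.png

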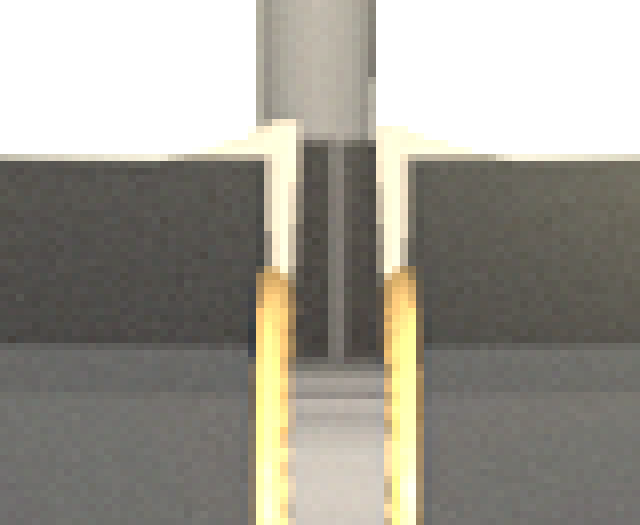

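Run:
```python
from h import *
s=cv2.imread('pics/side0.png');t=cv2.imread('pics/top0.png')
p=np.array([.1272,-.509,.1867])
for nm,im,fn in(('side',s,'a'),('top',t,'b')):
    z=np.array([.242,-.97,0])
    for dz in(0,.0188,.066):
        for k in(-.046,.046):
            q=proj(nm,p+[0,0,dz]+z*k);print(nm,dz,k,q.round(1))
cv2.imwrite('pics/g0.png',np.hstack([cv2.resize(s[0:110,20:150],(400,340),interpolation=cv2.INTER_CUBIC),cv2.resize(t[340:420,440:560],(400,340),interpolation=cv2.INTER_CUBIC)]))
```

```text
side 0 -0.046 [124.8  78.4]
side 0 0.046 [92.5 86.7]
side 0.0188 -0.046 [122.3  74.4]
side 0.0188 0.046 [89.6 82.8]
side 0.066 -0.046 [116.   63.6]
side 0.066 0.046 [81.9 72.3]
top 0 -0.046 [460.7 373.1]
top 0 0.046 [496.2 363.7]
top 0.0188 -0.046 [463.7 375.1]
top 0.0188 0.046 [499.8 365.6]
top 0.066 -0.046 [471.7 380.6]
top 0.066 0.046 [509.5 370.6]
```

View pics/g0.png

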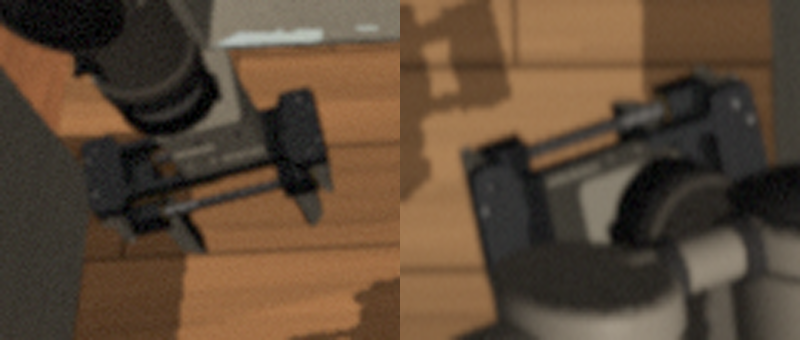

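Both camera views suggest that the physical fingertips end about 20 mm short of the reported TCP. I'll open and descend in small steps while watching the force.

```bash
python3 -m pendant '[{"grip":198,"travel":[0,0,0],"rotation":[0,0,0]},{"grip":198,"travel":[0,0,0],"rotation":[0,0,0]},{"grip":198,"travel":[0,0,0],"rotation":[0,0,0]},{"grip":198,"travel":[0.1,0,-0.02],"rotation":[0,0,0]},{"grip":198,"travel":[0.1,0,0],"rotation":[0,0,0]}]'
python3 -m pendant '[{"grip":198,"travel":[0.07,0,0],"rotation":[0,0,0]},{"grip":198,"travel":[0.0,0,0],"rotation":[0,0,0]}]'
```

```text
time: 6.75
tcp_pos: [0.5076, -0.2158, 0.1326]
orientation: [-0.003, 0.706, 0.002, 0.708]
wrist_force: [-0.8, 0.8, 0.3]
opening: 0.0208
time: 7.0
tcp_pos: [0.5073, -0.2156, 0.129]
orientation: [-0.003, 0.706, 0.002, 0.708]
wrist_force: [-1.0, -0.6, 0.2]
opening: 0.0207
```

```bash
python3 -m pendant '[{"grip":198,"travel":[0.07,0,0],"rotation":[0,0,0]},{"grip":198,"travel":[0.07,0,0],"rotation":[0,0,0]},{"grip":198,"travel":[0,0,0],"rotation":[0,0,0]}]'
python3 -m pendant '[{"grip":225,"travel":[0,0,0],"rotation":[0,0,0]},{"grip":255,"travel":[0,0,0],"rotation":[0,0,0]},{"grip":255,"travel":[0,0,0],"rotation":[0,0,0]},{"grip":255,"travel":[0,0,0],"rotation":[0,0,0]}]' 20
python3 - <<'E'
from h import *
pic('wrist','w5.png')
E
```

```text
time: 7.38
tcp_pos: [0.5074, -0.2157, 0.123]
orientation: [-0.003, 0.706, 0.002, 0.708]
wrist_force: [-0.3, 0.6, -0.2]
opening: 0.0203
time: 7.88
tcp_pos: [0.5072, -0.2159, 0.1243]
orientation: [-0.003, 0.706, 0.002, 0.708]
wrist_force: [0.1, 0.2, -0.4]
opening: 0.0004
```

View pics/w5.png

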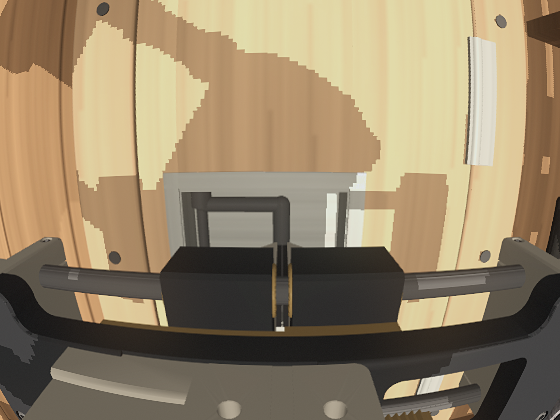

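```bash
python3 -m pendant '[{"grip":198,"travel":[0,0,0],"rotation":[0,0,0]},{"grip":198,"travel":[0,0,0],"rotation":[0,0,0]},{"grip":198,"travel":[0.07,0,0],"rotation":[0,0,0]},{"grip":198,"travel":[0.07,0,0],"rotation":[0,0,0]},{"grip":198,"travel":[0,0,0],"rotation":[0,0,0]}]'
python3 -m pendant '[{"grip":225,"travel":[0,0,0],"rotation":[0,0,0]},{"grip":255,"travel":[0,0,0],"rotation":[0,0,0]},{"grip":255,"travel":[0,0,0],"rotation":[0,0,0]},{"grip":255,"travel":[0,0,0],"rotation":[0,0,0]}]' 20
python3 - <<'E'
from h import *
s=pic('side','s6.png')
w=pic('wrist','w6.png')
cv2.imwrite('pics/c6.png',np.hstack([cv2.resize(s[160:270,180:270],None,fx=4,fy=4,interpolation=cv2.INTER_CUBIC),cv2.resize(w[180:290,230:330],None,fx=4,fy=4,interpolation=cv2.INTER_CUBIC)]))
E
```

```text
time: 8.55
tcp_pos: [0.5073, -0.2158, 0.1176]
orientation: [-0.003, 0.706, 0.002, 0.708]
wrist_force: [-0.2, -0.4, -0.6]
opening: 0.0207
time: 9.05
tcp_pos: [0.5066, -0.2158, 0.1175]
orientation: [-0.003, 0.707, 0.002, 0.708]
wrist_force: [-0.0, -0.6, -0.4]
opening: 0.008
```

View pics/c6.png

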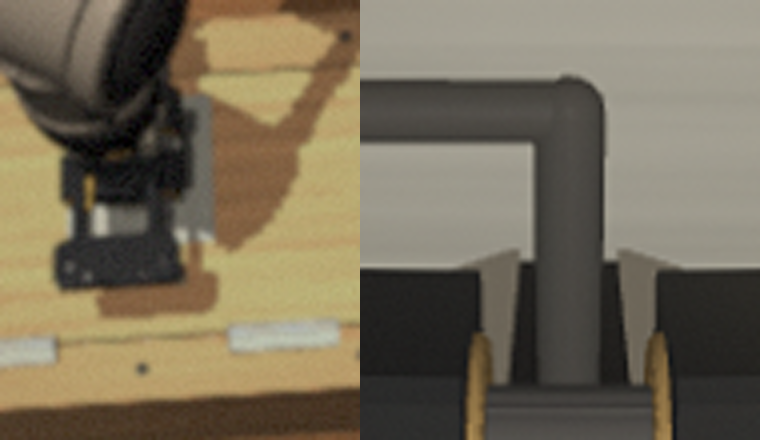

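```bash
python3 -m pendant '[{"grip":255,"travel":[0,0,0],"rotation":[0,0,0]},{"grip":255,"travel":[0,0,0],"rotation":[0,0,0]}]' 20
python3 - <<'E'
from h import *
show()
w=pic('wrist','w7.png'); print(telemetry.sense()['ft_torque'])
E
```

```text
time: 9.4
tcp_pos: [0.5066, -0.2158, 0.1175]
orientation: [-0.003, 0.707, 0.002, 0.708]
wrist_force: [-1.1, 0.8, 0.4]
opening: 0.0082
t 9.4 p [ 0.5066 -0.2158  0.1175] q [-5.410e-01  4.510e-01  1.558e+00 -1.000e-03  1.130e+00 -5.480e-01] F [-1.1  0.8  0.4] op 0.0082
[[ 0.001 -0.007  1.   ]
 [-0.002  1.     0.007]
 [-1.    -0.002  0.001]]
[-0.02870686  0.07696975  0.01146111]
```

View pics/w7.png

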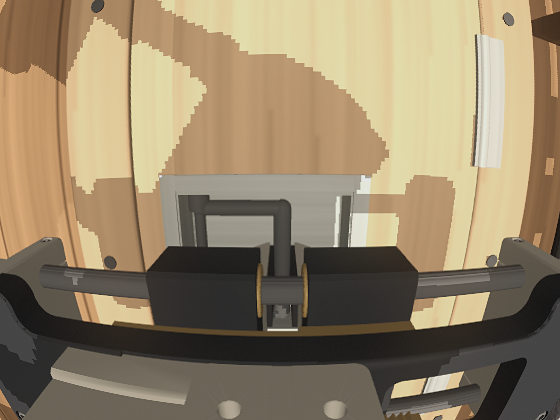

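Opening now reads 8.2 mm, so the bar is held, but only at the very tips: the real fingertips are about 40 mm behind the reported TCP. I'll reopen and go about 10 mm deeper for a proper grip.

```bash
python3 -m pendant '[{"grip":198,"travel":[0,0,0],"rotation":[0,0,0]},{"grip":198,"travel":[0,0,0],"rotation":[0,0,0]},{"grip":198,"travel":[0.07,0,0],"rotation":[0,0,0]},{"grip":198,"travel":[0.07,0,0],"rotation":[0,0,0]},{"grip":198,"travel":[0,0,0],"rotation":[0,0,0]}]'
python3 -m pendant '[{"grip":198,"travel":[0.07,0,0],"rotation":[0,0,0]},{"grip":198,"travel":[0.0,0,0],"rotation":[0,0,0]}]'
python3 -m pendant '[{"grip":198,"travel":[0.07,0,0],"rotation":[0,0,0]},{"grip":198,"travel":[0.0,0,0],"rotation":[0,0,0]}]'
```

```text
time: 10.07
tcp_pos: [0.5072, -0.2158, 0.1116]
orientation: [-0.003, 0.706, 0.002, 0.708]
wrist_force: [0.5, -0.3, 0.6]
opening: 0.0206
time: 10.32
tcp_pos: [0.5072, -0.2158, 0.1085]
orientation: [-0.003, 0.706, 0.002, 0.708]
wrist_force: [-0.0, 0.3, -0.2]
opening: 0.0206
time: 10.58
tcp_pos: [0.5072, -0.2158, 0.1055]
orientation: [-0.003, 0.706, 0.002, 0.708]
wrist_force: [-0.0, -0.1, 0.3]
opening: 0.02
```

```bash
python3 -m pendant '[{"grip":225,"travel":[0,0,0],"rotation":[0,0,0]},{"grip":255,"travel":[0,0,0],"rotation":[0,0,0]},{"grip":255,"travel":[0,0,0],"rotation":[0,0,0]},{"grip":255,"travel":[0,0,0],"rotation":[0,0,0]}]' 25
python3 - <<'E'
from h import *
H=np.array([.610,.165])
def P(phi,th):
    return H+.146*np.array([-np.cos(phi),np.sin(phi)])-.006*np.array([np.sin(phi),np.cos(phi)])+.042*np.array([np.cos(th-phi),np.sin(th-phi)])
print('fold'); p0=P(0,0);last=p0
for th in np.arange(.2,1.61,.2): p=P(0,th);print(th.round(2),((p-p0)*1e3).round(1),'d units',((p-last)/.04).round(2));last=p
E
```

```text
time: 11.08
tcp_pos: [0.5067, -0.2158, 0.1056]
orientation: [-0.003, 0.707, 0.002, 0.708]
wrist_force: [-0.3, -0.1, -0.2]
opening: 0.0081
fold
0.2 [-0.8  8.3] d units [-0.02  0.21]
0.4 [-3.3 16.4] d units [-0.06  0.2 ]
0.6 [-7.3 23.7] d units [-0.1   0.18]
0.8 [-12.7  30.1] d units [-0.14  0.16]
1.0 [-19.3  35.3] d units [-0.16  0.13]
1.2 [-26.8  39.1] d units [-0.19  0.1 ]
1.4 [-34.9  41.4] d units [-0.2   0.06]
1.6 [-43.2  42. ] d units [-0.21  0.01]
```

```bash
python3 -m pendant '[{"grip":255,"travel":[-0.21,0,-0.02],"rotation":[0,0,0]},{"grip":255,"travel":[-0.2,0,-0.06],"rotation":[0,0,0]},{"grip":255,"travel":[-0.18,0,-0.1],"rotation":[0,0,0]},{"grip":255,"travel":[0,0,0],"rotation":[0,0,0]}]'
python3 -m pendant '[{"grip":255,"travel":[-0.16,0,-0.14],"rotation":[0,0,0]},{"grip":255,"travel":[-0.13,0,-0.16],"rotation":[0,0,0]},{"grip":255,"travel":[-0.1,0,-0.19],"rotation":[0,0,0]},{"grip":255,"travel":[0,0,0],"rotation":[0,0,0]}]'
python3 - <<'E'
from h import *
show();pic('wrist','w8.png')
E
```

```text
time: 11.58
tcp_pos: [0.5, -0.2158, 0.1307]
orientation: [-0.003, 0.706, 0.002, 0.708]
wrist_force: [0.5, 0.2, -2.7]
opening: 0.0081
time: 12.08
tcp_pos: [0.482, -0.216, 0.1487]
orientation: [-0.004, 0.703, 0.001, 0.711]
wrist_force: [1.0, -0.1, -2.0]
opening: 0.0082
t 12.07 p [ 0.482  -0.216   0.1487] q [-0.568  0.375  1.587  0.003  1.169 -0.577] F [ 1.  -0.1 -2. ] op 0.0082
[[ 0.011 -0.007  1.   ]
 [-0.003  1.     0.007]
 [-1.    -0.004  0.01 ]]
```

View pics/w8.png

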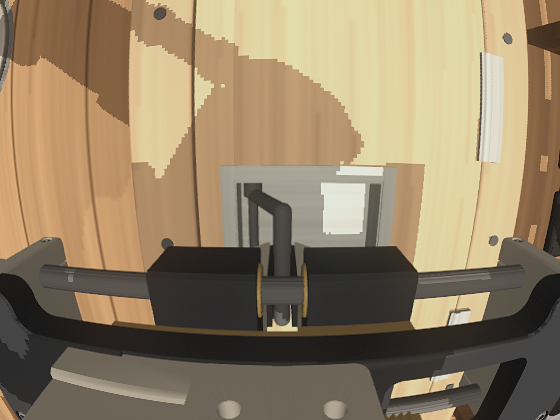

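```bash
cat >> h.py <<'E'
HG=np.array([.610,.165])
def RP(phi,th,off=(.0005,-.053)):
    return HG+.146*np.array([-np.cos(phi),np.sin(phi)])-.006*np.array([np.sin(phi),np.cos(phi)])+.042*np.array([np.cos(th-phi),np.sin(th-phi)])+off
def path(l):
    s,R=st();p=np.array(s['tcp_pos']);print('t',s['time'],'p',p.round(4),'F',np.round(s['wrist_force'],1),'op',s['opening'])
    for phi,th in l:
        q=RP(phi,th);d=R.T@(np.array([q[0],-.2158,q[1]])-p)/.04;p=np.array([q[0],-.2158,q[1]]);print(phi,th,q.round(4),d.round(2).tolist())
E
python3 - <<'E'
from h import *
path([(0,1.3),(0,1.5),(.1,1.5),(.2,1.52),(.3,1.55),(.4,1.58),(.5,1.6),(.6,1.62),(.7,1.65),(.8,1.68)])
E
```

```text
t 12.125 p [ 0.4822 -0.216   0.1486] F [2.2 0.7 0.3] op 0.007995756497906318
0 1.3 [0.4757 0.1465] [0.05, 0.01, -0.16]
0 1.5 [0.4675 0.1479] [-0.04, 0.0, -0.21]
0.1 1.5 [0.4718 0.162 ] [-0.35, -0.0, 0.11]
0.2 1.52 [0.4766 0.1758] [-0.34, -0.0, 0.13]
0.3 1.55 [0.4825 0.1893] [-0.33, -0.0, 0.15]
0.4 1.58 [0.4897 0.2022] [-0.32, -0.0, 0.18]
0.5 1.6 [0.4985 0.2142] [-0.3, -0.0, 0.22]
0.6 1.62 [0.5086 0.2253] [-0.28, -0.0, 0.25]
0.7 1.65 [0.5194 0.2356] [-0.26, -0.0, 0.27]
0.8 1.68 [0.5312 0.2449] [-0.23, -0.0, 0.3]
```

```bash
python3 -m pendant '[{"grip":255,"travel":[0.05,0,-0.16],"rotation":[0,0,0]},{"grip":255,"travel":[-0.04,0,-0.21],"rotation":[0,0,0]},{"grip":255,"travel":[-0.35,0,0.11],"rotation":[0,0,0]},{"grip":255,"travel":[-0.34,0,0.13],"rotation":[0,0,0]},{"grip":255,"travel":[-0.33,0,0.15],"rotation":[0,0,0]},{"grip":255,"travel":[0,0,0],"rotation":[0,0,0]}]' 35
python3 - <<'E'
from h import *
show();pic('wrist','w9.png')
path([(.3,1.55),(.4,1.58),(.5,1.6),(.6,1.62),(.7,1.65),(.8,1.68),(.9,1.7)])
E
```

```text
time: 12.88
tcp_pos: [0.4808, -0.2159, 0.1906]
orientation: [-0.003, 0.706, 0.001, 0.708]
wrist_force: [-1.6, -0.6, 1.1]
opening: 0.0082
t 12.88 p [ 0.4808 -0.2159  0.1906] q [-0.568  0.34   1.517  0.     1.28  -0.574] F [-1.6 -0.6  1.1] op 0.0082
[[ 0.004 -0.006  1.   ]
 [-0.002  1.     0.006]
 [-1.    -0.002  0.004]]
t 12.925 p [ 0.4807 -0.2159  0.1902] F [-3.3 -0.7  0.8] op 0.00790256281460843
0.3 1.55 [0.4825 0.1893] [0.02, 0.0, 0.05]
0.4 1.58 [0.4897 0.2022] [-0.32, -0.0, 0.18]
0.5 1.6 [0.4985 0.2142] [-0.3, -0.0, 0.22]
0.6 1.62 [0.5086 0.2253] [-0.28, -0.0, 0.25]
0.7 1.65 [0.5194 0.2356] [-0.26, -0.0, 0.27]
0.8 1.68 [0.5312 0.2449] [-0.23, -0.0, 0.3]
0.9 1.7 [0.5443 0.2528] [-0.19, -0.0, 0.33]
```

View pics/w9.png

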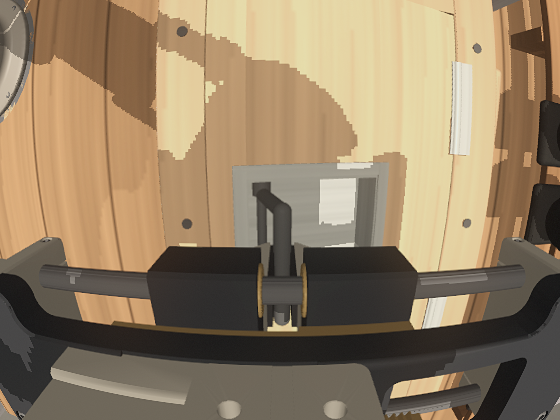

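Run:
```python
from h import *
s=pic('side','s9.png');t=pic('top','t9.png')
cv2.imwrite('pics/c9.png',np.vstack([cv2.resize(t[150:280,260:460],None,fx=3,fy=2.3),cv2.resize(s[150:280,125:325],None,fx=3,fy=2.2)]))
```

```text
(no output)
```

View pics/c9.png

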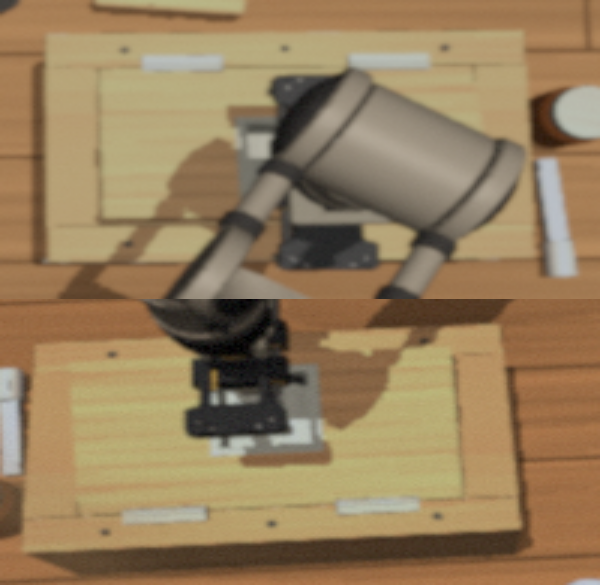

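The hatch is rising: its front edge has lifted off the deck. Continuing along the arc.

```bash
python3 -m pendant '[{"grip":255,"travel":[-0.32,0,0.21],"rotation":[0,0,0]},{"grip":255,"travel":[-0.3,0,0.22],"rotation":[0,0,0]},{"grip":255,"travel":[-0.28,0,0.25],"rotation":[0,0,0]},{"grip":255,"travel":[-0.26,0,0.27],"rotation":[0,0,0]},{"grip":255,"travel":[0,0,0],"rotation":[0,0,0]}]'
python3 - <<'E'
from h import *
pic('wrist','w10.png')
path([(.7,1.65),(.8,1.68),(.9,1.7),(1.0,1.72),(1.1,1.74),(1.2,1.76),(1.3,1.78),(1.4,1.8)])
s=pic('side','s10.png');t=pic('top','t10.png')
cv2.imwrite('pics/c10.png',np.vstack([cv2.resize(t[150:280,260:460],None,fx=3,fy=2.3),cv2.resize(s[150:280,125:325],None,fx=3,fy=2.2)]))
E
```

```text
time: 13.65
tcp_pos: [0.5092, -0.2156, 0.2304]
orientation: [-0.001, 0.715, 0.003, 0.699]
wrist_force: [-1.3, -0.2, 1.7]
opening: 0.008
t 13.7 p [ 0.509  -0.2156  0.2302] F [-1.9 -1.1  2.9] op 0.007558244160640675
0.7 1.65 [0.5194 0.2356] [-0.14, -0.01, 0.26]
0.8 1.68 [0.5312 0.2449] [-0.24, -0.0, 0.29]
0.9 1.7 [0.5443 0.2528] [-0.2, -0.0, 0.32]
1.0 1.72 [0.5581 0.2593] [-0.17, -0.0, 0.34]
1.1 1.74 [0.5726 0.2645] [-0.14, -0.0, 0.36]
1.2 1.76 [0.5876 0.2682] [-0.1, -0.0, 0.37]
1.3 1.78 [0.6029 0.2705] [-0.07, -0.0, 0.38]
1.4 1.8 [0.6185 0.2712] [-0.03, -0.0, 0.39]
```

View pics/c10.png

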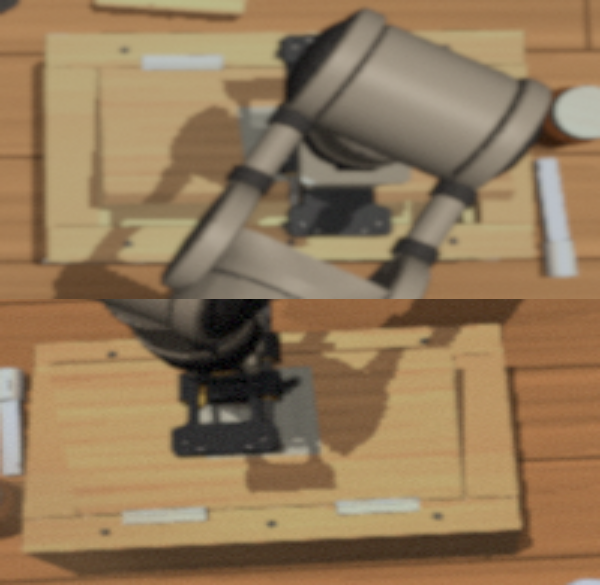

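View pics/w10.png

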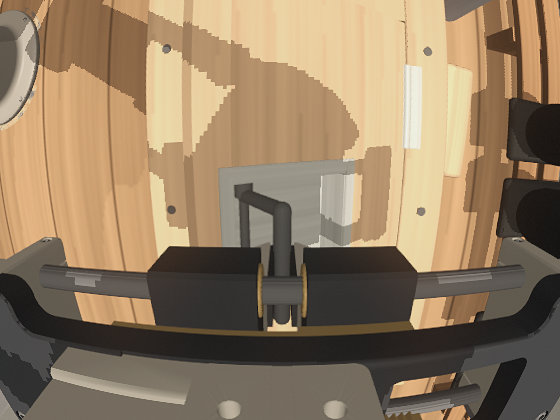

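Hatch is opening well (~0.55 rad). Continuing.

```bash
python3 -m pendant '[{"grip":255,"travel":[-0.2,0,0.26],"rotation":[0,-0.1,0]},{"grip":255,"travel":[-0.24,0,0.29],"rotation":[0,-0.1,0]},{"grip":255,"travel":[-0.2,0,0.32],"rotation":[0,0,0]},{"grip":255,"travel":[-0.17,0,0.34],"rotation":[0,0,0]},{"grip":255,"travel":[0,0,0],"rotation":[0,0,0]}]'
python3 - <<'E'
from h import *
show()
path([(1.0,1.72),(1.1,1.74),(1.2,1.76),(1.3,1.78),(1.4,1.8),(1.5,1.82),(1.6,1.84),(1.7,1.86),(1.74,1.86)])
E
```

```text
time: 14.42
tcp_pos: [0.5493, -0.2153, 0.2579]
orientation: [0.002, 0.716, 0.003, 0.698]
wrist_force: [-0.2, -0.4, 3.1]
opening: 0.0076
t 14.43 p [ 0.5493 -0.2153  0.2579] q [-0.5    0.443  1.176 -0.005  1.547 -0.502] F [-0.2 -0.4  3.1] op 0.0076
[[-0.024 -0.002  1.   ]
 [ 0.007  1.     0.002]
 [-1.     0.007 -0.024]]
t 14.425 p [ 0.5493 -0.2153  0.2579] F [-0.2 -0.4  3.1] op 0.007587663308800986
1.0 1.72 [0.5581 0.2593] [-0.04, -0.01, 0.22]
1.1 1.74 [0.5726 0.2645] [-0.14, 0.0, 0.36]
1.2 1.76 [0.5876 0.2682] [-0.1, 0.0, 0.37]
1.3 1.78 [0.6029 0.2705] [-0.07, -0.0, 0.38]
1.4 1.8 [0.6185 0.2712] [-0.03, -0.0, 0.39]
1.5 1.82 [0.6341 0.2704] [0.01, -0.0, 0.39]
1.6 1.84 [0.6496 0.2681] [0.05, -0.0, 0.39]
1.7 1.86 [0.6648 0.2642] [0.09, -0.0, 0.38]
1.74 1.86 [0.6709 0.262 ] [0.05, -0.0, 0.15]
```

```bash
python3 -m pendant '[{"grip":255,"travel":[-0.05,0,0.25],"rotation":[0,-0.25,0]},{"grip":255,"travel":[-0.14,0,0.37],"rotation":[0,0,0]},{"grip":255,"travel":[-0.1,0,0.38],"rotation":[0,0,0]},{"grip":255,"travel":[-0.07,0,0.39],"rotation":[0,0,0]},{"grip":255,"travel":[0,0,0],"rotation":[0,0,0]}]'
python3 - <<'E'
from h import *
show();pic('wrist','w11.png')
path([(1.3,1.78),(1.4,1.8),(1.5,1.82),(1.6,1.84),(1.7,1.86),(1.74,1.86)])
s=pic('side','s11.png');t=pic('top','t11.png')
cv2.imwrite('pics/c11.png',np.vstack([cv2.resize(t[130:280,260:460],None,fx=3,fy=2),cv2.resize(s[150:290,125:325],None,fx=3,fy=2)]))
E
```

```text
time: 15.05
tcp_pos: [0.599, -0.215, 0.2705]
orientation: [0.004, 0.711, 0.003, 0.703]
wrist_force: [1.5, 0.5, 3.4]
opening: 0.0077
t 15.05 p [ 0.599  -0.215   0.2705] q [-0.467  0.529  1.003  0.004  1.623 -0.467] F [1.5 0.5 3.4] op 0.0077
[[-0.011  0.     1.   ]
 [ 0.01   1.    -0.   ]
 [-1.     0.01  -0.011]]
t 15.1 p [ 0.5987 -0.215   0.2706] F [1.4 0.1 2.8] op 0.007873138858434608
1.3 1.78 [0.6029 0.2705] [0.0, -0.02, 0.1]
1.4 1.8 [0.6185 0.2712] [-0.02, 0.0, 0.39]
1.5 1.82 [0.6341 0.2704] [0.02, 0.0, 0.39]
1.6 1.84 [0.6496 0.2681] [0.05, -0.0, 0.39]
1.7 1.86 [0.6648 0.2642] [0.09, -0.0, 0.38]
1.74 1.86 [0.6709 0.262 ] [0.06, -0.0, 0.15]
```

View pics/c11.png

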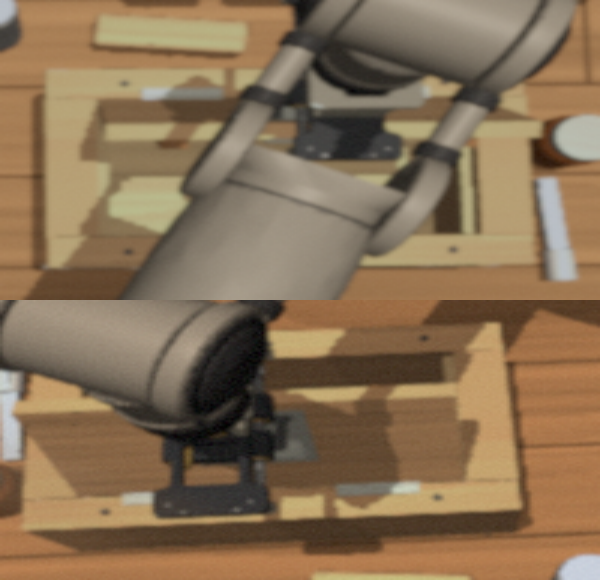

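View pics/w11.png

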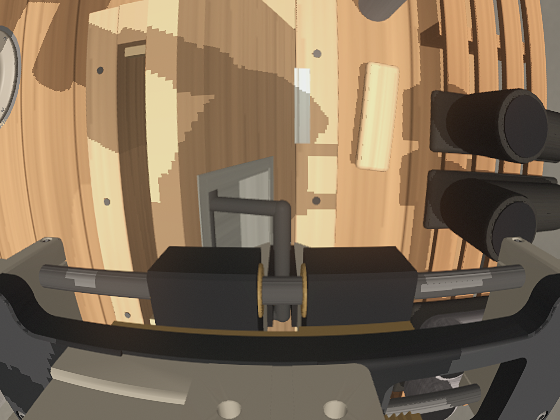

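```bash
python3 -m pendant '[{"grip":255,"travel":[-0.02,0,0.35],"rotation":[0,-0.1,0]},{"grip":255,"travel":[-0.02,0,0.38],"rotation":[0,0,0]},{"grip":255,"travel":[0.02,0,0.38],"rotation":[0,0,0]},{"grip":255,"travel":[0,0,0],"rotation":[0,0,0]}]'
python3 - <<'E'
from h import *
show()
path([(1.6,1.84),(1.7,1.86),(1.74,1.86)])
E
```

```text
time: 15.7
tcp_pos: [0.6387, -0.2149, 0.2718]
orientation: [0.005, 0.71, 0.003, 0.704]
wrist_force: [3.4, -0.7, 1.6]
opening: 0.0077
t 15.7 p [ 0.6387 -0.2149  0.2718] q [-0.442  0.613  0.855  0.006  1.686 -0.438] F [ 3.4 -0.7  1.6] op 0.0077
[[-0.009  0.003  1.   ]
 [ 0.011  1.    -0.003]
 [-1.     0.011 -0.009]]
t 15.7 p [ 0.6387 -0.2149  0.2718] F [ 3.4 -0.7  1.6] op 0.007710603348906812
1.6 1.84 [0.6496 0.2681] [0.09, -0.02, 0.27]
1.7 1.86 [0.6648 0.2642] [0.09, -0.0, 0.38]
1.74 1.86 [0.6709 0.262 ] [0.06, -0.0, 0.15]
```

```bash
python3 -m pendant '[{"grip":255,"travel":[0.08,0,0.3],"rotation":[0,0,0]},{"grip":255,"travel":[0.09,0,0.38],"rotation":[0,0,0]},{"grip":255,"travel":[0.04,0,0.1],"rotation":[0,0,0]},{"grip":255,"travel":[0,0,0],"rotation":[0,0,0]}]'
python3 - <<'E'
from h import *
show();pic('wrist','w12.png')
s=pic('side','s12.png');t=pic('top','t12.png')
cv2.imwrite('pics/c12.png',np.vstack([cv2.resize(t[110:280,260:460],None,fx=3,fy=2),cv2.resize(s[150:290,125:325],None,fx=3,fy=1.8)]))
E
```

```text
time: 16.2
tcp_pos: [0.6669, -0.2149, 0.265]
orientation: [0.005, 0.711, 0.003, 0.703]
wrist_force: [0.7, -0.0, 3.0]
opening: 0.0077
t 16.2 p [ 0.6669 -0.2149  0.265 ] q [-0.424  0.682  0.749  0.006  1.725 -0.42 ] F [ 0.7 -0.   3. ] op 0.0077
[[-0.011  0.004  1.   ]
 [ 0.011  1.    -0.003]
 [-1.     0.011 -0.011]]
```

View pics/c12.png

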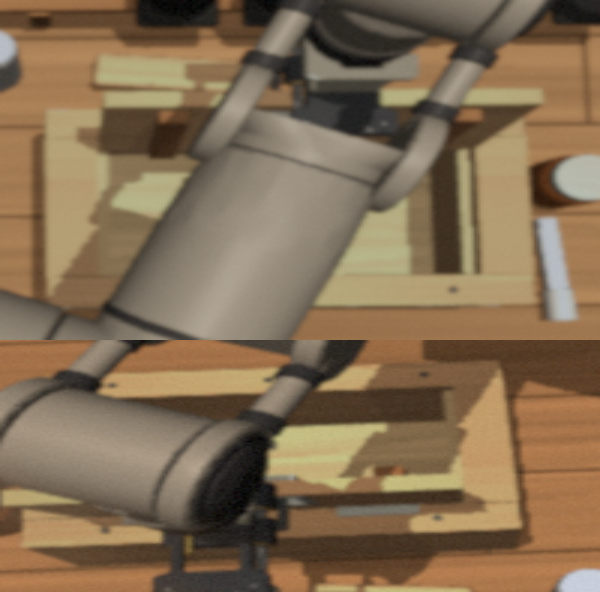

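View pics/w12.png

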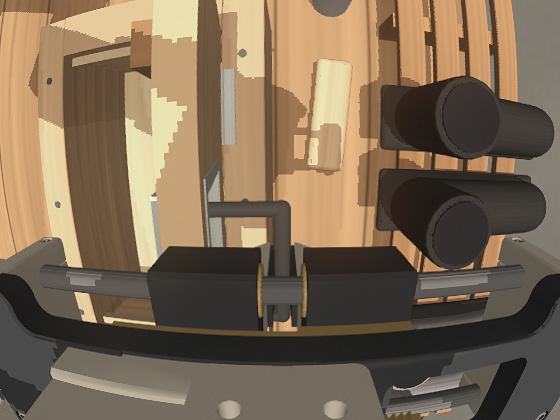

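The hatch stands just past upright. Releasing slightly and rising straight up.

```bash
python3 -m pendant '[{"grip":215,"travel":[0,0,0],"rotation":[0,0,0]},{"grip":205,"travel":[0,0,0],"rotation":[0,0,0]},{"grip":205,"travel":[0,0,0],"rotation":[0,0,0]},{"grip":205,"travel":[-0.4,0,0],"rotation":[0,0,0]},{"grip":205,"travel":[-0.8,0,0],"rotation":[0,0,0]},{"grip":205,"travel":[-1,0,0],"rotation":[0,0,0]},{"grip":205,"travel":[0,0,0],"rotation":[0,0,0]}]'
python3 - <<'E'
from h import *
show();pic('wrist','w13.png')
E
```

```text
time: 17.23
tcp_pos: [0.6671, -0.2157, 0.3531]
orientation: [0.006, 0.712, 0.003, 0.702]
wrist_force: [-0.1, 0.2, 0.1]
opening: 0.0179
t 17.23 p [ 0.6671 -0.2157  0.3531] q [-0.425  0.729  0.427  0.007  2.005 -0.418] F [-0.1  0.2  0.1] op 0.0179
[[-0.015  0.004  1.   ]
 [ 0.013  1.    -0.004]
 [-1.     0.013 -0.015]]
```

View pics/w13.png

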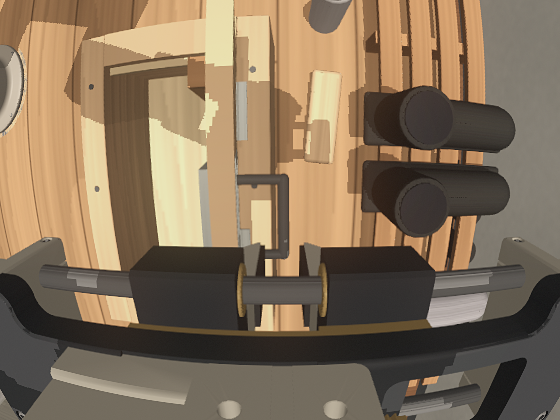

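```bash
python3 -m pendant '[{"grip":180,"travel":[0,1,-0.1],"rotation":[0,-0.2,0]},{"grip":158,"travel":[0,1,-0.1],"rotation":[0,0,-0.1]},{"grip":158,"travel":[0,1,-0.1],"rotation":[0,0,0]},{"grip":158,"travel":[0,1,-0.1],"rotation":[0,0,0]},{"grip":158,"travel":[0,1,-0.1],"rotation":[0,0,0]},{"grip":158,"travel":[0,1,-0.1],"rotation":[0,0,0]},{"grip":158,"travel":[0,1,-0.1],"rotation":[0,0,0]},{"grip":158,"travel":[0,0,0],"rotation":[-1,0,0]},{"grip":158,"travel":[0,0,0],"rotation":[-1,0,0]},{"grip":158,"travel":[0,0,0],"rotation":[-1,0,0]},{"grip":158,"travel":[0,0,0],"rotation":[-0.6,0,0]},{"grip":158,"travel":[0,0,0],"rotation":[0,0,0]}]'
python3 - <<'E'
from h import *
goal([.6125,.1827,.32],down(.3805));pic('wrist','w14.png')
P=wpose()
for c in((.6125,.1827),(.5653,.3046)): print(proj('wrist',[*c,.26],P))
E
```

```text
time: 18.77
tcp_pos: [0.6313, 0.0746, 0.3283]
orientation: [-0.129, 0.706, 0.141, 0.682]
wrist_force: [1.2, 0.2, -0.3]
opening: 0.035
t 18.77 p [0.6313 0.0746 0.3283] F [ 1.2  0.2 -0.3] op 0.035
shift units [0.25 2.68 0.59]
rot units [ 0.04 -0.3  -0.22]
[311.40743499  82.75139656]
[311.43360644 -53.88682726]
```

View pics/w14.png

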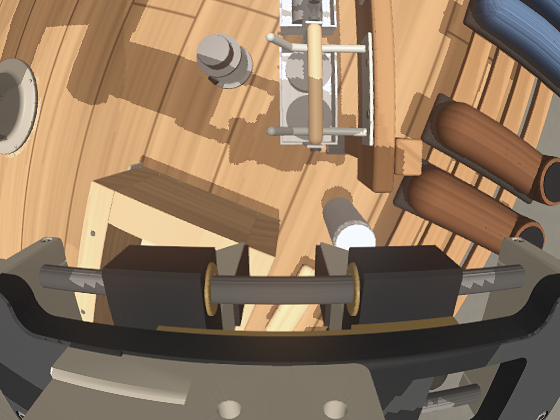

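Wrist view: caddy 1's bar runs (314,25)–(316,145), within 3 px of the prediction and parallel to the tool's y.

Run:
```python
from h import *
P=wpose()
a=plane('wrist',313.5,25,.26,P);b=plane('wrist',316,145,.26,P);m=(a+b)/2;print(a,b,m,np.linalg.norm(a-b),np.degrees(np.arctan2(-(a-b)[0],(a-b)[1])))
goal([m[0],m[1],.30],down(.3805))
```

```text
[0.59556648 0.23016648 0.26      ] [0.63536803 0.13664587 0.26      ] [0.61546726 0.18340618 0.26      ] 0.10163791801040704 23.054176303451733
t 18.82 p [0.6313 0.0746 0.3283] F [ 1.3 -0.5 -0.4] op 0.0351
shift units [0.75 2.65 0.67]
rot units [ 0.03 -0.3  -0.22]
```

```bash
python3 -m pendant '[{"grip":158,"travel":[0,0.9,0.25],"rotation":[-0.05,-0.3,-0.2]},{"grip":158,"travel":[0,0.9,0.25],"rotation":[0,0,0]},{"grip":158,"travel":[0.2,0.8,0.15],"rotation":[0,0,0]},{"grip":158,"travel":[0.3,0.1,0],"rotation":[0,0,0]},{"grip":158,"travel":[0,0,0],"rotation":[0,0,0]}]'
python3 - <<'E'
from h import *
P=wpose();pic('wrist','w15.png')
goal([.6148,.183,.207],down(.387))
print([proj('wrist',[.6148+k*.387*-1,.183+k*.92,.26],P) for k in(-.05,0,.05)])
E
```

```text
time: 19.45
tcp_pos: [0.6134, 0.1856, 0.3042]
orientation: [-0.133, 0.696, 0.134, 0.693]
wrist_force: [-0.0, -0.5, 0.2]
opening: 0.0348
t 19.5 p [0.6138 0.1854 0.305 ] F [ 0.2 -0.3  0.7] op 0.0347
shift units [ 2.45 -0.07  0.01]
rot units [-0.07 -0.03 -0.02]
[array([282.00812089, 279.10205878]), array([280.85566487, 221.51619478]), array([279.59215487, 157.02855079])]
```

View pics/w15.png

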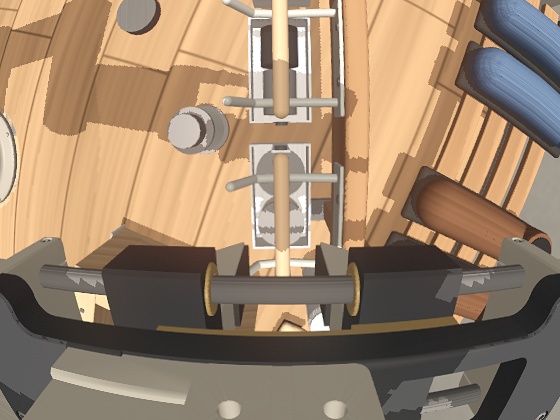

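```bash
python3 -m pendant '[{"grip":158,"travel":[0.8,-0.05,0],"rotation":[-0.07,0,0]},{"grip":158,"travel":[0.8,0,0],"rotation":[0,0,0]},{"grip":158,"travel":[0.5,0,0],"rotation":[0,0,0]},{"grip":158,"travel":[0.3,0,0],"rotation":[0,0,0]},{"grip":158,"travel":[0,0,0],"rotation":[0,0,0]}]'
python3 - <<'E'
from h import *
P=wpose();pic('wrist','w16.png')
goal([.6148,.183,.207],down(.387))
E
```

```text
time: 20.12
tcp_pos: [0.6173, 0.1774, 0.2087]
orientation: [-0.133, 0.694, 0.133, 0.695]
wrist_force: [0.3, -0.4, 0.7]
opening: 0.0349
t 20.18 p [0.6177 0.1775 0.2095] F [ 0.7  0.1 -0.1] op 0.0349
shift units [ 0.06  0.15 -0.02]
rot units [-0.08  0.03  0.  ]
```

View pics/w16.png

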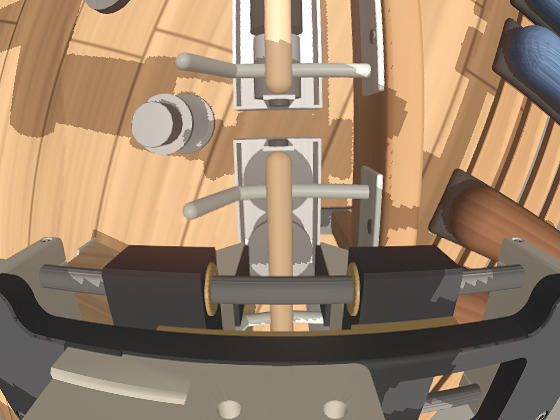

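```bash
python3 -m pendant '[{"grip":158,"travel":[0.07,0.15,0],"rotation":[-0.06,0,0]},{"grip":158,"travel":[0,0,0],"rotation":[0,0,0]},{"grip":200,"travel":[0,0,0],"rotation":[0,0,0]},{"grip":230,"travel":[0,0,0],"rotation":[0,0,0]},{"grip":255,"travel":[0,0,0],"rotation":[0,0,0]},{"grip":255,"travel":[0,0,0],"rotation":[0,0,0]},{"grip":255,"travel":[0,0,0],"rotation":[0,0,0]}]' 30
python3 - <<'E'
from h import *
show()
E
```

```text
time: 21.05
tcp_pos: [0.6164, 0.1838, 0.2095]
orientation: [-0.135, 0.691, 0.136, 0.697]
wrist_force: [0.1, 0.5, 0.2]
opening: 0.0107
t 21.05 p [0.6164 0.1838 0.2095] q [ 0.17   0.548  1.133  0.     1.453 -0.215] F [0.1 0.5 0.2] op 0.0107
[[ 0.007 -0.376  0.927]
 [ 0.002  0.927  0.376]
 [-1.    -0.001  0.007]]
```

Bar held (10.7 mm). Lifting 45 mm in slow steps.

```bash
python3 -m pendant '[{"grip":255,"travel":[-0.3,0,0],"rotation":[0,0,0]},{"grip":255,"travel":[-0.3,0,0],"rotation":[0,0,0]},{"grip":255,"travel":[-0.3,0,0],"rotation":[0,0,0]},{"grip":255,"travel":[-0.15,0,0],"rotation":[0,0,0]},{"grip":255,"travel":[0,0,0],"rotation":[0,0,0]}]' 35
python3 - <<'E'
from h import *
show();pic('wrist','w17.png')
E
```

```text
time: 21.68
tcp_pos: [0.6161, 0.1836, 0.2543]
orientation: [-0.135, 0.691, 0.135, 0.697]
wrist_force: [-0.2, 0.1, -2.9]
opening: 0.0111
t 21.68 p [0.6161 0.1836 0.2543] q [ 0.17   0.531  1.043  0.     1.561 -0.215] F [-0.2  0.1 -2.9] op 0.0111
[[ 0.007 -0.376  0.927]
 [ 0.001  0.927  0.376]
 [-1.    -0.001  0.007]]
```

View pics/w17.png

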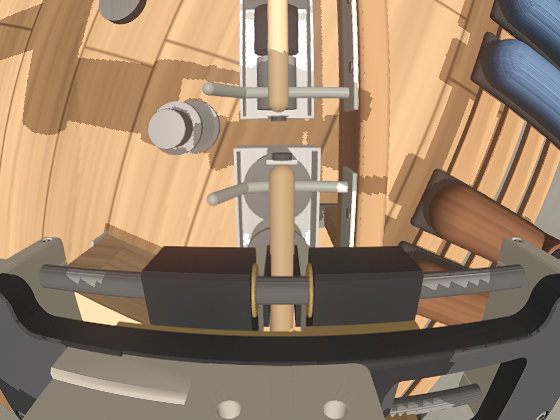

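Lifted 45 mm with 2.9 N hanging. Drawing away from the rail.

```bash
python3 -m pendant '[{"grip":255,"travel":[0,0,-0.3],"rotation":[0,0,0]},{"grip":255,"travel":[0,0,-0.35],"rotation":[0,0,0]},{"grip":255,"travel":[0,0,-0.35],"rotation":[0,0,0]},{"grip":255,"travel":[0,0,-0.35],"rotation":[0,0,0]},{"grip":255,"travel":[0,0,-0.35],"rotation":[0,0,0]},{"grip":255,"travel":[0,0,-0.35],"rotation":[0,0,0]},{"grip":255,"travel":[0,0,-0.35],"rotation":[0,0,0]},{"grip":255,"travel":[0,0,-0.35],"rotation":[0,0,0]},{"grip":255,"travel":[0,0,0],"rotation":[0,0,0]}]'
python3 - <<'E'
from h import *
show();pic('wrist','w18.png')
E
```

```text
time: 22.85
tcp_pos: [0.5085, 0.1407, 0.2488]
orientation: [-0.135, 0.695, 0.136, 0.693]
wrist_force: [0.0, -0.1, -3.2]
opening: 0.0109
t 22.85 p [0.5085 0.1407 0.2488] q [ 0.124  0.308  1.403  0.     1.433 -0.261] F [ 0.  -0.1 -3.2] op 0.0109
[[-0.002 -0.376  0.927]
 [ 0.     0.927  0.376]
 [-1.     0.001 -0.002]]
```

View pics/w18.png

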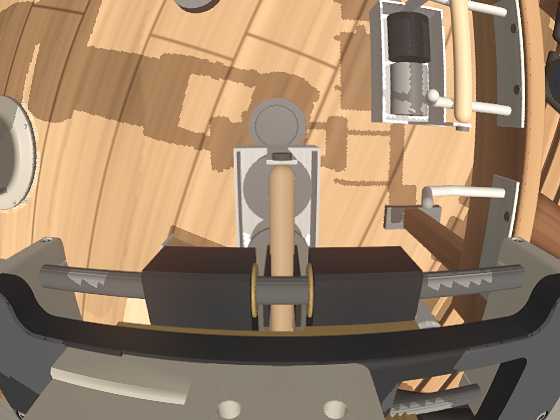

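```bash
python3 -m pendant '[{"grip":255,"travel":[-0.3,-0.3,-0.1],"rotation":[0,0,0]},{"grip":255,"travel":[-0.3,-0.6,-0.2],"rotation":[0,0,0]},{"grip":255,"travel":[-0.3,-0.7,-0.25],"rotation":[-0.5,0,0]},{"grip":255,"travel":[0,-0.5,-0.2],"rotation":[-0.8,0,0]},{"grip":255,"travel":[0,0,0],"rotation":[-1,0,0]},{"grip":255,"travel":[0,0,0],"rotation":[-1,0,0]},{"grip":255,"travel":[0,0,0],"rotation":[-1,0,0]},{"grip":255,"travel":[0,0,0],"rotation":[-1,0,0]},{"grip":255,"travel":[0,0,0],"rotation":[-1,0,0]},{"grip":255,"travel":[0,0,0],"rotation":[-1,0,0]},{"grip":255,"travel":[0,0,0],"rotation":[-1,0,0]},{"grip":255,"travel":[0,0,0],"rotation":[-1,0,0]},{"grip":255,"travel":[0,0,0],"rotation":[-1,0,0]},{"grip":255,"travel":[0,0,0],"rotation":[-0.7,0,0]},{"grip":255,"travel":[0,0,0],"rotation":[0,0,0]}]'
python3 - <<'E'
from h import *
show();goal([.519,-.2425,.28],down(1.571))
E
```

```text
time: 24.78
tcp_pos: [0.5239, 0.0374, 0.2963]
orientation: [0.504, -0.498, -0.496, -0.502]
wrist_force: [-0.2, 0.4, -2.6]
opening: 0.0104
t 24.77 p [0.5239 0.0374 0.2963] q [-0.072  0.275  1.322 -0.004  1.533 -1.642] F [-0.2  0.4 -2.6] op 0.0104
[[ 0.012 -1.     0.   ]
 [-0.005  0.     1.   ]
 [-1.    -0.012 -0.005]]
t 24.77 p [0.5239 0.0374 0.2963] F [-0.2  0.4 -2.6] op 0.0104
shift units [ 0.44  0.13 -7.  ]
rot units [-0.   -0.05  0.11]
```

```bash
python3 -m pendant '[{"grip":255,"travel":[0,0,-0.4],"rotation":[0,0,0.1]},{"grip":255,"travel":[0,0,-0.8],"rotation":[0,0,0]},{"grip":255,"travel":[0,0,-0.9],"rotation":[0,0,0]},{"grip":255,"travel":[0,0,-0.9],"rotation":[0,0,0]},{"grip":255,"travel":[0,0,-0.9],"rotation":[0,0,0]},{"grip":255,"travel":[0,0,-0.9],"rotation":[0,0,0]},{"grip":255,"travel":[0,0,-0.9],"rotation":[0,0,0]},{"grip":255,"travel":[0,0.05,-0.8],"rotation":[0,0,0]},{"grip":255,"travel":[0,0,-0.3],"rotation":[0,0,0]},{"grip":255,"travel":[0,0,0],"rotation":[0,0,0]}]'
python3 - <<'E'
from h import *
show();goal([.519,-.2425,.28],down(1.571));pic('wrist','w19.png')
s=pic('side','s19.png');t=pic('top','t19.png')
cv2.imwrite('pics/c19.png',np.vstack([cv2.resize(t[110:280,260:460],None,fx=3,fy=2),cv2.resize(s[150:290,125:325],None,fx=3,fy=1.8)]))
E
```

```text
time: 26.02
tcp_pos: [0.5187, -0.254, 0.2988]
orientation: [-0.497, 0.506, 0.495, 0.501]
wrist_force: [0.3, 0.5, -3.3]
opening: 0.0107
t 26.02 p [ 0.5187 -0.254   0.2988] q [-0.583  0.388  1.153 -0.007  1.599 -2.139] F [ 0.3  0.5 -3.3] op 0.0107
[[-0.002 -1.     0.016]
 [-0.007  0.016  1.   ]
 [-1.     0.002 -0.007]]
t 26.02 p [ 0.5187 -0.254   0.2988] F [ 0.3  0.5 -3.3] op 0.0107
shift units [ 0.47 -0.    0.29]
rot units [-0.15 -0.07 -0.02]
```

View pics/w19.png

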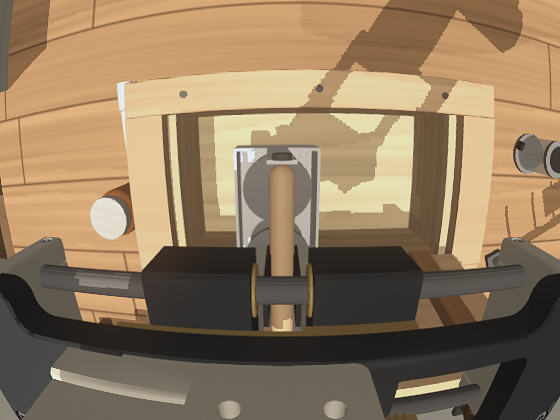

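View pics/c19.png

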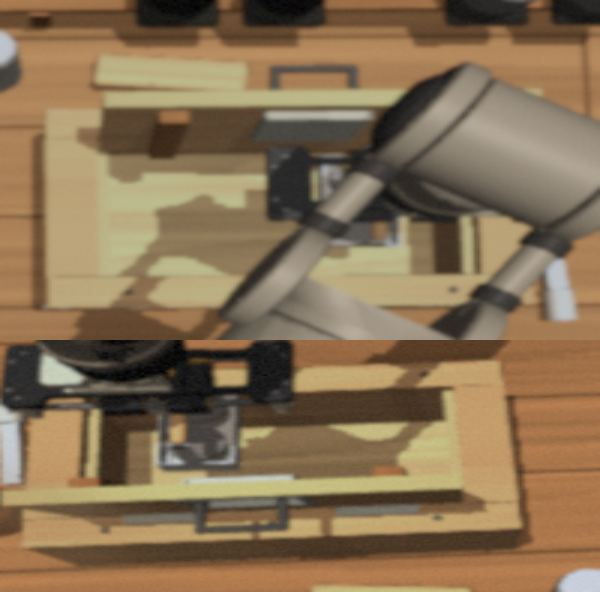

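```bash
python3 -m pendant '[{"grip":255,"travel":[0.4,0,0.29],"rotation":[-0.15,-0.07,0]},{"grip":255,"travel":[0.6,0,0],"rotation":[0,0,0]},{"grip":255,"travel":[0.6,0,0],"rotation":[0,0,0]},{"grip":255,"travel":[0,0,0],"rotation":[0,0,0]}]'
python3 - <<'E'
from h import *
show();goal([.519,-.2425,.072],down(1.571));pic('wrist','w20.png')
E
```

```text
time: 26.68
tcp_pos: [0.5204, -0.2354, 0.2353]
orientation: [0.503, -0.497, -0.502, -0.498]
wrist_force: [1.0, 0.1, -2.0]
opening: 0.0113
t 26.68 p [ 0.5204 -0.2354  0.2353] q [-0.559  0.397  1.307  0.     1.436 -2.14 ] F [ 1.   0.1 -2. ] op 0.0113
[[ 0.001 -1.    -0.01 ]
 [-0.    -0.01   1.   ]
 [-1.    -0.001 -0.   ]]
t 26.68 p [ 0.5204 -0.2354  0.2353] F [ 1.   0.1 -2. ] op 0.0113
shift units [ 4.08  0.04 -0.18]
rot units [ 0.09 -0.    0.01]
```

View pics/w20.png

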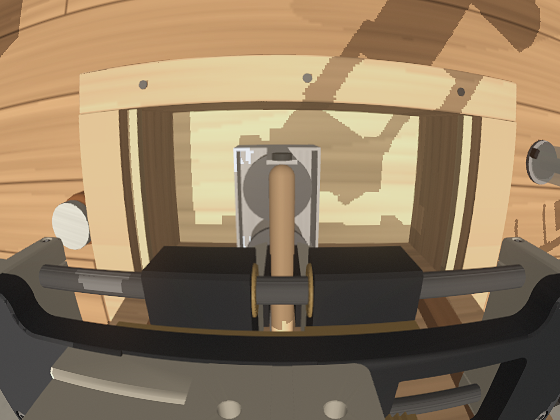

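```bash
python3 -m pendant '[{"grip":255,"travel":[0.4,0,-0.16],"rotation":[0.09,0,0]},{"grip":255,"travel":[0.5,0,0],"rotation":[0,0,0]},{"grip":255,"travel":[0.5,0,0],"rotation":[0,0,0]},{"grip":255,"travel":[0.5,0,0],"rotation":[0,0,0]},{"grip":255,"travel":[0.5,0,0],"rotation":[0,0,0]},{"grip":255,"travel":[0.5,0,0],"rotation":[0,0,0]},{"grip":255,"travel":[0.4,0,0],"rotation":[0,0,0]},{"grip":255,"travel":[0,0,0],"rotation":[0,0,0]}]'
python3 - <<'E'
from h import *
show();goal([.519,-.2425,.072],down(1.571));pic('wrist','w21.png')
E
```

```text
time: 27.72
tcp_pos: [0.5249, -0.2463, 0.1027]
orientation: [0.504, -0.5, -0.495, -0.502]
wrist_force: [0.9, 0.3, -2.1]
opening: 0.0113
t 27.73 p [ 0.5249 -0.2463  0.1027] q [-0.571  0.509  1.504 -0.     1.115 -2.139] F [ 0.9  0.3 -2.1] op 0.0113
[[ 0.011 -1.     0.003]
 [-0.007  0.002  1.   ]
 [-1.    -0.011 -0.007]]
t 27.73 p [ 0.5249 -0.2463  0.1027] F [ 0.9  0.3 -2.1] op 0.0113
shift units [0.76 0.16 0.1 ]
rot units [-0.03 -0.07  0.11]
```

View pics/w21.png

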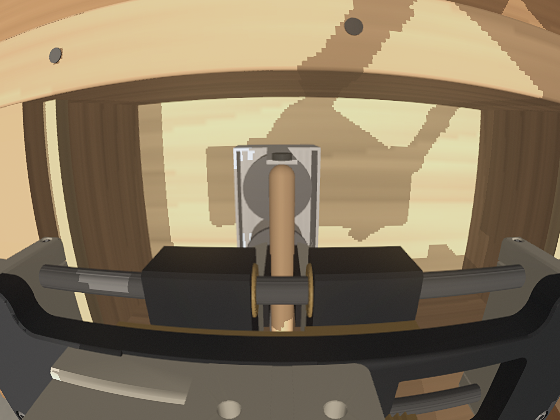

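```bash
python3 -m pendant '[{"grip":255,"travel":[0.2,0.14,0.1],"rotation":[0,-0.07,0.1]},{"grip":255,"travel":[0.2,0,0],"rotation":[0,0,0]},{"grip":255,"travel":[0.2,0,0],"rotation":[0,0,0]},{"grip":255,"travel":[0.1,0,0],"rotation":[0,0,0]},{"grip":255,"travel":[0,0,0],"rotation":[0,0,0]}]'
python3 - <<'E'
from h import *
show();goal([.519,-.2425,.072],down(1.571))
E
```

```text
time: 28.4
tcp_pos: [0.5207, -0.2432, 0.0754]
orientation: [-0.501, 0.5, 0.498, 0.501]
wrist_force: [0.6, -0.6, -2.5]
opening: 0.0108
t 28.4 p [ 0.5207 -0.2432  0.0754] q [-0.571  0.536  1.542  0.     1.058 -2.139] F [ 0.6 -0.6 -2.5] op 0.0108
[[ 0.004 -1.     0.003]
 [-0.002  0.003  1.   ]
 [-1.    -0.004 -0.002]]
t 28.4 p [ 0.5207 -0.2432  0.0754] F [ 0.6 -0.6 -2.5] op 0.0108
shift units [0.09 0.04 0.02]
rot units [-0.03 -0.02  0.04]
```

```bash
python3 -m pendant '[{"grip":255,"travel":[0.06,0,0],"rotation":[0,0,0]},{"grip":255,"travel":[0,0,0],"rotation":[0,0,0]}]'
python3 -m pendant '[{"grip":255,"travel":[0.05,0,0],"rotation":[0,0,0]},{"grip":255,"travel":[0,0,0],"rotation":[0,0,0]}]'
```

```text
time: 28.65
tcp_pos: [0.5212, -0.2435, 0.0734]
orientation: [0.502, -0.5, -0.497, -0.501]
wrist_force: [-0.6, -0.5, -2.4]
opening: 0.0109
time: 28.9
tcp_pos: [0.522, -0.2447, 0.0731]
orientation: [0.503, -0.5, -0.496, -0.501]
wrist_force: [-0.3, -0.4, -3.9]
opening: 0.0105
```

```bash
python3 -m pendant '[{"grip":255,"travel":[0.08,0,0.03],"rotation":[0,0,0]},{"grip":255,"travel":[0,0,0],"rotation":[0,0,0]}]'
python3 -m pendant '[{"grip":255,"travel":[0.08,0,0],"rotation":[0,0,0]},{"grip":255,"travel":[0,0,0],"rotation":[0,0,0]}]'
```

```text
time: 29.15
tcp_pos: [0.5228, -0.2459, 0.0732]
orientation: [0.505, -0.5, -0.494, -0.501]
wrist_force: [-0.4, 0.3, -3.1]
opening: 0.011
time: 29.4
tcp_pos: [0.5238, -0.248, 0.0729]
orientation: [0.507, -0.501, -0.492, -0.5]
wrist_force: [0.6, -0.3, -3.1]
opening: 0.0107
```

Run:
```python
from h import *
show(); print(np.round(telemetry.sense()['joint_torque'],1))
s=pic('side','s22.png');t=pic('top','t22.png')
cv2.imwrite('pics/c22.png',np.vstack([cv2.resize(t[110:280,200:480],None,fx=2.8,fy=1.8),cv2.resize(s[130:290,85:365],None,fx=2.8,fy=1.8)]))
```

```text
t 29.4 p [ 0.5238 -0.248   0.0729] q [-0.571  0.538  1.546 -0.006  1.036 -2.137] F [ 0.6 -0.3 -3.1] op 0.0107
[[ 0.015 -1.     0.002]
 [-0.015  0.002  1.   ]
 [-1.    -0.015 -0.015]]
[ -0.5 -51.8 -23.   -0.4  -0.4  -0. ]
```

View pics/c22.png

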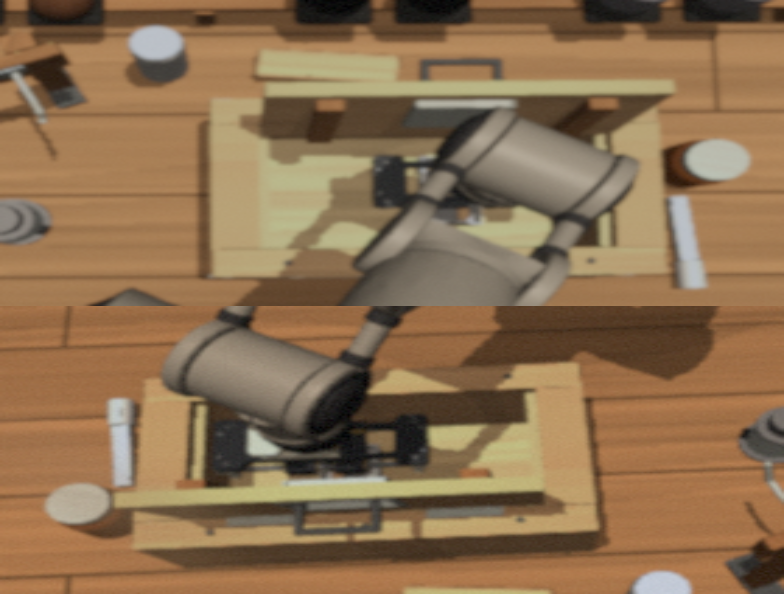

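Run:
```python
from h import *
pic('wrist','w22.png')
P=wpose();print([proj('wrist',[.519-.054,-.2425+k,.046],P).round(0).tolist() for k in(-.03,.03)])
```

```text
[[245.0, 140.0], [333.0, 140.0]]
```

View pics/w22.png

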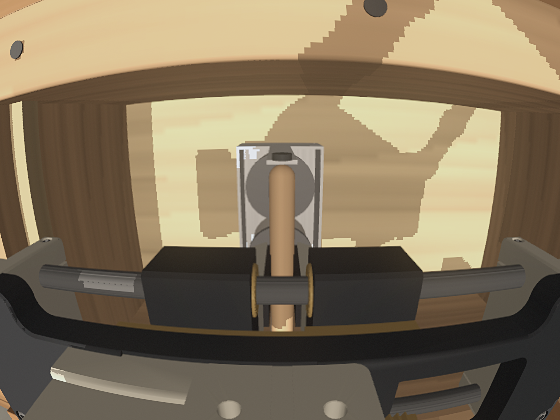

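The tray has shifted in the gripper's view, from columns 234–320 to 238–323, so it is standing on the floor while the tool drifted 5 mm. I'll move back upright over it before releasing.

```bash
python3 - <<'E'
from h import *
goal([.5208,-.2434,.074],down(1.571))
E
python3 -m pendant '[{"grip":255,"travel":[-0.02,0.07,0.12],"rotation":[0,-0.14,0.14]},{"grip":255,"travel":[0,0,0],"rotation":[0,0,0]}]'
python3 - <<'E'
from h import *
goal([.5208,-.2434,.074],down(1.571))
E
```

```text
t 29.55 p [ 0.524  -0.248   0.0728] F [-1.5 -1.1  5.6] op 0.011
shift units [-0.03  0.08  0.11]
rot units [-0.02 -0.15  0.14]
time: 29.8
tcp_pos: [0.5215, -0.2428, 0.073]
orientation: [-0.5, 0.5, 0.5, 0.5]
wrist_force: [-1.1, -0.2, -1.2]
opening: 0.0106
t 29.8 p [ 0.5215 -0.2428  0.073 ] F [-1.1 -0.2 -1.2] op 0.0106
shift units [-0.03  0.02 -0.01]
rot units [-0.02 -0.    0.  ]
```

```bash
python3 -m pendant '[{"grip":230,"travel":[0,0,0],"rotation":[0,0,0]},{"grip":210,"travel":[0,0,0],"rotation":[0,0,0]},{"grip":180,"travel":[0,0,0],"rotation":[0,0,0]},{"grip":180,"travel":[-0.3,0,0],"rotation":[0,0,0]},{"grip":180,"travel":[-0.8,0,0],"rotation":[0,0,0]},{"grip":180,"travel":[-1,0,0],"rotation":[0,0,0]},{"grip":180,"travel":[-1,0,0],"rotation":[0,0,0]},{"grip":180,"travel":[-1,0,0],"rotation":[0,0,0]},{"grip":180,"travel":[-1,0,0],"rotation":[0,0,0]},{"grip":180,"travel":[-1,0,0],"rotation":[0,0,0]},{"grip":180,"travel":[0,0,0],"rotation":[0,0,0]}]'
python3 - <<'E'
from h import *
show();pic('wrist','w23.png')
E
```

```text
time: 31.18
tcp_pos: [0.5209, -0.2413, 0.3298]
orientation: [-0.5, 0.5, 0.499, 0.501]
wrist_force: [0.0, 0.6, -0.5]
opening: 0.0268
t 31.18 p [ 0.5209 -0.2413  0.3298] q [-5.680e-01  3.760e-01  1.090e+00  1.000e-03  1.674e+00 -2.138e+00] F [ 0.   0.6 -0.5] op 0.0268
[[ 0.002 -1.     0.001]
 [-0.     0.001  1.   ]
 [-1.    -0.002 -0.   ]]
```

View pics/w23.png

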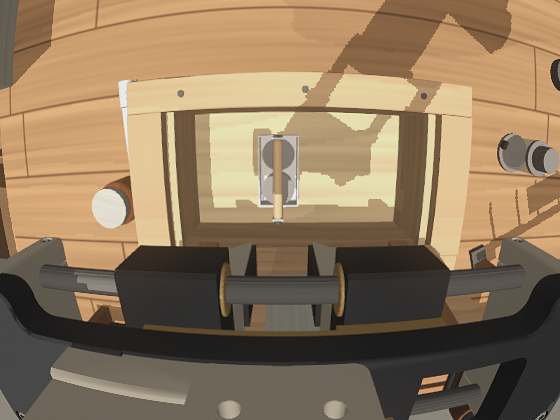

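Caddy 1 stands upright in the well (tray at 258–299 × 135–207). Measuring its place and checking the layout.

Run:
```python
from h import *
P=wpose()
print('tray',[plane('wrist',u,v,.046,P).round(3).tolist() for u,v in((258,135),(299,135),(258,207),(299,207))])
print('ledge edges', [plane('wrist',u,170,z,P).round(3).tolist() for u,z in((181,.147),(418,.147),(200,.012),(397,.012))], 'front wall',plane('wrist',300,112,.165,P),plane('wrist',300,112,.012,P))
goal([.55,.28,.33],down(.387))
```

```text
tray [[0.466, -0.274, 0.046], [0.466, -0.214, 0.046], [0.575, -0.276, 0.046], [0.575, -0.213, 0.046]]
ledge edges [[0.502, -0.361, 0.147], [0.501, -0.071, 0.147], [0.521, -0.372, 0.012], [0.52, -0.049, 0.012]] front wall [ 0.43666455 -0.2198269   0.165     ] [ 0.43073174 -0.21110068  0.012     ]
t 31.23 p [ 0.5202 -0.2409  0.3276] F [ 0.7 -0.8 -0.6] op 0.0273
shift units [-0.04 -0.73 13.02]
rot units [ 1.13e+01  1.00e-02 -2.00e-02]
```

Run:
```python
from h import *
im=cv2.imread('pics/w23.png');a=im[100:230,150:215];b=im[100:230,385:450]
cv2.imwrite('pics/w23c.png',np.hstack([cv2.resize(x,None,fx=6,fy=4,interpolation=cv2.INTER_NEAREST) for x in(a,b)]))
P=wpose()
for z in(.165,.147,.135,.012):
    print(z,[(y,proj('wrist',[.49,y,z],P).round(1).tolist()) for y in(-.3805,-.3705,-.0605,-.0505)])
```

```text
0.165 [(-0.3805, [160.5, 162.6]), (-0.3705, [168.4, 162.2]), (-0.0605, [432.0, 163.5]), (-0.0505, [439.1, 163.9])]
0.147 [(-0.3805, [165.7, 160.7]), (-0.3705, [173.3, 160.4]), (-0.0605, [425.8, 161.7]), (-0.0505, [432.7, 162.0])]
0.135 [(-0.3805, [168.9, 159.6]), (-0.3705, [176.4, 159.3]), (-0.0605, [421.9, 160.5]), (-0.0505, [428.8, 160.8])]
0.012 [(-0.3805, [194.1, 151.1]), (-0.3705, [200.1, 150.9]), (-0.0605, [391.4, 151.7]), (-0.0505, [397.0, 151.9])]
```

View pics/w23c.png

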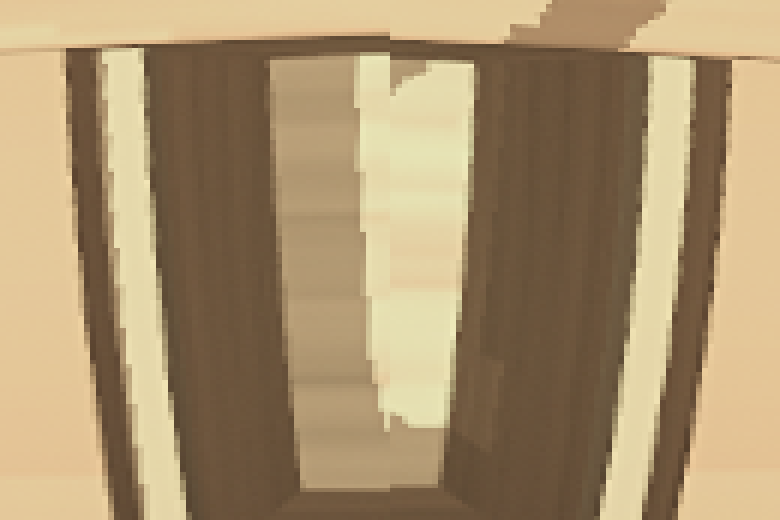

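```bash
python3 -m pendant '[{"grip":170,"travel":[0,0,0.8],"rotation":[0,0,0]},{"grip":158,"travel":[0,0,1],"rotation":[0,0,0]},{"grip":158,"travel":[0,0,1],"rotation":[0,0,0]},{"grip":158,"travel":[0,0,1],"rotation":[0,0,0]},{"grip":158,"travel":[0,0,1],"rotation":[0,0,0]},{"grip":158,"travel":[0,0,1],"rotation":[0,0,0]},{"grip":158,"travel":[0,0,1],"rotation":[0,0,0]},{"grip":158,"travel":[0,0,1],"rotation":[0,0,0]},{"grip":158,"travel":[0,0,1],"rotation":[0,0,0]},{"grip":158,"travel":[0,0,1],"rotation":[0,0,0]},{"grip":158,"travel":[0,0,0.6],"rotation":[0,0,0]}]'
python3 -m pendant '[{"grip":158,"travel":[0,0,0],"rotation":[1,0,0]},{"grip":158,"travel":[0,0,0],"rotation":[1,0,0]},{"grip":158,"travel":[0,0,0],"rotation":[1,0,0]},{"grip":158,"travel":[0,0,0],"rotation":[1,0,0]},{"grip":158,"travel":[0,0,0],"rotation":[1,0,0]},{"grip":158,"travel":[0,0,0],"rotation":[1,0,0]},{"grip":158,"travel":[0,0,0],"rotation":[1,0,0]},{"grip":158,"travel":[0,0,0],"rotation":[1,0,0]},{"grip":158,"travel":[0,0,0],"rotation":[1,0,0]},{"grip":158,"travel":[0,0,0],"rotation":[1,0,0]},{"grip":158,"travel":[0,0,0],"rotation":[1,0,0]},{"grip":158,"travel":[0,0,0],"rotation":[0.3,0,0]},{"grip":158,"travel":[0,0,0],"rotation":[0,0,0]}]'
python3 - <<'E'
from h import *
goal([.5673,.3041,.30],down(.3875))
E
```

```text
time: 32.6
tcp_pos: [0.5129, 0.188, 0.3144]
orientation: [-0.489, 0.507, 0.508, 0.495]
wrist_force: [0.3, -0.1, -0.0]
opening: 0.0347
time: 34.22
tcp_pos: [0.5022, 0.1894, 0.296]
orientation: [-0.119, 0.72, 0.127, 0.672]
wrist_force: [-0.2, 0.4, 0.7]
opening: 0.0348
t 34.23 p [0.5022 0.1894 0.296 ] F [-0.2  0.4  0.7] op 0.0348
shift units [-0.21  2.14  2.5 ]
rot units [-0.36 -0.6  -0.24]
```

```bash
python3 -m pendant '[{"grip":158,"travel":[-0.3,0,0],"rotation":[-0.36,-0.6,-0.24]},{"grip":158,"travel":[0,0.75,0.85],"rotation":[0,0,0]},{"grip":158,"travel":[0,0.75,0.85],"rotation":[0,0,0]},{"grip":158,"travel":[0,0.65,0.75],"rotation":[0,0,0]},{"grip":158,"travel":[0,0,0],"rotation":[0,0,0]}]'
python3 - <<'E'
from h import *
P=wpose();goal([.5673,.3041,.207],down(.3875));pic('wrist','w24.png')
E
```

```text
time: 34.85
tcp_pos: [0.5611, 0.3084, 0.3059]
orientation: [-0.139, 0.694, 0.138, 0.692]
wrist_force: [-0.3, 0.0, 0.6]
opening: 0.0349
t 34.85 p [0.5611 0.3084 0.3059] F [-0.3  0.   0.6] op 0.0349
shift units [ 2.47 -0.16  0.11]
rot units [ 0.07 -0.03  0.01]
```

View pics/w24.png

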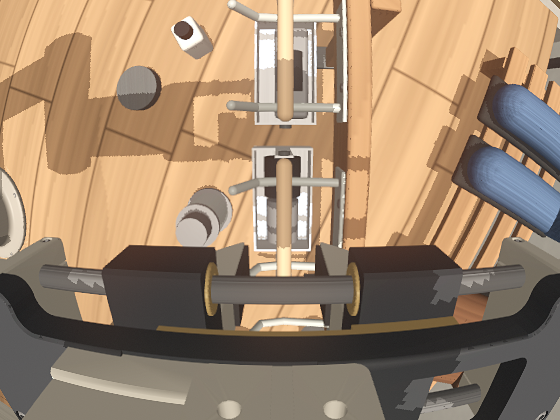

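```bash
python3 -m pendant '[{"grip":158,"travel":[0.7,-0.1,0.1],"rotation":[0.07,0,0]},{"grip":158,"travel":[0.8,0,0],"rotation":[0,0,0]},{"grip":158,"travel":[0.6,0,0],"rotation":[0,0,0]},{"grip":158,"travel":[0.35,0,0],"rotation":[0,0,0]},{"grip":158,"travel":[0,0,0],"rotation":[0,0,0]}]'
python3 - <<'E'
from h import *
P=wpose();goal([.5673,.3041,.208],down(.3875));pic('wrist','w25.png')
E
```

```text
time: 35.52
tcp_pos: [0.565, 0.2998, 0.2082]
orientation: [-0.137, 0.694, 0.135, 0.694]
wrist_force: [0.7, -0.0, 0.7]
opening: 0.0353
t 35.52 p [0.565  0.2998 0.2082] F [ 0.7 -0.   0.7] op 0.0353
shift units [0.   0.08 0.09]
rot units [-0.01 -0.01  0.02]
```

View pics/w25.png

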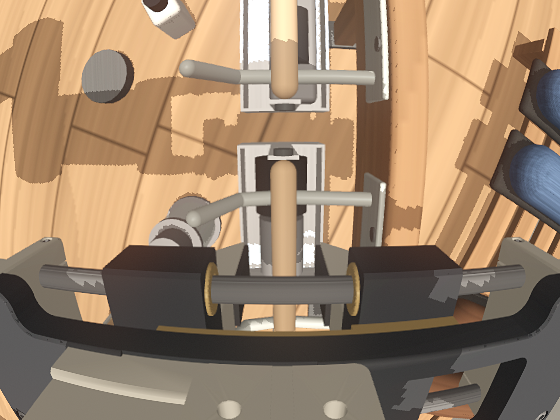

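```bash
python3 -m pendant '[{"grip":158,"travel":[0,0.08,0.07],"rotation":[0,0,0]},{"grip":158,"travel":[0,0,0],"rotation":[0,0,0]},{"grip":200,"travel":[0,0,0],"rotation":[0,0,0]},{"grip":230,"travel":[0,0,0],"rotation":[0,0,0]},{"grip":255,"travel":[0,0,0],"rotation":[0,0,0]},{"grip":255,"travel":[0,0,0],"rotation":[0,0,0]},{"grip":255,"travel":[0,0,0],"rotation":[0,0,0]}]' 35
python3 -m pendant '[{"grip":255,"travel":[-0.3,0,0],"rotation":[0,0,0]},{"grip":255,"travel":[-0.3,0,0],"rotation":[0,0,0]},{"grip":255,"travel":[-0.3,0,0],"rotation":[0,0,0]},{"grip":255,"travel":[-0.2,0,0],"rotation":[0,0,0]},{"grip":255,"travel":[0,0,0],"rotation":[0,0,0]}]' 35
python3 - <<'E'
from h import *
show();pic('wrist','w26.png')
E
```

```text
time: 36.45
tcp_pos: [0.568, 0.3048, 0.2127]
orientation: [-0.137, 0.692, 0.136, 0.696]
wrist_force: [-0.6, -1.2, 0.5]
opening: 0.0111
time: 37.08
tcp_pos: [0.5679, 0.3049, 0.2599]
orientation: [-0.137, 0.691, 0.136, 0.696]
wrist_force: [0.9, 0.0, -2.3]
opening: 0.011
t 37.08 p [0.5679 0.3049 0.2599] q [ 0.375  0.534  1.023 -0.003  1.578 -0.012] F [ 0.9  0.  -2.3] op 0.011
[[ 0.007 -0.378  0.926]
 [-0.     0.926  0.378]
 [-1.    -0.003  0.007]]
```

View pics/w26.png

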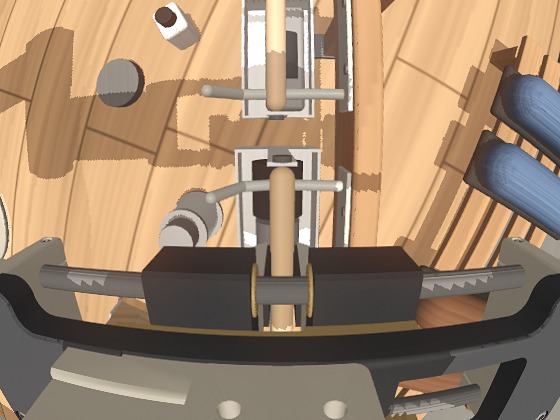

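```bash
python3 -m pendant '[{"grip":255,"travel":[0,0,-0.3],"rotation":[0,0,0]},{"grip":255,"travel":[0,0,-0.35],"rotation":[0,0,0]},{"grip":255,"travel":[0,0,-0.35],"rotation":[0,0,0]},{"grip":255,"travel":[0,0,-0.35],"rotation":[0,0,0]},{"grip":255,"travel":[0,0,-0.35],"rotation":[0,0,0]},{"grip":255,"travel":[0,0,-0.35],"rotation":[0,0,0]},{"grip":255,"travel":[0,0,-0.35],"rotation":[0,0,0]},{"grip":255,"travel":[0,0,-0.35],"rotation":[0,0,0]},{"grip":255,"travel":[-0.3,0,0],"rotation":[0,0,0]},{"grip":255,"travel":[0,0,0],"rotation":[0,0,0]}]'
python3 - <<'E'
from h import *
show();goal([.49,.03,.30],down(.3875));pic('wrist','w27.png')
E
```

```text
time: 38.38
tcp_pos: [0.4611, 0.2612, 0.2672]
orientation: [-0.137, 0.695, 0.135, 0.693]
wrist_force: [0.0, -0.1, -1.2]
opening: 0.0108
t 38.38 p [0.4611 0.2612 0.2672] q [ 0.373  0.304  1.358 -0.003  1.481 -0.014] F [ 0.  -0.1 -1.2] op 0.0108
[[-0.001 -0.377  0.926]
 [-0.003  0.926  0.377]
 [-1.    -0.003 -0.002]]
t 38.38 p [0.4611 0.2612 0.2672] F [ 0.  -0.1 -1.2] op 0.0108
shift units [-0.8  -5.63 -1.51]
rot units [-0.   -0.02  0.03]
```

View pics/w27.png

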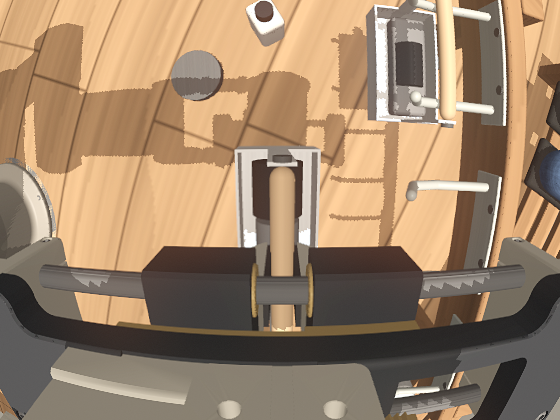

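```bash
python3 -m pendant '[{"grip":255,"travel":[-0.3,-0.5,-0.15],"rotation":[0,0,0]},{"grip":255,"travel":[-0.3,-0.9,-0.25],"rotation":[0,0,0]},{"grip":255,"travel":[-0.1,-0.95,-0.25],"rotation":[0,0,0]},{"grip":255,"travel":[-0.1,-0.95,-0.25],"rotation":[0,0,0]},{"grip":255,"travel":[-0.1,-0.95,-0.25],"rotation":[0,0,0]},{"grip":255,"travel":[-0.1,-0.9,-0.25],"rotation":[0,0,0]},{"grip":255,"travel":[0,-0.3,-0.1],"rotation":[-0.8,0,0]},{"grip":255,"travel":[-0.03,0,0],"rotation":[-1,0,0]},{"grip":255,"travel":[-0.03,0,0],"rotation":[-1,0,0]},{"grip":255,"travel":[-0.03,0,0],"rotation":[-1,0,0]},{"grip":255,"travel":[-0.03,0,0],"rotation":[-1,0,0]},{"grip":255,"travel":[-0.03,0,0],"rotation":[-1,0,0]},{"grip":255,"travel":[-0.03,0,0],"rotation":[-1,0,0]},{"grip":255,"travel":[-0.03,0,0],"rotation":[-1,0,0]},{"grip":255,"travel":[-0.03,0,0],"rotation":[-1,0,0]},{"grip":255,"travel":[-0.03,0,0],"rotation":[-1,0,0]},{"grip":255,"travel":[-0.03,0,0],"rotation":[-1,0,0]},{"grip":255,"travel":[0,0,0],"rotation":[-0.6,0,0]},{"grip":255,"travel":[0,0,0],"rotation":[0,0,0]}]'
python3 - <<'E'
from h import *
show();goal([.52,-.1725,.24],down(1.571))
E
```

```text
time: 40.8
tcp_pos: [0.4966, 0.0283, 0.3144]
orientation: [-0.51, 0.491, 0.513, 0.485]
wrist_force: [0.6, 0.1, -2.1]
opening: 0.0112
t 40.8 p [0.4966 0.0283 0.3144] q [-0.094  0.23   1.334 -0.005  1.587 -1.712] F [ 0.6  0.1 -2.1] op 0.0112
[[-0.01  -0.999 -0.048]
 [-0.004 -0.048  0.999]
 [-1.     0.01  -0.004]]
t 40.8 p [0.4966 0.0283 0.3144] F [ 0.6  0.1 -2.1] op 0.0112
shift units [ 1.87 -0.36 -5.03]
rot units [ 0.45 -0.04 -0.09]
```

```bash
python3 -m pendant '[{"grip":255,"travel":[0,-0.05,-0.4],"rotation":[0.45,0,-0.1]},{"grip":255,"travel":[0,-0.1,-0.8],"rotation":[0,0,0]},{"grip":255,"travel":[0,-0.15,-0.9],"rotation":[0,0,0]},{"grip":255,"travel":[0,-0.15,-0.9],"rotation":[0,0,0]},{"grip":255,"travel":[0.2,-0.1,-0.9],"rotation":[0,0,0]},{"grip":255,"travel":[0.4,0,-0.7],"rotation":[0,0,0]},{"grip":255,"travel":[0.5,0,-0.3],"rotation":[0,0,0]},{"grip":255,"travel":[0.5,0,0],"rotation":[0,0,0]},{"grip":255,"travel":[0,0,0],"rotation":[0,0,0]}]'
python3 - <<'E'
from h import *
show();goal([.52,-.1725,.10],down(1.571));pic('wrist','w28.png')
E
```

```text
time: 41.92
tcp_pos: [0.5182, -0.1843, 0.2485]
orientation: [-0.495, 0.509, 0.49, 0.507]
wrist_force: [-0.4, 0.2, -2.2]
opening: 0.0106
t 41.92 p [ 0.5182 -0.1843  0.2485] q [-0.478  0.346  1.349 -0.005  1.44  -2.017] F [-0.4  0.2 -2.2] op 0.0106
[[ 0.004 -1.     0.031]
 [-0.007  0.031  1.   ]
 [-1.    -0.004 -0.007]]
t 41.92 p [ 0.5182 -0.1843  0.2485] F [-0.4  0.2 -2.2] op 0.0106
shift units [ 3.71 -0.02  0.32]
rot units [-0.29 -0.07  0.03]
```

View pics/w28.png

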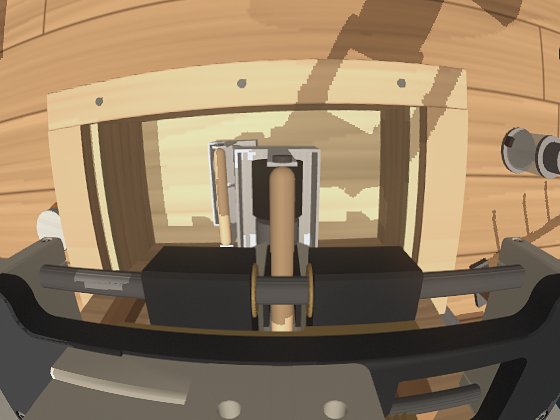

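```bash
python3 -m pendant '[{"grip":255,"travel":[0,0,0.32],"rotation":[-0.29,-0.07,0]},{"grip":255,"travel":[0.4,0,0],"rotation":[0,0,0]},{"grip":255,"travel":[0.5,0,0],"rotation":[0,0,0]},{"grip":255,"travel":[0.5,0,0],"rotation":[0,0,0]},{"grip":255,"travel":[0,0,0],"rotation":[0,0,0]}]'
python3 - <<'E'
from h import *
show();goal([.52,-.1725,.10],down(1.571));pic('wrist','w29.png')
E
```

```text
time: 42.6
tcp_pos: [0.5227, -0.1689, 0.1983]
orientation: [0.506, -0.495, -0.497, -0.501]
wrist_force: [-0.3, 0.7, -1.4]
opening: 0.0105
t 42.6 p [ 0.5227 -0.1689  0.1983] q [-0.454  0.368  1.454  0.004  1.304 -2.033] F [-0.3  0.7 -1.4] op 0.0105
[[ 0.015 -1.    -0.006]
 [-0.004 -0.006  1.   ]
 [-1.    -0.015 -0.004]]
t 42.6 p [ 0.5227 -0.1689  0.1983] F [-0.3  0.7 -1.4] op 0.0105
shift units [ 2.46  0.1  -0.08]
rot units [ 0.06 -0.03  0.15]
```

View pics/w29.png

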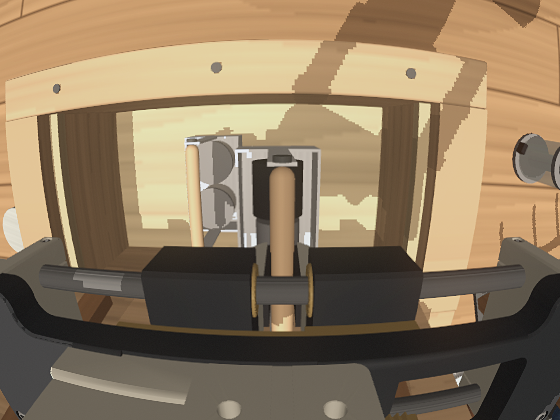

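```bash
python3 -m pendant '[{"grip":255,"travel":[0.4,0.08,-0.07],"rotation":[0.05,0,0.15]},{"grip":255,"travel":[0.5,0,0],"rotation":[0,0,0]},{"grip":255,"travel":[0.5,0,0],"rotation":[0,0,0]},{"grip":255,"travel":[0.5,0,0],"rotation":[0,0,0]},{"grip":255,"travel":[0.4,0,0],"rotation":[0,0,0]},{"grip":255,"travel":[0.3,0,0],"rotation":[0,0,0]},{"grip":255,"travel":[0,0,0],"rotation":[0,0,0]}]'
python3 - <<'E'
from h import *
show();goal([.52,-.1725,.076],down(1.571))
E
```

```text
time: 43.52
tcp_pos: [0.5226, -0.1739, 0.0938]
orientation: [0.504, -0.5, -0.497, -0.499]
wrist_force: [0.3, 0.2, -1.5]
opening: 0.0107
t 43.52 p [ 0.5226 -0.1739  0.0938] q [-0.457  0.475  1.593 -0.006  1.066 -2.027] F [ 0.3  0.2 -1.5] op 0.0107
[[ 0.005 -1.    -0.001]
 [-0.008 -0.001  1.   ]
 [-1.    -0.005 -0.008]]
t 43.52 p [ 0.5226 -0.1739  0.0938] F [ 0.3  0.2 -1.5] op 0.0107
shift units [0.44 0.07 0.04]
rot units [ 0.01 -0.08  0.05]
```

```bash
python3 -m pendant '[{"grip":255,"travel":[0.2,0.05,0.04],"rotation":[0,-0.08,0.05]},{"grip":255,"travel":[0.15,0,0],"rotation":[0,0,0]},{"grip":255,"travel":[0.08,0,0],"rotation":[0,0,0]},{"grip":255,"travel":[0,0,0],"rotation":[0,0,0]}]'
python3 -m pendant '[{"grip":255,"travel":[0.04,0,0],"rotation":[0,0,0]},{"grip":255,"travel":[0,0,0],"rotation":[0,0,0]}]'
```

```text
time: 44.02
tcp_pos: [0.5215, -0.1728, 0.0768]
orientation: [0.501, -0.499, -0.5, -0.5]
wrist_force: [0.9, -0.5, -1.0]
opening: 0.0111
time: 44.28
tcp_pos: [0.5221, -0.1733, 0.0761]
orientation: [0.501, -0.499, -0.499, -0.5]
wrist_force: [0.7, -0.0, -2.0]
opening: 0.0109
```

```bash
python3 -m pendant '[{"grip":255,"travel":[0.04,0,0.02],"rotation":[0,0,0]},{"grip":255,"travel":[0,0,0],"rotation":[0,0,0]}]'
python3 - <<'E'
from h import *
show();goal([.521,-.1728,.076],down(1.571))
E
```

```text
time: 44.52
tcp_pos: [0.5226, -0.1735, 0.0761]
orientation: [0.503, -0.499, -0.498, -0.5]
wrist_force: [-0.3, 0.2, -1.6]
opening: 0.0106
t 44.52 p [ 0.5226 -0.1735  0.0761] q [-4.590e-01  4.960e-01  1.613e+00 -1.000e-03  1.026e+00 -2.031e+00] F [-0.3  0.2 -1.6] op 0.0106
[[ 0.005 -1.    -0.001]
 [-0.004 -0.001  1.   ]
 [-1.    -0.005 -0.004]]
t 44.52 p [ 0.5226 -0.1735  0.0761] F [-0.3  0.2 -1.6] op 0.0106
shift units [0.   0.04 0.02]
rot units [ 0.01 -0.04  0.05]
```

Resting on the floor (no more descent). Releasing and rising.

```bash
python3 -m pendant '[{"grip":230,"travel":[0,0.04,0.02],"rotation":[0,-0.04,0.05]},{"grip":210,"travel":[0,0,0],"rotation":[0,0,0]},{"grip":185,"travel":[0,0,0],"rotation":[0,0,0]},{"grip":185,"travel":[-0.3,0,0],"rotation":[0,0,0]},{"grip":185,"travel":[-0.8,0,0],"rotation":[0,0,0]},{"grip":185,"travel":[-1,0,0],"rotation":[0,0,0]},{"grip":185,"travel":[-1,0,0],"rotation":[0,0,0]},{"grip":185,"travel":[-1,0,0],"rotation":[0,0,0]},{"grip":185,"travel":[-1,0,0],"rotation":[0,0,0]},{"grip":185,"travel":[-1,0,0],"rotation":[0,0,0]},{"grip":185,"travel":[0,0,0],"rotation":[0,0,0]}]'
python3 - <<'E'
from h import *
show();pic('wrist','w30.png')
E
```

```text
time: 45.9
tcp_pos: [0.5208, -0.172, 0.3345]
orientation: [0.502, -0.498, -0.499, -0.501]
wrist_force: [0.2, 0.4, -0.7]
opening: 0.0249
t 45.9 p [ 0.5208 -0.172   0.3345] q [-4.600e-01  3.190e-01  1.160e+00  2.000e-03  1.657e+00 -2.032e+00] F [ 0.2  0.4 -0.7] op 0.0249
[[ 0.006 -1.    -0.002]
 [-0.001 -0.002  1.   ]
 [-1.    -0.006 -0.001]]
```

View pics/w30.png

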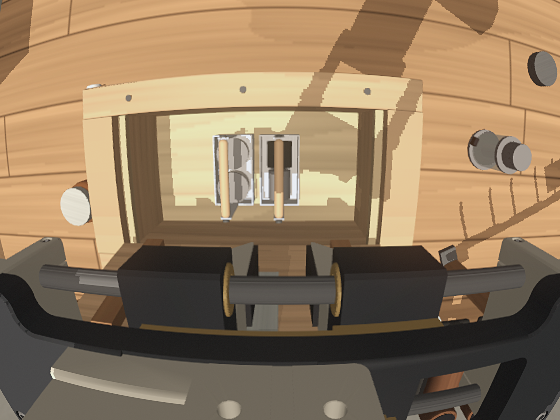

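Both caddies stand parallel in the well. On to caddy 3.

```bash
python3 -m pendant '[{"grip":170,"travel":[0,0.1,0.8],"rotation":[0,0,0]},{"grip":158,"travel":[0,0.15,1],"rotation":[0,0,0]},{"grip":158,"travel":[0,0.15,1],"rotation":[0,0,0]},{"grip":158,"travel":[0,0.15,1],"rotation":[0,0,0]},{"grip":158,"travel":[0,0.15,1],"rotation":[0,0,0]},{"grip":158,"travel":[-0.1,0.15,1],"rotation":[0,0,0]},{"grip":158,"travel":[-0.1,0.15,1],"rotation":[0,0,0]},{"grip":158,"travel":[-0.1,0.15,1],"rotation":[0,0,0]},{"grip":158,"travel":[-0.1,0.15,1],"rotation":[0,0,0]},{"grip":158,"travel":[-0.1,0.15,1],"rotation":[0,0,0]},{"grip":158,"travel":[-0.1,0.15,1],"rotation":[0,0,0]},{"grip":158,"travel":[0,0,1],"rotation":[0,0,0]}]'
python3 -m pendant '[{"grip":158,"travel":[-0.05,0,0],"rotation":[1,-0.05,0]},{"grip":158,"travel":[-0.05,0,0],"rotation":[1,-0.05,0]},{"grip":158,"travel":[-0.05,0,0],"rotation":[1,-0.05,0]},{"grip":158,"travel":[-0.05,0,0],"rotation":[1,-0.05,0]},{"grip":158,"travel":[-0.05,0,0],"rotation":[1,-0.05,0]},{"grip":158,"travel":[-0.05,0,0],"rotation":[1,-0.05,0]},{"grip":158,"travel":[-0.05,0,0],"rotation":[1,-0.05,0]},{"grip":158,"travel":[-0.05,0,0],"rotation":[1,-0.05,0]},{"grip":158,"travel":[-0.05,0,0],"rotation":[1,-0.05,0]},{"grip":158,"travel":[-0.05,0,0],"rotation":[1,-0.05,0]},{"grip":158,"travel":[0,0,0],"rotation":[1,0,0]},{"grip":158,"travel":[0,0,0],"rotation":[0.3,0,0]},{"grip":158,"travel":[0,0,0],"rotation":[0,0,0]}]'
python3 - <<'E'
from h import *
goal([.519,.4253,.30],down(.387))
E
```

```text
time: 47.45
tcp_pos: [0.4464, 0.3126, 0.3438]
orientation: [-0.492, 0.507, 0.506, 0.494]
wrist_force: [0.4, -0.9, -0.0]
opening: 0.0352
time: 49.08
tcp_pos: [0.4387, 0.3127, 0.3461]
orientation: [-0.111, 0.706, 0.136, 0.686]
wrist_force: [-0.3, 0.4, 0.0]
opening: 0.0348
t 49.08 p [0.4387 0.3127 0.3461] F [-0.3  0.4  0. ] op 0.0348
shift units [1.17 1.91 2.88]
rot units [-0.35 -0.19 -0.38]
```

```bash
python3 -m pendant '[{"grip":158,"travel":[0,0,0],"rotation":[-0.35,-0.19,-0.38]},{"grip":158,"travel":[0.2,0.65,0.9],"rotation":[0,0,0]},{"grip":158,"travel":[0.3,0.65,0.9],"rotation":[0,0,0]},{"grip":158,"travel":[0.4,0.6,0.9],"rotation":[0,0,0]},{"grip":158,"travel":[0.1,0,0.2],"rotation":[0,0,0]},{"grip":158,"travel":[0,0,0],"rotation":[0,0,0]}]'
python3 - <<'E'
from h import *
P=wpose();goal([.519,.4253,.208],down(.387));pic('wrist','w31.png')
E
```

```text
time: 49.82
tcp_pos: [0.5182, 0.429, 0.3029]
orientation: [-0.14, 0.694, 0.138, 0.692]
wrist_force: [-0.3, -0.7, 0.3]
opening: 0.0348
t 49.83 p [0.5182 0.429  0.3029] F [-0.3 -0.7  0.3] op 0.0348
shift units [ 2.37 -0.09 -0.01]
rot units [ 0.09 -0.03  0.03]
```

View pics/w31.png

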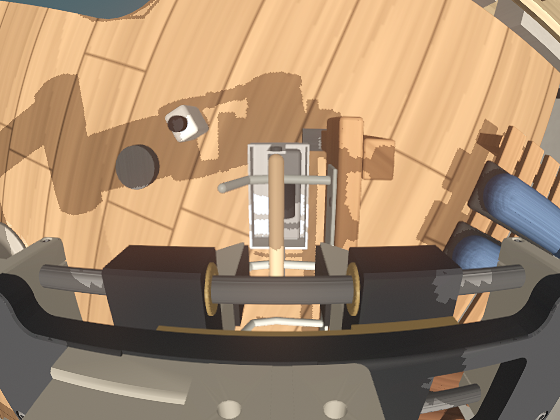

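```bash
python3 -m pendant '[{"grip":158,"travel":[0.7,-0.05,-0.05],"rotation":[0.09,0,0]},{"grip":158,"travel":[0.8,0,0],"rotation":[0,0,0]},{"grip":158,"travel":[0.6,0,0],"rotation":[0,0,0]},{"grip":158,"travel":[0.25,0,0],"rotation":[0,0,0]},{"grip":158,"travel":[0,0,0],"rotation":[0,0,0]}]'
python3 - <<'E'
from h import *
P=wpose();goal([.519,.4253,.208],down(.387));pic('wrist','w32.png')
E
```

```text
time: 50.5
tcp_pos: [0.5165, 0.4225, 0.2155]
orientation: [-0.135, 0.691, 0.136, 0.697]
wrist_force: [0.2, 0.9, 0.5]
opening: 0.0351
t 50.5 p [0.5165 0.4225 0.2155] F [0.2 0.9 0.5] op 0.0351
shift units [0.19 0.04 0.08]
rot units [-0.02  0.07  0.01]
```

View pics/w32.png

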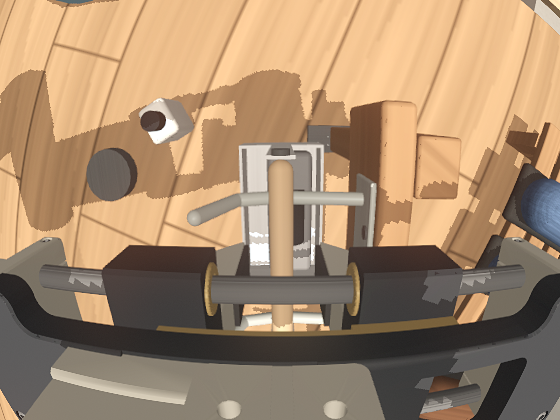

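Centred on the bar (column 281). A little lower, then close and lift.

```bash
python3 -m pendant '[{"grip":158,"travel":[0.17,0.04,0],"rotation":[0,0.05,0]},{"grip":158,"travel":[0.02,0,0],"rotation":[0,0,0]},{"grip":200,"travel":[0,0,0],"rotation":[0,0,0]},{"grip":230,"travel":[0,0,0],"rotation":[0,0,0]},{"grip":255,"travel":[0,0,0],"rotation":[0,0,0]},{"grip":255,"travel":[0,0,0],"rotation":[0,0,0]},{"grip":255,"travel":[0,0,0],"rotation":[0,0,0]}]' 35
python3 -m pendant '[{"grip":255,"travel":[-0.3,0,0],"rotation":[0,0,0]},{"grip":255,"travel":[-0.3,0,0],"rotation":[0,0,0]},{"grip":255,"travel":[-0.3,0,0],"rotation":[0,0,0]},{"grip":255,"travel":[-0.2,0,0],"rotation":[0,0,0]},{"grip":255,"travel":[0,0,0],"rotation":[0,0,0]}]' 35
python3 - <<'E'
from h import *
show();pic('wrist','w33.png')
E
```

```text
time: 51.42
tcp_pos: [0.5169, 0.4249, 0.2112]
orientation: [-0.135, 0.691, 0.136, 0.697]
wrist_force: [-0.5, 0.0, 0.2]
opening: 0.0108
time: 52.05
tcp_pos: [0.5169, 0.4249, 0.2586]
orientation: [-0.135, 0.691, 0.136, 0.697]
wrist_force: [-0.4, -0.8, -2.6]
opening: 0.0106
t 52.05 p [0.5169 0.4249 0.2586] q [ 5.740e-01  5.870e-01  9.350e-01 -1.000e-03  1.611e+00  1.890e-01] F [-0.4 -0.8 -2.6] op 0.0106
[[ 0.008 -0.376  0.927]
 [ 0.003  0.927  0.376]
 [-1.     0.     0.008]]
```

View pics/w33.png

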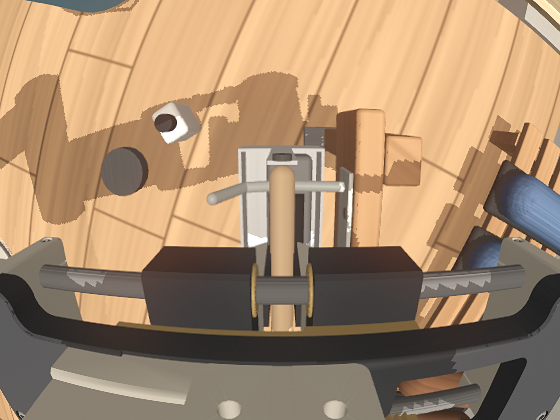

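```bash
python3 -m pendant '[{"grip":255,"travel":[0,0,-0.3],"rotation":[0,0,0]},{"grip":255,"travel":[0,0,-0.35],"rotation":[0,0,0]},{"grip":255,"travel":[0,0,-0.35],"rotation":[0,0,0]},{"grip":255,"travel":[0,0,-0.35],"rotation":[0,0,0]},{"grip":255,"travel":[0,0,-0.35],"rotation":[0,0,0]},{"grip":255,"travel":[0,0,-0.35],"rotation":[0,0,0]},{"grip":255,"travel":[0,0,-0.35],"rotation":[0,0,0]},{"grip":255,"travel":[0,0,-0.35],"rotation":[0,0,0]},{"grip":255,"travel":[-0.4,0,0],"rotation":[0,0,0]},{"grip":255,"travel":[-0.6,0,0],"rotation":[0,0,0]},{"grip":255,"travel":[0,0,0],"rotation":[0,0,0]}]'
python3 - <<'E'
from h import *
show();goal([.49,.05,.31],down(.3875))
E
```

```text
time: 53.48
tcp_pos: [0.4086, 0.3801, 0.292]
orientation: [-0.137, 0.695, 0.134, 0.693]
wrist_force: [0.4, -0.1, -1.8]
opening: 0.0107
t 53.48 p [0.4086 0.3801 0.292 ] q [ 6.130e-01  3.540e-01  1.222e+00 -1.000e-03  1.571e+00  2.270e-01] F [ 0.4 -0.1 -1.8] op 0.0107
[[-0.003 -0.376  0.927]
 [-0.004  0.927  0.376]
 [-1.    -0.002 -0.004]]
t 53.48 p [0.4086 0.3801 0.292 ] F [ 0.4 -0.1 -1.8] op 0.0107
shift units [-0.42 -8.41 -1.22]
rot units [-0.02 -0.04  0.02]
```

```bash
python3 -m pendant '[{"grip":255,"travel":[-0.05,-0.5,-0.1],"rotation":[0,0,0]},{"grip":255,"travel":[-0.1,-0.9,-0.15],"rotation":[0,0,0]},{"grip":255,"travel":[-0.1,-1,-0.15],"rotation":[0,0,0]},{"grip":255,"travel":[-0.1,-1,-0.15],"rotation":[0,0,0]},{"grip":255,"travel":[-0.1,-1,-0.15],"rotation":[0,0,0]},{"grip":255,"travel":[-0.1,-1,-0.15],"rotation":[0,0,0]},{"grip":255,"travel":[-0.1,-1,-0.15],"rotation":[0,0,0]},{"grip":255,"travel":[-0.1,-1,-0.1],"rotation":[0,0,0]},{"grip":255,"travel":[-0.1,-0.7,-0.1],"rotation":[0,0,0]},{"grip":255,"travel":[0,-0.3,0],"rotation":[0,0,0]}]'
python3 -m pendant '[{"grip":255,"travel":[-0.03,0,0],"rotation":[-1,0,0]},{"grip":255,"travel":[-0.03,0,0],"rotation":[-1,0,0]},{"grip":255,"travel":[-0.03,0,0],"rotation":[-1,0,0]},{"grip":255,"travel":[-0.03,0,0],"rotation":[-1,0,0]},{"grip":255,"travel":[-0.03,0,0],"rotation":[-1,0,0]},{"grip":255,"travel":[-0.03,0,0],"rotation":[-1,0,0]},{"grip":255,"travel":[-0.03,0,0],"rotation":[-1,0,0]},{"grip":255,"travel":[-0.03,0,0],"rotation":[-1,0,0]},{"grip":255,"travel":[-0.03,0,0],"rotation":[-1,0,0]},{"grip":255,"travel":[-0.03,0,0],"rotation":[-1,0,0]},{"grip":255,"travel":[0,0,0],"rotation":[-1,0,0]},{"grip":255,"travel":[0,0,0],"rotation":[-0.3,0,0]},{"grip":255,"travel":[0,0,0],"rotation":[0,0,0]}]'
python3 - <<'E'
from h import *
show();goal([.5205,-.1015,.25],down(1.571))
E
```

```text
time: 54.72
tcp_pos: [0.4874, 0.031, 0.3175]
orientation: [-0.137, 0.702, 0.132, 0.686]
wrist_force: [0.5, 0.6, -2.3]
opening: 0.011
time: 56.35
tcp_pos: [0.481, 0.033, 0.3193]
orientation: [-0.501, 0.502, 0.516, 0.479]
wrist_force: [-0.3, 0.2, -1.8]
opening: 0.0107
t 56.35 p [0.481  0.033  0.3193] q [-0.082  0.218  1.337 -0.011  1.624 -1.689] F [-0.3  0.2 -1.8] op 0.0107
[[-0.038 -0.999 -0.036]
 [-0.008 -0.036  0.999]
 [-0.999  0.038 -0.007]]
t 56.35 p [0.481  0.033  0.3193] F [-0.3  0.2 -1.8] op 0.0107
shift units [ 1.72 -0.93 -3.38]
rot units [ 0.34 -0.07 -0.36]
```

```bash
python3 -m pendant '[{"grip":255,"travel":[0,-0.15,-0.3],"rotation":[0.34,-0.07,-0.36]},{"grip":255,"travel":[0,-0.25,-0.8],"rotation":[0,0,0]},{"grip":255,"travel":[0.1,-0.25,-0.9],"rotation":[0,0,0]},{"grip":255,"travel":[0.3,-0.2,-0.8],"rotation":[0,0,0]},{"grip":255,"travel":[0.4,-0.1,-0.4],"rotation":[0,0,0]},{"grip":255,"travel":[0.5,0,0],"rotation":[0,0,0]},{"grip":255,"travel":[0.2,0,0],"rotation":[0,0,0]},{"grip":255,"travel":[0,0,0],"rotation":[0,0,0]}]'
python3 - <<'E'
from h import *
show();goal([.5205,-.1015,.20],down(1.571));pic('wrist','w34.png')
E
```

```text
time: 57.35
tcp_pos: [0.5191, -0.0964, 0.255]
orientation: [-0.497, 0.502, 0.499, 0.502]
wrist_force: [0.9, -0.3, -1.4]
opening: 0.0109
t 57.35 p [ 0.5191 -0.0964  0.255 ] q [-0.33   0.305  1.39   0.002  1.449 -1.893] F [ 0.9 -0.3 -1.4] op 0.0109
[[-0.001 -1.     0.008]
 [ 0.002  0.008  1.   ]
 [-1.     0.001  0.002]]
t 57.35 p [ 0.5191 -0.0964  0.255 ] F [ 0.9 -0.3 -1.4] op 0.0109
shift units [ 1.37 -0.04 -0.13]
rot units [-0.08  0.02 -0.01]
```

View pics/w34.png

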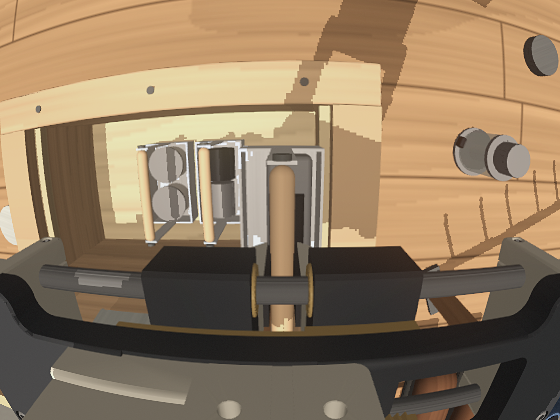

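```bash
python3 -m pendant '[{"grip":255,"travel":[0.2,-0.03,-0.13],"rotation":[-0.08,0,0]},{"grip":255,"travel":[0.3,0,0],"rotation":[0,0,0]},{"grip":255,"travel":[0,0,0],"rotation":[0,0,0]}]'
python3 - <<'E'
from h import *
show();goal([.5205,-.1018,.20],down(1.571));pic('wrist','w35.png')
E
```

```text
time: 57.78
tcp_pos: [0.5211, -0.1014, 0.2352]
orientation: [0.501, -0.499, -0.5, -0.5]
wrist_force: [0.1, 0.2, -2.2]
opening: 0.0111
t 57.77 p [ 0.5211 -0.1014  0.2352] q [-0.338  0.319  1.423  0.002  1.398 -1.911] F [ 0.1  0.2 -2.2] op 0.0111
[[ 0.002 -1.    -0.002]
 [ 0.001 -0.002  1.   ]
 [-1.    -0.002  0.001]]
t 57.77 p [ 0.5211 -0.1014  0.2352] F [ 0.1  0.2 -2.2] op 0.0111
shift units [ 0.88  0.02 -0.01]
rot units [0.02 0.01 0.02]
```

View pics/w35.png

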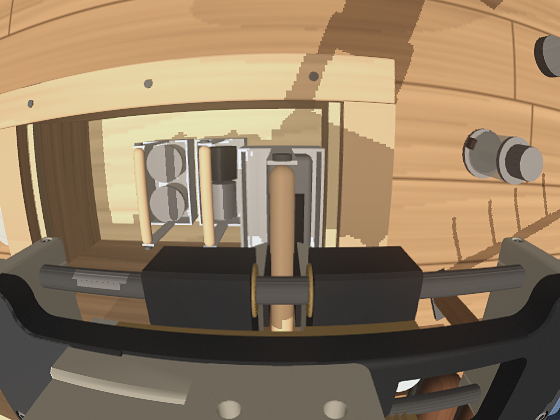

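```bash
python3 -m pendant '[{"grip":255,"travel":[0.4,0,0],"rotation":[0,0,0]},{"grip":255,"travel":[0.5,0,0],"rotation":[0,0,0]},{"grip":255,"travel":[0.3,0,0],"rotation":[0,0,0]},{"grip":255,"travel":[0,0,0],"rotation":[0,0,0]}]'
python3 - <<'E'
from h import *
goal([.5205,-.1018,.12],down(1.571));pic('wrist','w36.png')
E
```

```text
time: 58.32
tcp_pos: [0.5228, -0.1018, 0.1882]
orientation: [0.502, -0.498, -0.499, -0.501]
wrist_force: [0.6, -0.2, -1.8]
opening: 0.0108
t 58.33 p [ 0.5228 -0.1018  0.1882] F [ 0.6 -0.2 -1.8] op 0.0108
shift units [ 1.71  0.07 -0.  ]
rot units [ 0.02 -0.    0.06]
```

View pics/w36.png

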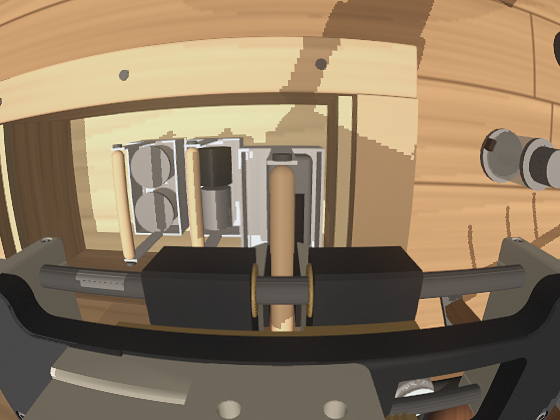

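```bash
python3 -m pendant '[{"grip":255,"travel":[0.4,0.06,0],"rotation":[0,0,0.05]},{"grip":255,"travel":[0.5,0,0],"rotation":[0,0,0]},{"grip":255,"travel":[0.5,0,0],"rotation":[0,0,0]},{"grip":255,"travel":[0.4,0,0],"rotation":[0,0,0]},{"grip":255,"travel":[0,0,0],"rotation":[0,0,0]}]'
python3 - <<'E'
from h import *
goal([.5205,-.1018,.077],down(1.571));pic('wrist','w37.png')
E
```

```text
time: 59.0
tcp_pos: [0.5213, -0.1022, 0.1142]
orientation: [0.502, -0.499, -0.499, -0.5]
wrist_force: [0.9, -0.3, -1.4]
opening: 0.011
t 59.0 p [ 0.5213 -0.1022  0.1142] F [ 0.9 -0.3 -1.4] op 0.011
shift units [0.93 0.02 0.01]
rot units [ 0.02 -0.02  0.04]
```

View pics/w37.png

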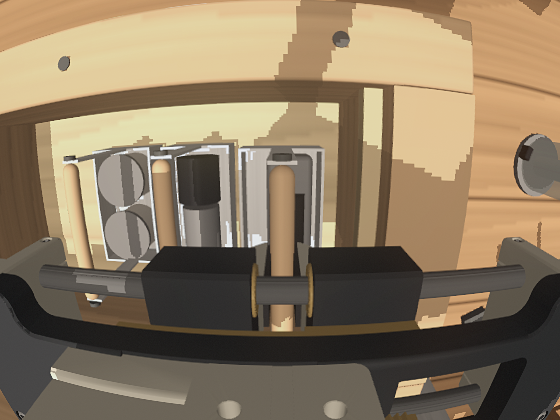

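```bash
python3 -m pendant '[{"grip":255,"travel":[0.35,0.02,0.01],"rotation":[0,0,0.04]},{"grip":255,"travel":[0.35,0,0],"rotation":[0,0,0]},{"grip":255,"travel":[0.2,0,0],"rotation":[0,0,0]},{"grip":255,"travel":[0,0,0],"rotation":[0,0,0]}]'
python3 -m pendant '[{"grip":255,"travel":[0.06,0,0],"rotation":[0,0,0]},{"grip":255,"travel":[0,0,0],"rotation":[0,0,0]}]'
python3 - <<'E'
from h import *
goal([.5205,-.1018,.075],down(1.571))
E
```

```text
time: 59.55
tcp_pos: [0.5219, -0.1023, 0.0775]
orientation: [0.502, -0.5, -0.499, -0.499]
wrist_force: [-0.7, -0.3, -2.1]
opening: 0.011
time: 59.8
tcp_pos: [0.5222, -0.1025, 0.0753]
orientation: [0.502, -0.499, -0.499, -0.5]
wrist_force: [-0.3, -0.4, -1.5]
opening: 0.0106
t 59.8 p [ 0.5222 -0.1025  0.0753] F [-0.3 -0.4 -1.5] op 0.0106
shift units [0.01 0.04 0.02]
rot units [ 0.02 -0.03  0.03]
```

```bash
python3 -m pendant '[{"grip":255,"travel":[0.04,0.02,0],"rotation":[0,0,0.03]},{"grip":255,"travel":[0,0,0],"rotation":[0,0,0]}]'
python3 -m pendant '[{"grip":255,"travel":[0.03,0.02,0],"rotation":[0,-0.03,0.03]},{"grip":255,"travel":[0,0,0],"rotation":[0,0,0]}]'
```

```text
time: 60.05
tcp_pos: [0.5217, -0.1026, 0.0741]
orientation: [0.502, -0.5, -0.499, -0.499]
wrist_force: [0.0, 0.8, -1.7]
opening: 0.0109
time: 60.3
tcp_pos: [0.5216, -0.103, 0.0736]
orientation: [0.501, -0.5, -0.5, -0.499]
wrist_force: [0.8, -0.4, -1.9]
opening: 0.0111
```

```bash
python3 -m pendant '[{"grip":230,"travel":[0,0,0.02],"rotation":[0,0,0]},{"grip":210,"travel":[0,0,0],"rotation":[0,0,0]},{"grip":185,"travel":[0,0,0],"rotation":[0,0,0]},{"grip":185,"travel":[-0.3,0,0],"rotation":[0,0,0]},{"grip":185,"travel":[-0.8,0,0],"rotation":[0,0,0]},{"grip":185,"travel":[-1,0,0],"rotation":[0,0,0]},{"grip":185,"travel":[-1,0,0],"rotation":[0,0,0]},{"grip":185,"travel":[-1,0,0],"rotation":[0,0,0]},{"grip":185,"travel":[-1,0,0],"rotation":[0,0,0]},{"grip":185,"travel":[-1,0,0],"rotation":[0,0,0]},{"grip":150,"travel":[0,0,0],"rotation":[0,0,0]}]'
python3 - <<'E'
from h import *
show();pic('wrist','w38.png');pic('top','t38.png');pic('side','s38.png')
E
```

```text
time: 61.68
tcp_pos: [0.521, -0.1013, 0.3323]
orientation: [0.503, -0.499, -0.498, -0.5]
wrist_force: [-0.7, -0.1, -0.1]
opening: 0.0313
t 61.67 p [ 0.521  -0.1013  0.3323] q [-3.360e-01  2.820e-01  1.216e+00 -1.000e-03  1.636e+00 -1.909e+00] F [-0.7 -0.1 -0.1] op 0.0313
[[ 0.006 -1.    -0.002]
 [-0.003 -0.002  1.   ]
 [-1.    -0.006 -0.003]]
```

View pics/w38.png

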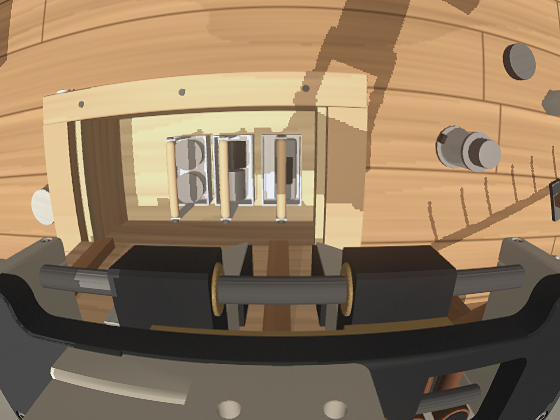

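View pics/t38.png

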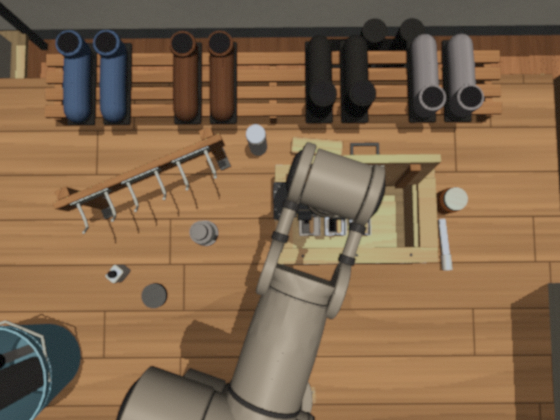

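View pics/s38.png

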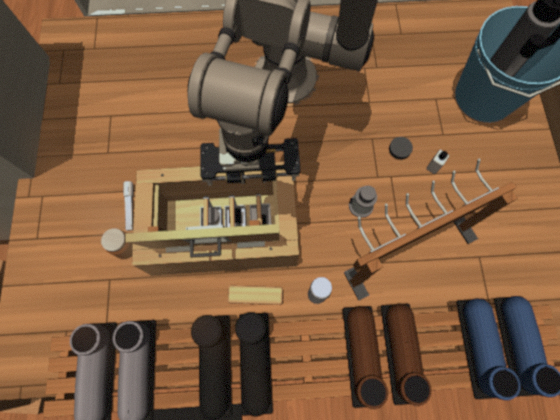

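All three caddies stand in the well. The cup has been knocked: in the top view it is now at about (203,233), where it was (203,247). Measuring it again, and the well as well.

Run:
```python
from h import *
t=cv2.imread('pics/t38.png');s=cv2.imread('pics/s38.png');w=cv2.imread('pics/w38.png')
a=cv2.resize(t[210:260,175:235],(400,333),interpolation=cv2.INTER_CUBIC);b=cv2.resize(s[170:230,335:395],(400,400),interpolation=cv2.INTER_CUBIC)
c=cv2.resize(w[100:230,60:330],(800,385),interpolation=cv2.INTER_CUBIC)
o=np.zeros((400,800,3),np.uint8);o[:333,:400]=a;o[:,400:]=b
cv2.imwrite('pics/cup1.png',o);cv2.imwrite('pics/well1.png',c)
```

```text
(no output)
```

View pics/cup1.png

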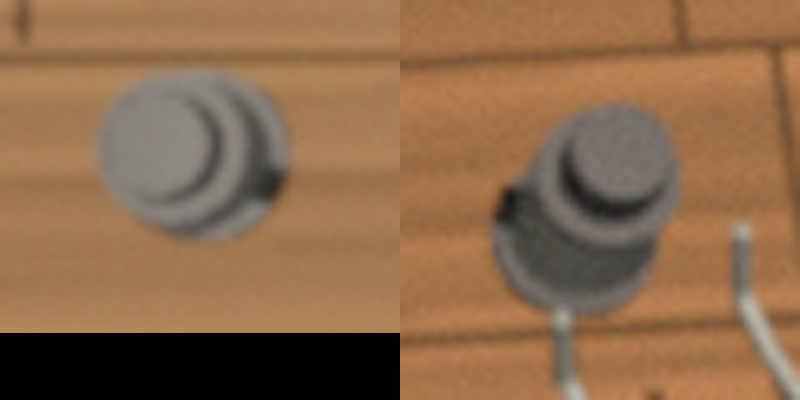

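View pics/well1.png

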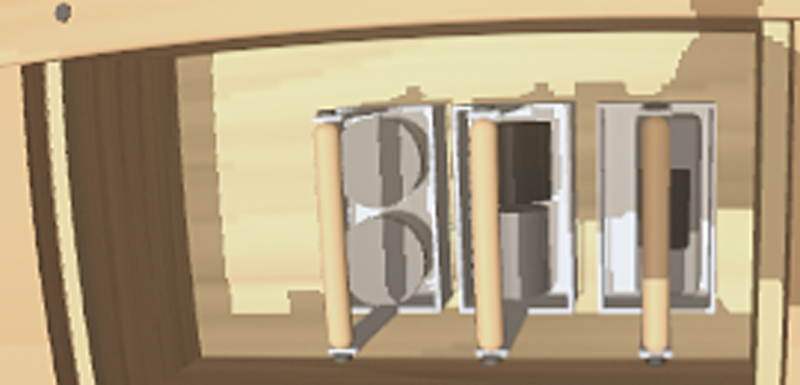

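Run:
```python
from h import *
print(tri([ray('top',198.55,231.75),ray('side',367.7,192.5)]),plane('top',198.55,231.75,.118),plane('side',367.7,192.5,.118))
# wrist view collar top centre
P=wpose()
print('w',plane('wrist',483,152,.118,P))
w=cv2.imread('pics/w38.png');cv2.imwrite('pics/cupw.png',cv2.resize(w[110:190,420:520],None,fx=5,fy=5,interpolation=cv2.INTER_CUBIC))
print('edges y at z.046:',[plane('wrist',60+c/2.963,170,.046,P)[1].round(4) for c in(445,453,575,598,717)])
print('x',[plane('wrist',60+c/2.963,100+r/2.963,.046,P)[0].round(4) for c,r in((520,105),(520,312),(400,105),(400,312))])
goal([.47,.10,.34],down(0))
```

```text
(array([0.47555156, 0.20344801, 0.10916531]), [np.float64(0.0001661632193608073), np.float64(0.00016616321936078256)]) [0.47519706 0.20200093 0.118     ] [0.47866982 0.20116708 0.118     ]
w [0.47217331 0.18743386 0.118     ]
edges y at z.046: [np.float64(-0.2076), np.float64(-0.2034), np.float64(-0.141), np.float64(-0.1295), np.float64(-0.0699)]
x [np.float64(0.4647), np.float64(0.5706), np.float64(0.4629), np.float64(0.5706)]
t 61.83 p [ 0.5195 -0.1008  0.3276] F [-0.1  0.5  0.1] op 0.037
shift units [-0.31  1.23  5.02]
rot units [15.02 -0.02 -0.02]
```

View pics/cupw.png

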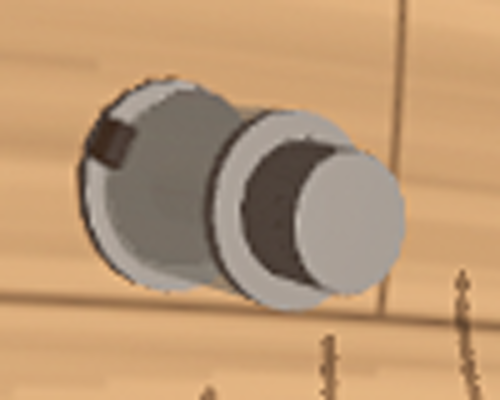

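Cup is now at about (0.476, 0.202). Keeping the jaws along y, I go above it.

```bash
python3 -m pendant '[{"grip":100,"travel":[0,0.1,0.8],"rotation":[0,0,0]},{"grip":60,"travel":[0,0.15,1],"rotation":[0,0,0]},{"grip":60,"travel":[0,0.15,1],"rotation":[0,0,0]},{"grip":60,"travel":[0,0.15,1],"rotation":[0,0,0]},{"grip":60,"travel":[0,0.15,1],"rotation":[0,0,0]},{"grip":60,"travel":[0,0.15,1],"rotation":[0,0,0]},{"grip":60,"travel":[0,0.1,0.8],"rotation":[0,0,0]},{"grip":60,"travel":[0,0,0],"rotation":[0,0,0]}]'
python3 - <<'E'
from h import *
P=wpose();goal([.4765,.2015,.20],down(1.571));pic('wrist','w39.png');print(proj('wrist',[.4765,.2015,.118],P))
E
```

```text
time: 62.82
tcp_pos: [0.4744, 0.1705, 0.3154]
orientation: [-0.492, 0.507, 0.507, 0.493]
wrist_force: [0.1, -0.5, -0.3]
opening: 0.0703
t 62.83 p [0.4744 0.1705 0.3154] F [ 0.1 -0.5 -0.3] op 0.0703
shift units [ 2.88 -0.14  0.77]
rot units [-0.    0.01 -0.27]
[305.99818724 187.55548501]
```

View pics/w39.png

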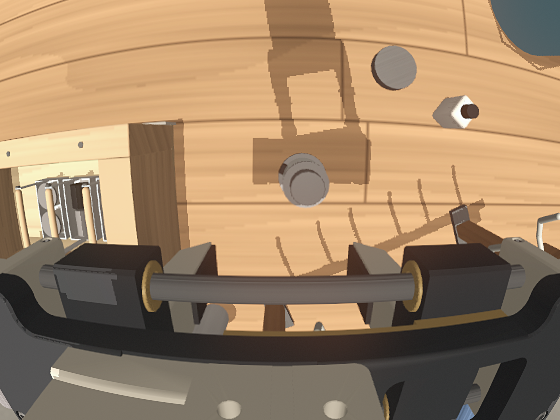

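Collar top at (308,186), 2 px from the prediction. Moving over it and lowering.

```bash
python3 -m pendant '[{"grip":60,"travel":[0,-0.12,0.6],"rotation":[0,0,-0.27]},{"grip":60,"travel":[0.7,0,0.2],"rotation":[0,0,0]},{"grip":60,"travel":[0.9,0,0],"rotation":[0,0,0]},{"grip":60,"travel":[0.9,0,0],"rotation":[0,0,0]},{"grip":60,"travel":[0,0,0],"rotation":[0,0,0]}]'
python3 - <<'E'
from h import *
P=wpose();goal([.476,.2025,.056],down(1.571));pic('wrist','w40.png');print(proj('wrist',[.476,.2025,.118],P))
E
```

```text
time: 63.5
tcp_pos: [0.4795, 0.196, 0.2096]
orientation: [-0.498, 0.504, 0.499, 0.5]
wrist_force: [0.1, 0.9, 0.7]
opening: 0.0701
t 63.5 p [0.4795 0.196  0.2096] F [0.1 0.9 0.7] op 0.0701
shift units [3.84 0.07 0.18]
rot units [-0.07 -0.03 -0.05]
[288.25664117 198.21929938]
```

View pics/w40.png

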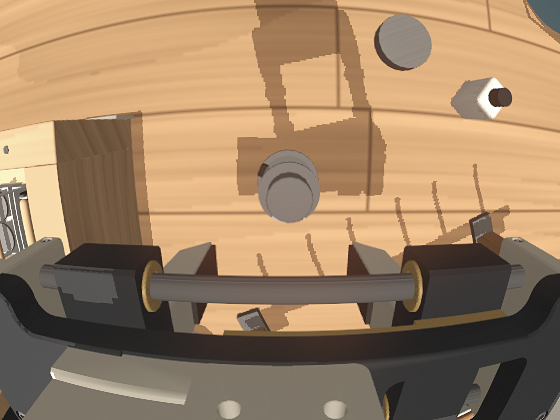

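```bash
python3 -m pendant '[{"grip":60,"travel":[0.6,0.06,0.18],"rotation":[-0.07,0,-0.05]},{"grip":60,"travel":[0.9,0,0],"rotation":[0,0,0]},{"grip":60,"travel":[0.8,0,0],"rotation":[0,0,0]},{"grip":60,"travel":[0.6,0,0],"rotation":[0,0,0]},{"grip":60,"travel":[0,0,0],"rotation":[0,0,0]}]'
python3 - <<'E'
from h import *
P=wpose();goal([.477,.2032,.056],down(1.571));pic('wrist','w41.png');print(proj('wrist',[.477,.2032,.118],P))
E
```

```text
time: 64.18
tcp_pos: [0.4872, 0.2023, 0.1022]
orientation: [-0.504, 0.495, 0.494, 0.506]
wrist_force: [-0.2, 0.3, -0.3]
opening: 0.0703
t 64.17 p [0.4872 0.2023 0.1022] F [-0.2  0.3 -0.3] op 0.0703
shift units [1.15 0.28 0.02]
rot units [-0.03  0.01  0.2 ]
[281.84151917 228.52290469]
```

View pics/w41.png

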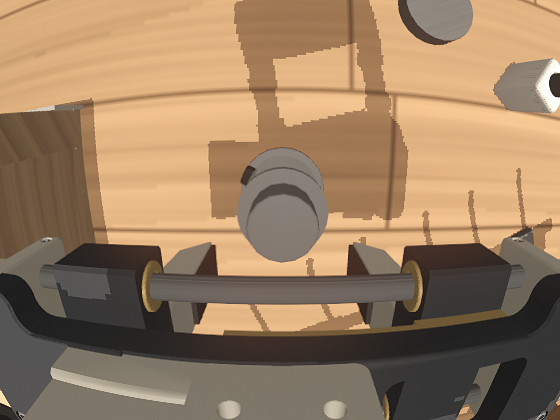

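```bash
python3 -m pendant '[{"grip":60,"travel":[0,0.28,0.02],"rotation":[0,0,0.2]},{"grip":60,"travel":[0.5,0,0],"rotation":[0,0,0]},{"grip":60,"travel":[0.4,0,0],"rotation":[0,0,0]},{"grip":60,"travel":[0.2,0,0],"rotation":[0,0,0]},{"grip":60,"travel":[0,0,0],"rotation":[0,0,0]}]'
python3 - <<'E'
from h import *
P=wpose();goal([.477,.2032,.056],down(1.571));pic('wrist','w42.png');print(proj('wrist',[.477,.2032,.118],P))
E
```

```text
time: 64.85
tcp_pos: [0.4797, 0.2044, 0.064]
orientation: [-0.5, 0.497, 0.498, 0.504]
wrist_force: [-0.3, -0.5, -0.2]
opening: 0.0702
t 64.85 p [0.4797 0.2044 0.064 ] F [-0.3 -0.5 -0.2] op 0.0702
shift units [ 0.2   0.07 -0.03]
rot units [-0.03  0.04  0.09]
[277.84139878 268.34007832]
```

View pics/w42.png

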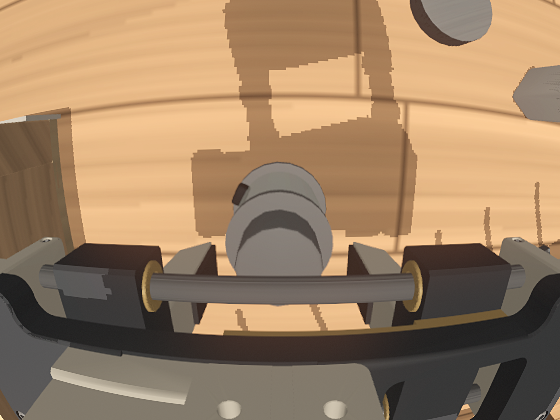

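```bash
python3 -m pendant '[{"grip":60,"travel":[0.2,0.07,-0.03],"rotation":[0,0,0.09]},{"grip":60,"travel":[0.02,0,0],"rotation":[0,0,0]},{"grip":90,"travel":[0,0,0],"rotation":[0,0,0]},{"grip":110,"travel":[0,0,0],"rotation":[0,0,0]},{"grip":125,"travel":[0,0,0],"rotation":[0,0,0]},{"grip":145,"travel":[0,0,0],"rotation":[0,0,0]},{"grip":160,"travel":[0,0,0],"rotation":[0,0,0]},{"grip":160,"travel":[0,0,0],"rotation":[0,0,0]}]' 20
python3 - <<'E'
from h import *
show()
E
```

```text
time: 65.9
tcp_pos: [0.4778, 0.2034, 0.056]
orientation: [-0.498, 0.499, 0.5, 0.502]
wrist_force: [1.0, -0.1, -0.9]
opening: 0.0436
t 65.9 p [0.4778 0.2034 0.056 ] q [ 0.252  0.475  1.72   0.005  0.944 -1.319] F [ 1.  -0.1 -0.9] op 0.0436
[[ 0.002 -1.     0.003]
 [ 0.005  0.003  1.   ]
 [-1.    -0.002  0.005]]
```

Collar gripped (43.6 mm). Lifting straight up.

```bash
python3 -m pendant '[{"grip":175,"travel":[-0.3,0,0],"rotation":[0,0,0]},{"grip":175,"travel":[-0.6,0,0],"rotation":[0,0,0]},{"grip":175,"travel":[-0.9,0,0],"rotation":[0,0,0]},{"grip":175,"travel":[-0.9,0,0],"rotation":[0,0,0]},{"grip":175,"travel":[-0.9,0,0],"rotation":[0,0,0]},{"grip":175,"travel":[-0.9,0,0],"rotation":[0,0,0]},{"grip":175,"travel":[-0.9,0,0],"rotation":[0,0,0]},{"grip":175,"travel":[-0.6,0,0],"rotation":[0,0,0]},{"grip":175,"travel":[0,0,0],"rotation":[0,0,0]}]' 25
python3 - <<'E'
from h import *
show();goal([.505,-.316,.27],down(1.571));pic('wrist','w43.png')
E
```

```text
time: 67.03
tcp_pos: [0.4756, 0.2019, 0.3088]
orientation: [-0.499, 0.499, 0.5, 0.503]
wrist_force: [0.1, 0.2, -2.7]
opening: 0.0435
t 67.03 p [0.4756 0.2019 0.3088] q [ 0.25   0.259  1.31   0.004  1.568 -1.318] F [ 0.1  0.2 -2.7] op 0.0435
[[ 0.003 -1.     0.003]
 [ 0.005  0.003  1.   ]
 [-1.    -0.003  0.005]]
t 67.03 p [0.4756 0.2019 0.3088] F [ 0.1  0.2 -2.7] op 0.0435
shift units [  0.9   -0.77 -12.95]
rot units [-0.03  0.05  0.03]
```

View pics/w43.png

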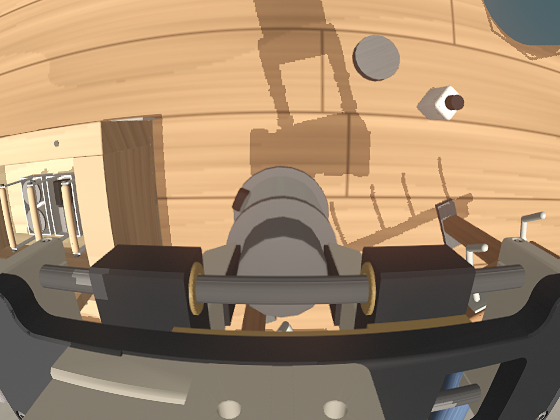

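```bash
python3 -m pendant '[{"grip":175,"travel":[0,-0.03,-0.4],"rotation":[0,0,0]},{"grip":175,"travel":[0,-0.06,-0.9],"rotation":[0,0,0]},{"grip":175,"travel":[0,-0.06,-1],"rotation":[0,0,0]},{"grip":175,"travel":[0,-0.06,-1],"rotation":[0,0,0]},{"grip":175,"travel":[0,-0.06,-1],"rotation":[0,0,0]},{"grip":175,"travel":[0,-0.06,-1],"rotation":[0,0,0]},{"grip":175,"travel":[0,-0.06,-1],"rotation":[0,0,0]},{"grip":175,"travel":[0,-0.06,-1],"rotation":[0,0,0]},{"grip":175,"travel":[0,-0.06,-1],"rotation":[0,0,0]},{"grip":175,"travel":[0,-0.06,-1],"rotation":[0,0,0]},{"grip":175,"travel":[0,-0.06,-1],"rotation":[0,0,0]},{"grip":175,"travel":[0,-0.06,-1],"rotation":[0,0,0]},{"grip":175,"travel":[0,-0.06,-0.8],"rotation":[0,0,0]},{"grip":175,"travel":[0,0,-0.3],"rotation":[0,0,0]},{"grip":175,"travel":[0,0,0],"rotation":[0,0,0]}]'
python3 - <<'E'
from h import *
show();goal([.505,-.316,.24],down(1.571));pic('wrist','w44.png')
E
```

```text
time: 68.95
tcp_pos: [0.4888, -0.3197, 0.2832]
orientation: [-0.485, 0.508, 0.511, 0.496]
wrist_force: [-0.5, 1.6, -0.5]
opening: 0.0433
t 68.95 p [ 0.4888 -0.3197  0.2832] q [-0.702  0.434  1.125 -0.013  1.62  -2.266] F [-0.5  1.6 -0.5] op 0.0433
[[-0.037 -0.999  0.008]
 [ 0.014  0.008  1.   ]
 [-0.999  0.037  0.014]]
t 68.95 p [ 0.4888 -0.3197  0.2832] F [-0.5  1.6 -0.5] op 0.0433
shift units [ 1.07 -0.44  0.08]
rot units [-0.08  0.13 -0.35]
```

View pics/w44.png

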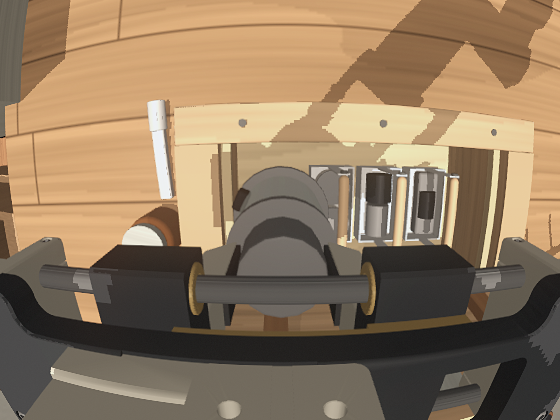

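```bash
python3 -m pendant '[{"grip":175,"travel":[0.2,-0.35,0.08],"rotation":[-0.08,0.13,-0.35]},{"grip":175,"travel":[0.4,0,0],"rotation":[0,0,0]},{"grip":175,"travel":[0.4,0,0],"rotation":[0,0,0]},{"grip":175,"travel":[0,0,0],"rotation":[0,0,0]}]'
python3 - <<'E'
from h import *
show();goal([.505,-.316,.15],down(1.571));P=wpose();pic('wrist','w45.png')
p=P[0]
print('cup lid in view y±38 at z base', [proj('wrist',[p[0],p[1]+k,p[2]-.052],P).round(0).tolist() for k in(-.038,.038)])
print('ledge',[proj('wrist',[x,-.3685,.147],P).round(0).tolist() for x in(.45,.48,.505)],'A', [proj('wrist',[x,-.270,.046],P).round(0).tolist() for x in(.47,.48,.505)])
E
```

```text
time: 69.5
tcp_pos: [0.5032, -0.31, 0.2429]
orientation: [0.502, -0.498, -0.502, -0.499]
wrist_force: [0.4, -0.7, -1.8]
opening: 0.0435
t 69.5 p [ 0.5032 -0.31    0.2429] q [-6.830e-01  4.330e-01  1.232e+00  2.000e-03  1.476e+00 -2.261e+00] F [ 0.4 -0.7 -1.8] op 0.0435
[[ 0.002 -1.    -0.007]
 [ 0.001 -0.007  1.   ]
 [-1.    -0.002  0.001]]
t 69.5 p [ 0.5032 -0.31    0.2429] F [ 0.4 -0.7 -1.8] op 0.0435
shift units [ 2.32 -0.04 -0.15]
rot units [0.06 0.01 0.02]
cup lid in view y±38 at z base [[233.0, 213.0], [328.0, 213.0]]
ledge [[216.0, 143.0], [217.0, 176.0], [218.0, 202.0]] A [[314.0, 155.0], [314.0, 163.0], [313.0, 183.0]]
```

View pics/w45.png

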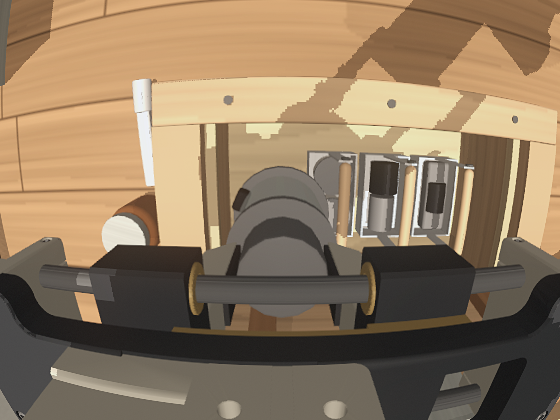

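Run:
```python
from h import *
w=cv2.imread('pics/w45.png');cv2.imwrite('pics/w45c.png',cv2.resize(w[110:250,190:370],None,fx=4.4,fy=4,interpolation=cv2.INTER_CUBIC))
```

```text
(no output)
```

View pics/w45c.png

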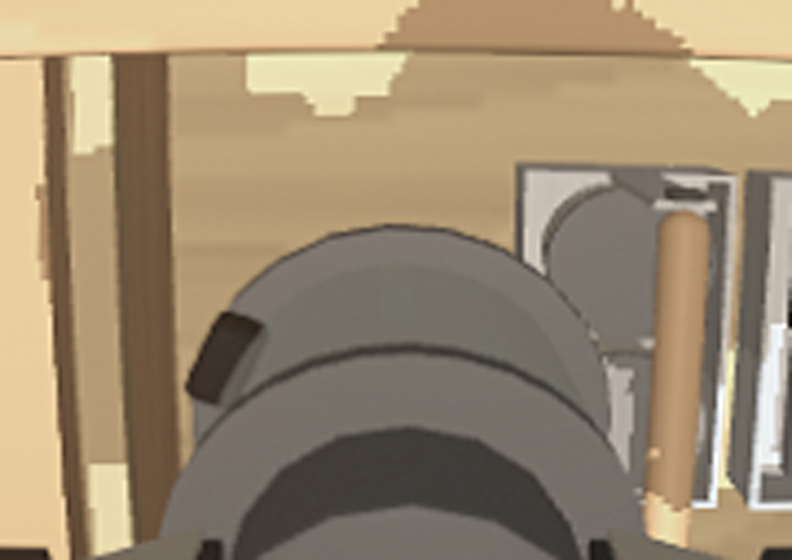

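```bash
python3 -m pendant '[{"grip":175,"travel":[0,-0.03,-0.27],"rotation":[0.05,0,0]},{"grip":175,"travel":[0.2,0,0],"rotation":[0,0,0]},{"grip":175,"travel":[0.2,0,0],"rotation":[0,0,0]},{"grip":175,"travel":[0,0,0],"rotation":[0,0,0]}]'
python3 - <<'E'
from h import *
show();goal([.505,-.321,.15],down(1.571));P=wpose();w=pic('wrist','w46.png')
cv2.imwrite('pics/w46c.png',cv2.resize(w[110:250,170:370],None,fx=4,fy=4,interpolation=cv2.INTER_CUBIC))
E
```

```text
time: 70.05
tcp_pos: [0.5057, -0.3219, 0.2286]
orientation: [0.502, -0.499, -0.499, -0.5]
wrist_force: [0.9, -0.7, -1.1]
opening: 0.0433
t 70.05 p [ 0.5057 -0.3219  0.2286] q [-6.960e-01  4.530e-01  1.239e+00  2.000e-03  1.445e+00 -2.269e+00] F [ 0.9 -0.7 -1.1] op 0.0433
[[ 0.005 -1.    -0.002]
 [-0.002 -0.002  1.   ]
 [-1.    -0.005 -0.002]]
t 70.05 p [ 0.5057 -0.3219  0.2286] F [ 0.9 -0.7 -1.1] op 0.0433
shift units [1.97 0.03 0.02]
rot units [ 0.02 -0.01  0.05]
```

View pics/w46c.png

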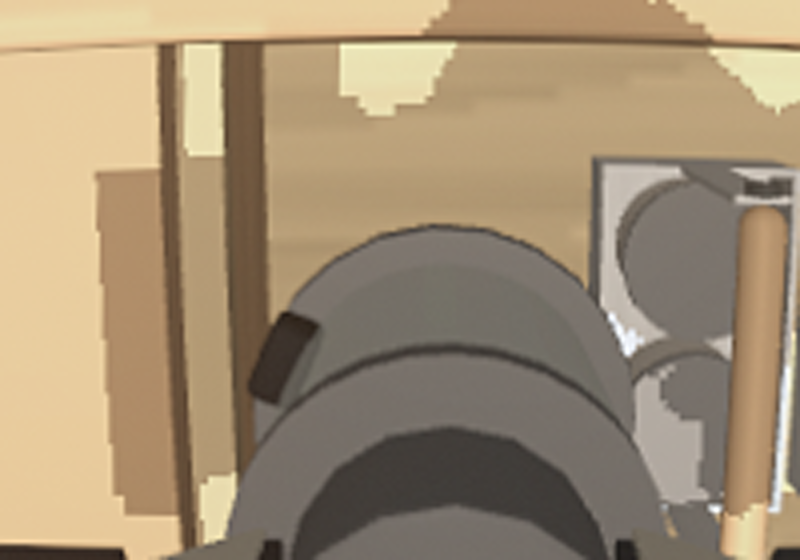

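Clearance: about 7 mm to the ledge and 5–7 mm to caddy 1's tray, so it is centred. Lowering in stages.

```bash
python3 -m pendant '[{"grip":175,"travel":[0.35,0.02,0.02],"rotation":[0,0,0.05]},{"grip":175,"travel":[0.35,0,0],"rotation":[0,0,0]},{"grip":175,"travel":[0.35,0,0],"rotation":[0,0,0]},{"grip":175,"travel":[0,0,0],"rotation":[0,0,0]}]'
python3 - <<'E'
from h import *
goal([.505,-.3215,.12],down(1.571))
E
```

```text
time: 70.6
tcp_pos: [0.5047, -0.3207, 0.1833]
orientation: [-0.501, 0.5, 0.501, 0.499]
wrist_force: [0.1, 0.3, -1.7]
opening: 0.0435
t 70.6 p [ 0.5047 -0.3207  0.1833] F [ 0.1  0.3 -1.7] op 0.0435
shift units [ 1.58 -0.01 -0.02]
rot units [ 0.02 -0.01 -0.01]
```

```bash
python3 -m pendant '[{"grip":175,"travel":[0.35,0,-0.02],"rotation":[0,0,0]},{"grip":175,"travel":[0.4,0,0],"rotation":[0,0,0]},{"grip":175,"travel":[0.4,0,0],"rotation":[0,0,0]},{"grip":175,"travel":[0.3,0,0],"rotation":[0,0,0]},{"grip":175,"travel":[0,0,0],"rotation":[0,0,0]}]'
python3 - <<'E'
from h import *
goal([.505,-.3215,.07],down(1.571));P=wpose();w=pic('wrist','w47.png')
E
```

```text
time: 71.22
tcp_pos: [0.5048, -0.322, 0.1219]
orientation: [0.501, -0.5, -0.5, -0.499]
wrist_force: [-0.6, 0.2, -1.7]
opening: 0.0434
t 71.22 p [ 0.5048 -0.322   0.1219] F [-0.6  0.2 -1.7] op 0.0434
shift units [ 1.3  -0.    0.02]
rot units [ 0.02 -0.02 -0.  ]
```

View pics/w47.png

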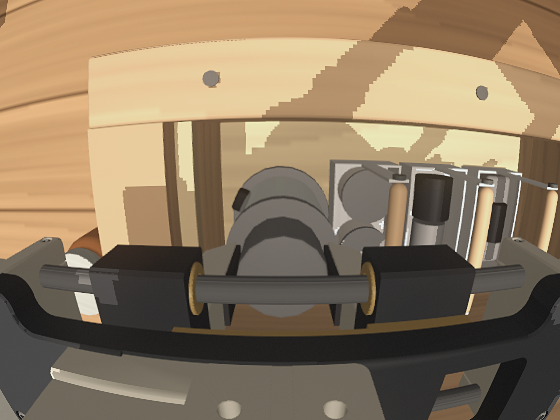

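```bash
python3 -m pendant '[{"grip":175,"travel":[0.4,0,0.01],"rotation":[0,0,0]},{"grip":175,"travel":[0.4,0,0],"rotation":[0,0,0]},{"grip":175,"travel":[0.25,0,0],"rotation":[0,0,0]},{"grip":175,"travel":[0,0,0],"rotation":[0,0,0]}]'
python3 -m pendant '[{"grip":175,"travel":[0.1,0,0],"rotation":[0,0,0]},{"grip":175,"travel":[0,0,0],"rotation":[0,0,0]}]'
python3 - <<'E'
from h import *
goal([.505,-.3215,.068],down(1.571))
E
```

```text
time: 71.78
tcp_pos: [0.5055, -0.3223, 0.0782]
orientation: [0.502, -0.5, -0.499, -0.499]
wrist_force: [0.3, 0.2, -2.1]
opening: 0.0432
time: 72.03
tcp_pos: [0.5059, -0.3226, 0.0743]
orientation: [0.502, -0.5, -0.499, -0.499]
wrist_force: [-0.4, 0.9, -1.2]
opening: 0.0432
t 72.03 p [ 0.5059 -0.3226  0.0743] F [-0.4  0.9 -1.2] op 0.0432
shift units [0.16 0.02 0.03]
rot units [ 0.02 -0.04  0.02]
```

```bash
python3 -m pendant '[{"grip":175,"travel":[0.08,0.02,0.03],"rotation":[0,0,0]},{"grip":175,"travel":[0,0,0],"rotation":[0,0,0]}]'
python3 -m pendant '[{"grip":175,"travel":[0.06,0,0.02],"rotation":[0,0,0]},{"grip":175,"travel":[0,0,0],"rotation":[0,0,0]}]'
python3 -m pendant '[{"grip":175,"travel":[0.05,0,0.02],"rotation":[0,0,0]},{"grip":175,"travel":[0,0,0],"rotation":[0,0,0]}]'
```

```text
time: 72.28
tcp_pos: [0.5053, -0.3215, 0.0715]
orientation: [0.502, -0.5, -0.499, -0.499]
wrist_force: [0.5, -1.1, -1.8]
opening: 0.0436
time: 72.53
tcp_pos: [0.5055, -0.3207, 0.0693]
orientation: [0.503, -0.5, -0.498, -0.499]
wrist_force: [0.5, -0.0, -1.0]
opening: 0.0434
time: 72.78
tcp_pos: [0.5063, -0.3208, 0.0685]
orientation: [0.504, -0.5, -0.497, -0.499]
wrist_force: [0.1, 0.6, -1.9]
opening: 0.0437
```

```bash
python3 -m pendant '[{"grip":128,"travel":[0,0,0],"rotation":[0,0,0]},{"grip":120,"travel":[0,0,0],"rotation":[0,0,0]},{"grip":116,"travel":[0,0,0],"rotation":[0,0,0]},{"grip":116,"travel":[0,0,0],"rotation":[0,0,0]},{"grip":116,"travel":[-0.2,0,0],"rotation":[0,0,0]},{"grip":116,"travel":[-0.4,0,0],"rotation":[0,0,0]},{"grip":116,"travel":[-0.8,0,0],"rotation":[0,0,0]},{"grip":116,"travel":[-1,0,0],"rotation":[0,0,0]},{"grip":116,"travel":[-1,0,0],"rotation":[0,0,0]},{"grip":116,"travel":[-1,0,0],"rotation":[0,0,0]},{"grip":116,"travel":[-1,0,0],"rotation":[0,0,0]},{"grip":116,"travel":[-1,0,0],"rotation":[0,0,0]},{"grip":116,"travel":[0,0,0],"rotation":[0,0,0]}]'
python3 - <<'E'
from h import *
show();w=pic('wrist','w48.png')
E
```

```text
time: 74.4
tcp_pos: [0.5041, -0.3183, 0.3436]
orientation: [0.507, -0.499, -0.494, -0.499]
wrist_force: [-0.2, -0.6, 0.4]
opening: 0.0504
t 74.4 p [ 0.5041 -0.3183  0.3436] q [-6.910e-01  4.110e-01  1.001e+00 -2.000e-03  1.710e+00 -2.264e+00] F [-0.2 -0.6  0.4] op 0.0504
[[ 0.014 -1.    -0.002]
 [-0.014 -0.002  1.   ]
 [-1.    -0.014 -0.014]]
```

View pics/w48.png

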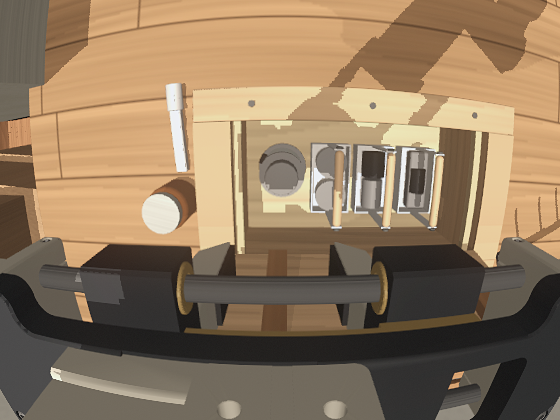

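All four things stand upright in the well: cup at (282,171), trays at 330, 371 and 415. Now I turn the jaws along x and go back to the ring.

```bash
python3 -m pendant '[{"grip":160,"travel":[-0.1,0.1,0.5],"rotation":[1,-0.1,-0.1]},{"grip":205,"travel":[-0.05,0,0.5],"rotation":[1,0,0]},{"grip":205,"travel":[-0.05,0,0.5],"rotation":[1,0,0]},{"grip":205,"travel":[-0.05,0,0],"rotation":[1,0,0]},{"grip":205,"travel":[-0.05,0,0],"rotation":[1,0,0]},{"grip":205,"travel":[-0.05,0,0],"rotation":[1,0,0]},{"grip":205,"travel":[-0.05,0,0],"rotation":[1,0,0]},{"grip":205,"travel":[-0.05,0,0],"rotation":[1,0,0]},{"grip":205,"travel":[-0.05,0,0],"rotation":[1,0,0]},{"grip":205,"travel":[-0.05,0,0],"rotation":[1,0,0]},{"grip":205,"travel":[-0.05,0,0],"rotation":[1,0,0]},{"grip":205,"travel":[-0.05,0,0],"rotation":[1,0,0]},{"grip":205,"travel":[-0.05,0,0],"rotation":[1,0,0]},{"grip":205,"travel":[-0.05,0,0],"rotation":[1,0,0]},{"grip":205,"travel":[0,0,0],"rotation":[1,0,0]},{"grip":205,"travel":[0,0,0],"rotation":[0,0,0]}]'
python3 - <<'E'
from h import *
show();goal([.62,-.215,.37],down(0))
E
```

```text
time: 76.45
tcp_pos: [0.4974, -0.2509, 0.3574]
orientation: [0.024, 0.709, -0.011, 0.705]
wrist_force: [0.7, 0.2, -0.1]
opening: 0.0183
t 76.45 p [ 0.4974 -0.2509  0.3574] q [-0.613  0.352  1.052  0.013  1.752 -0.561] F [ 0.7  0.2 -0.1] op 0.0183
[[-0.006  0.049  0.999]
 [ 0.019  0.999 -0.049]
 [-1.     0.019 -0.007]]
t 76.45 p [ 0.4974 -0.2509  0.3574] F [ 0.7  0.2 -0.1] op 0.0183
shift units [-0.32  1.05  3.01]
rot units [-0.47 -0.06 -0.18]
```

```bash
python3 -m pendant '[{"grip":205,"travel":[-0.3,0.5,0],"rotation":[-0.47,-0.06,-0.18]},{"grip":205,"travel":[0,0.4,0.7],"rotation":[0,0,0]},{"grip":205,"travel":[0,0,0.9],"rotation":[0,0,0]},{"grip":205,"travel":[0,0,0.9],"rotation":[0,0,0]},{"grip":205,"travel":[0,0,0.4],"rotation":[0,0,0]},{"grip":205,"travel":[0,0,0],"rotation":[0,0,0]}]'
python3 - <<'E'
from h import *
show();goal([.667,-.215,.34],down(0));P=wpose();w=pic('wrist','w49.png');print(proj('wrist',[.6665,-.2155,.318],P))
E
```

```text
time: 77.2
tcp_pos: [0.6159, -0.2126, 0.3665]
orientation: [-0.004, 0.709, 0.006, 0.705]
wrist_force: [-0.2, -0.4, -0.2]
opening: 0.0179
t 77.2 p [ 0.6159 -0.2126  0.3665] q [-0.45   0.573  0.676 -0.     1.899 -0.465] F [-0.2 -0.4 -0.2] op 0.0179
[[-0.006 -0.015  1.   ]
 [ 0.003  1.     0.015]
 [-1.     0.003 -0.006]]
t 77.2 p [ 0.6159 -0.2126  0.3665] F [-0.2 -0.4 -0.2] op 0.0179
shift units [ 0.65 -0.08  1.28]
rot units [ 0.15 -0.06 -0.02]
[344.30404998 221.3746411 ]
```

View pics/w49.png

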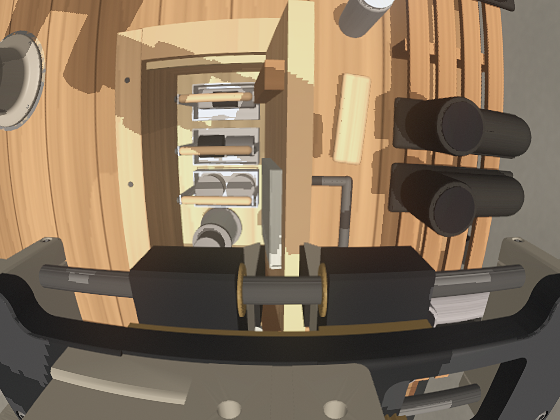

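The ring bar is at column ≈346, where expected. Going over it and down around the bar.

```bash
python3 -m pendant '[{"grip":205,"travel":[0,-0.08,0.5],"rotation":[0.15,-0.06,0]},{"grip":205,"travel":[0,0,0.6],"rotation":[0,0,0]},{"grip":205,"travel":[0,0,0.2],"rotation":[0,0,0]},{"grip":205,"travel":[0.4,0,0],"rotation":[0,0,0]},{"grip":205,"travel":[0,0,0],"rotation":[0,0,0]}]'
python3 - <<'E'
from h import *
show();goal([.667,-.215,.266],down(0));P=wpose();w=pic('wrist','w50.png')
cv2.imwrite('pics/w50c.png',cv2.resize(w[130:340,180:380],None,fx=4,fy=2.8,interpolation=cv2.INTER_CUBIC))
print([proj('wrist',[.667,y,.318],P) for y in(-.185,-.215)])
E
```

```text
time: 77.88
tcp_pos: [0.6644, -0.2167, 0.3526]
orientation: [0.0, 0.707, 0.001, 0.707]
wrist_force: [-0.7, 0.2, -0.1]
opening: 0.0179
t 77.88 p [ 0.6644 -0.2167  0.3526] q [-0.426  0.699  0.485  0.002  1.958 -0.426] F [-0.7  0.2 -0.1] op 0.0179
[[-0.    -0.001  1.   ]
 [ 0.002  1.     0.001]
 [-1.     0.002 -0.   ]]
t 77.88 p [ 0.6644 -0.2167  0.3526] F [-0.7  0.2 -0.1] op 0.0179
shift units [2.16 0.04 0.06]
rot units [ 0.01 -0.   -0.02]
[array([283.97203227, 179.9761033 ]), array([283.88163142, 219.87382047])]
```

View pics/w50c.png

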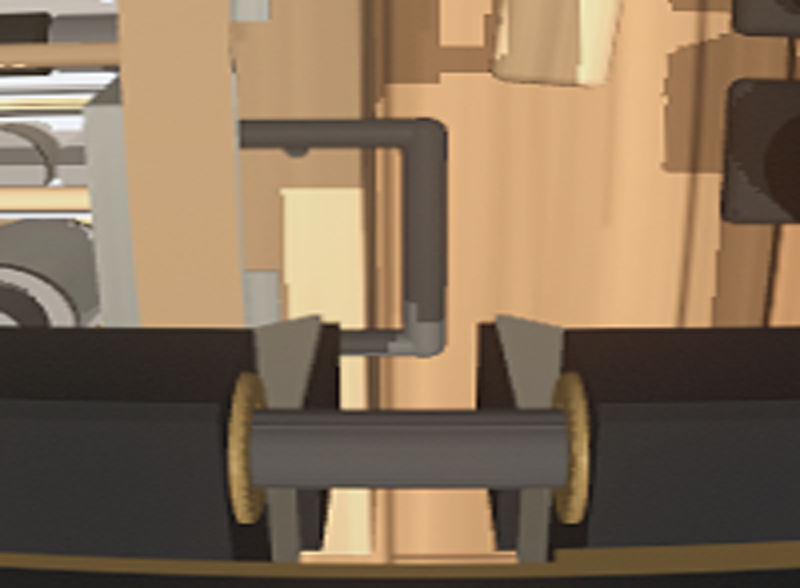

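```bash
python3 -m pendant '[{"grip":205,"travel":[0.5,0.08,0.09],"rotation":[0,0,0]},{"grip":205,"travel":[0.6,0,0],"rotation":[0,0,0]},{"grip":205,"travel":[0,0,0],"rotation":[0,0,0]}]'
python3 - <<'E'
from h import *
show();goal([.668,-.214,.266],down(0));P=wpose();w=pic('wrist','w51.png')
cv2.imwrite('pics/w51c.png',cv2.resize(w[130:340,180:380],None,fx=4,fy=2.8,interpolation=cv2.INTER_CUBIC))
E
```

```text
time: 78.3
tcp_pos: [0.6675, -0.2143, 0.3136]
orientation: [-0.001, 0.705, -0.0, 0.709]
wrist_force: [0.1, -0.3, 0.8]
opening: 0.0179
t 78.3 p [ 0.6675 -0.2143  0.3136] q [-0.421  0.673  0.638  0.002  1.824 -0.421] F [ 0.1 -0.3  0.8] op 0.0179
[[ 0.007 -0.001  1.   ]
 [-0.001  1.     0.001]
 [-1.    -0.001  0.007]]
t 78.3 p [ 0.6675 -0.2143  0.3136] F [ 0.1 -0.3  0.8] op 0.0179
shift units [1.19 0.01 0.  ]
rot units [0.01 0.06 0.01]
```

View pics/w51c.png

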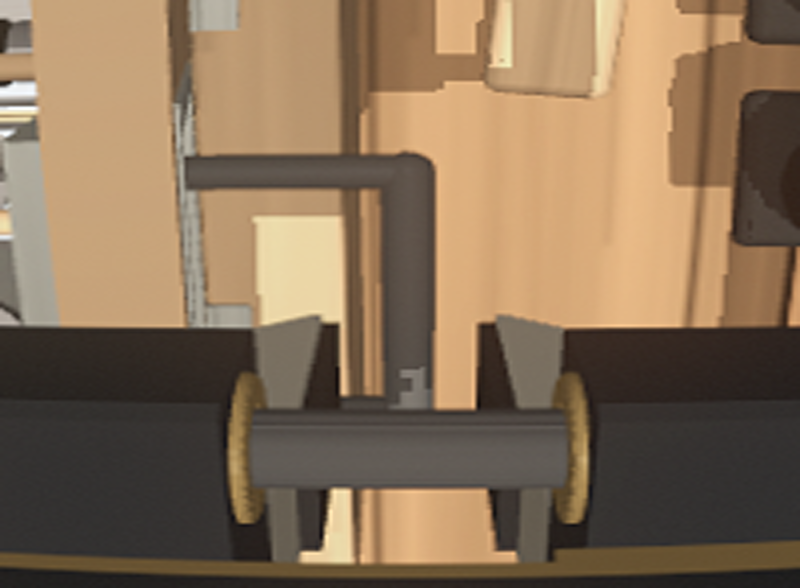

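Bar centred between the fingers and clear of the hatch. Lowering on and gripping.

```bash
python3 -m pendant '[{"grip":205,"travel":[0.5,0,0],"rotation":[0,0.06,0]},{"grip":205,"travel":[0.5,0,0],"rotation":[0,0,0]},{"grip":205,"travel":[0.2,0,0],"rotation":[0,0,0]},{"grip":205,"travel":[0,0,0],"rotation":[0,0,0]}]'
python3 -m pendant '[{"grip":230,"travel":[0,0,0],"rotation":[0,0,0]},{"grip":255,"travel":[0,0,0],"rotation":[0,0,0]},{"grip":255,"travel":[0,0,0],"rotation":[0,0,0]},{"grip":255,"travel":[0,0,0],"rotation":[0,0,0]}]' 30
python3 - <<'E'
from h import *
show()
path([(1.65,1.86),(1.55,1.84),(1.45,1.82),(1.35,1.8),(1.25,1.78),(1.15,1.76),(1.05,1.74),(.95,1.72)])
E
```

```text
time: 78.85
tcp_pos: [0.67, -0.2161, 0.2748]
orientation: [-0.003, 0.702, -0.002, 0.712]
wrist_force: [0.6, -0.2, -0.6]
opening: 0.0181
time: 79.35
tcp_pos: [0.6708, -0.2165, 0.2779]
orientation: [-0.003, 0.701, -0.003, 0.713]
wrist_force: [0.3, -0.6, 0.3]
opening: 0.0002
t 79.35 p [ 0.6708 -0.2165  0.2779] q [-4.200e-01  6.620e-01  7.520e-01 -1.000e-03  1.707e+00 -4.210e-01] F [ 0.3 -0.6  0.3] op 0.0002
[[ 0.018 -0.     1.   ]
 [-0.009  1.     0.   ]
 [-1.    -0.009  0.018]]
t 79.35 p [ 0.6708 -0.2165  0.2779] F [ 0.3 -0.6  0.3] op 0.0002463404846779795
1.65 1.86 [0.6571 0.2668] [0.27, 0.02, -0.35]
1.55 1.84 [0.6417 0.2699] [-0.08, -0.0, -0.38]
1.45 1.82 [0.6261 0.2714] [-0.05, -0.0, -0.39]
1.35 1.8 [0.6105 0.2714] [-0.01, 0.0, -0.39]
1.25 1.78 [0.595  0.2699] [0.03, 0.0, -0.39]
1.15 1.76 [0.5798 0.2669] [0.07, 0.0, -0.38]
1.05 1.74 [0.565  0.2624] [0.11, 0.0, -0.37]
0.95 1.72 [0.5508 0.2565] [0.14, 0.0, -0.36]
```

```bash
python3 -m pendant '[{"grip":205,"travel":[0,0,0],"rotation":[0,0,0]},{"grip":205,"travel":[0,0,-0.04],"rotation":[0,0.17,0.05]},{"grip":205,"travel":[0.2,0.03,0],"rotation":[0,0,0]},{"grip":205,"travel":[0.15,0,0],"rotation":[0,0,0]}]'
python3 - <<'E'
from h import *
show()
E
```

```text
time: 79.85
tcp_pos: [0.6692, -0.2154, 0.2631]
orientation: [-0.001, 0.707, -0.001, 0.707]
wrist_force: [-0.7, -0.2, -0.1]
opening: 0.0182
t 79.85 p [ 0.6692 -0.2154  0.2631] q [-0.418  0.675  0.768 -0.004  1.699 -0.419] F [-0.7 -0.2 -0.1] op 0.0182
[[-0.001 -0.     1.   ]
 [-0.004  1.     0.   ]
 [-1.    -0.004 -0.001]]
```

```bash
python3 -m pendant '[{"grip":235,"travel":[0.03,0,-0.03],"rotation":[0,0,0]},{"grip":255,"travel":[0.03,0,0],"rotation":[0,0.03,0]},{"grip":255,"travel":[0.02,0,0],"rotation":[0,0,0]},{"grip":255,"travel":[0,0,0],"rotation":[0,0,0]}]' 30
python3 - <<'E'
from h import *
show()
path([(1.65,1.86),(1.55,1.84),(1.45,1.82),(1.35,1.8),(1.25,1.78),(1.15,1.76),(1.05,1.74),(.95,1.72)])
E
```

```text
time: 80.35
tcp_pos: [0.6673, -0.2152, 0.2594]
orientation: [-0.001, 0.709, -0.001, 0.705]
wrist_force: [-0.4, 0.6, 0.8]
opening: 0.0076
t 80.35 p [ 0.6673 -0.2152  0.2594] q [-0.418  0.674  0.778 -0.005  1.693 -0.419] F [-0.4  0.6  0.8] op 0.0076
[[-0.005 -0.     1.   ]
 [-0.003  1.     0.   ]
 [-1.    -0.003 -0.005]]
t 80.35 p [ 0.6673 -0.2152  0.2594] F [-0.4  0.6  0.8] op 0.007603400191805849
1.65 1.86 [0.6571 0.2668] [-0.18, -0.02, -0.25]
1.55 1.84 [0.6417 0.2699] [-0.07, -0.0, -0.39]
1.45 1.82 [0.6261 0.2714] [-0.04, 0.0, -0.39]
1.35 1.8 [0.6105 0.2714] [0.0, 0.0, -0.39]
1.25 1.78 [0.595  0.2699] [0.04, 0.0, -0.39]
1.15 1.76 [0.5798 0.2669] [0.08, 0.0, -0.38]
1.05 1.74 [0.565  0.2624] [0.11, 0.0, -0.37]
0.95 1.72 [0.5508 0.2565] [0.15, 0.0, -0.35]
```

```bash
python3 -m pendant '[{"grip":255,"travel":[-0.08,0,-0.28],"rotation":[0,0,0]},{"grip":255,"travel":[-0.08,0,-0.39],"rotation":[0,0,0]},{"grip":255,"travel":[-0.04,0,-0.39],"rotation":[0,0,0]},{"grip":255,"travel":[0,0,-0.39],"rotation":[0,0,0]},{"grip":255,"travel":[0,0,0],"rotation":[0,0,0]}]' 35
python3 - <<'E'
from h import *
show();pic('wrist','w52.png')
import h
def path2(l,dz=-.004):
    s,R=st();p=np.array(s['tcp_pos'])
    for phi,th in l:
        q=RP(phi,th)+[0,dz];X=np.array([q[0],-.2155,q[1]]);print(phi,th,q.round(4),(R.T@(X-p)/.04).round(2).tolist());p=X
path2([(1.45,1.82),(1.35,1.8),(1.25,1.78),(1.15,1.76),(1.05,1.74),(.95,1.72),(.85,1.7)])
E
```

```text
time: 80.97
tcp_pos: [0.6128, -0.2153, 0.265]
orientation: [-0.002, 0.706, -0.001, 0.708]
wrist_force: [-4.5, -0.3, -3.7]
opening: 0.0075
t 80.97 p [ 0.6128 -0.2153  0.265 ] q [-0.455  0.545  0.991 -0.002  1.601 -0.457] F [-4.5 -0.3 -3.7] op 0.0075
[[ 0.003 -0.002  1.   ]
 [-0.004  1.     0.002]
 [-1.    -0.004  0.003]]
1.45 1.82 [0.6261 0.2674] [-0.06, -0.0, 0.33]
1.35 1.8 [0.6105 0.2674] [-0.0, 0.0, -0.39]
1.25 1.78 [0.595  0.2659] [0.04, 0.0, -0.39]
1.15 1.76 [0.5798 0.2629] [0.07, 0.0, -0.38]
1.05 1.74 [0.565  0.2584] [0.11, 0.0, -0.37]
0.95 1.72 [0.5508 0.2525] [0.15, 0.0, -0.36]
0.85 1.7 [0.5374 0.2453] [0.18, 0.0, -0.34]
```

View pics/w52.png

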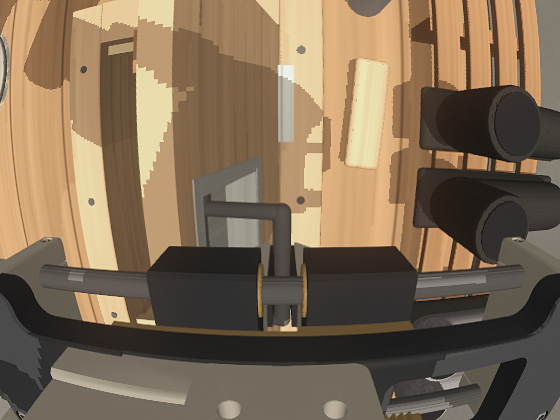

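The hatch is coming down with the ring held. Continuing.

```bash
python3 -m pendant '[{"grip":255,"travel":[0.02,0,-0.4],"rotation":[0,0,0]},{"grip":255,"travel":[0.07,0,-0.39],"rotation":[0,0,0]},{"grip":255,"travel":[0.11,0,-0.37],"rotation":[0,0,0]},{"grip":255,"travel":[0.15,0,-0.36],"rotation":[0,0,0]},{"grip":255,"travel":[0,0,0],"rotation":[0,0,0]}]' 35
cat >> h.py <<'E'
def path2(l,dz=-.004):
    s,R=st();p=np.array(s['tcp_pos'])
    for phi,th in l:
        q=RP(phi,th)+[0,dz];X=np.array([q[0],-.2155,q[1]]);print(phi,th,q.round(4),(R.T@(X-p)/.04).round(2).tolist());p=X
E
python3 - <<'E'
from h import *
show();pic('wrist','w53.png')
path2([(.95,1.72),(.85,1.7),(.75,1.67),(.65,1.64),(.55,1.61),(.45,1.58),(.35,1.56),(.25,1.55),(.15,1.52),(.05,1.5)])
E
```

```text
time: 81.65
tcp_pos: [0.5596, -0.2155, 0.2491]
orientation: [-0.003, 0.701, -0.0, 0.713]
wrist_force: [-5.2, -0.7, -4.9]
opening: 0.0077
t 81.65 p [ 0.5596 -0.2155  0.2491] q [-0.498  0.436  1.21   0.004  1.479 -0.502] F [-5.2 -0.7 -4.9] op 0.0077
[[ 0.016 -0.004  1.   ]
 [-0.004  1.     0.004]
 [-1.    -0.004  0.016]]
0.95 1.72 [0.5508 0.2525] [-0.09, 0.0, -0.22]
0.85 1.7 [0.5374 0.2453] [0.18, 0.0, -0.34]
0.75 1.67 [0.525  0.2365] [0.21, 0.0, -0.31]
0.65 1.64 [0.5137 0.2267] [0.24, 0.0, -0.29]
0.55 1.61 [0.5034 0.2158] [0.27, 0.0, -0.26]
0.45 1.58 [0.4943 0.2041] [0.29, 0.0, -0.23]
0.35 1.56 [0.4861 0.1917] [0.31, 0.0, -0.21]
0.25 1.55 [0.4788 0.1788] [0.32, 0.0, -0.19]
0.15 1.52 [0.4736 0.165 ] [0.34, 0.0, -0.13]
0.05 1.5 [0.4694 0.151 ] [0.35, 0.0, -0.11]
```

View pics/w53.png

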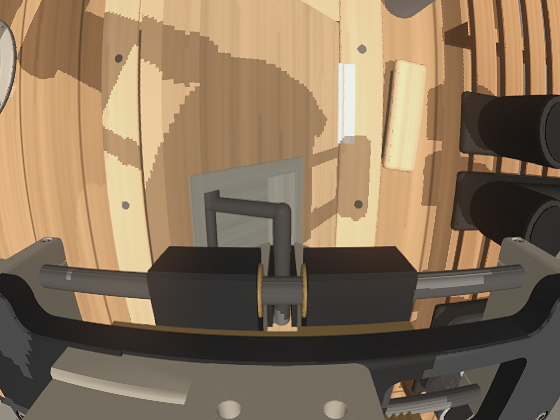

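```bash
python3 -m pendant '[{"grip":255,"travel":[0.04,0,-0.35],"rotation":[0,0.1,0]},{"grip":255,"travel":[0.15,0,-0.34],"rotation":[0,0.05,0]},{"grip":255,"travel":[0.21,0,-0.31],"rotation":[0,0,0]},{"grip":255,"travel":[0.24,0,-0.29],"rotation":[0,0,0]},{"grip":255,"travel":[0,0,0],"rotation":[0,0,0]}]' 35
python3 - <<'E'
from h import *
show();pic('wrist','w54.png')
path2([(.65,1.64),(.55,1.61),(.45,1.58),(.35,1.56),(.25,1.55),(.15,1.52),(.05,1.5),(0,1.5)])
E
```

```text
time: 82.32
tcp_pos: [0.5167, -0.2158, 0.2251]
orientation: [-0.004, 0.701, 0.0, 0.714]
wrist_force: [-2.6, -1.5, -6.4]
opening: 0.008
t 82.33 p [ 0.5167 -0.2158  0.2251] q [-0.535  0.368  1.38   0.004  1.375 -0.543] F [-2.6 -1.5 -6.4] op 0.008
[[ 0.018 -0.007  1.   ]
 [-0.006  1.     0.007]
 [-1.    -0.006  0.018]]
0.65 1.64 [0.5137 0.2267] [-0.04, 0.01, -0.08]
0.55 1.61 [0.5034 0.2158] [0.27, 0.0, -0.26]
0.45 1.58 [0.4943 0.2041] [0.29, 0.0, -0.23]
0.35 1.56 [0.4861 0.1917] [0.31, 0.0, -0.21]
0.25 1.55 [0.4788 0.1788] [0.32, 0.0, -0.19]
0.15 1.52 [0.4736 0.165 ] [0.34, 0.0, -0.14]
0.05 1.5 [0.4694 0.151 ] [0.35, 0.0, -0.11]
0 1.5 [0.4675 0.1439] [0.18, 0.0, -0.05]
```

View pics/w54.png

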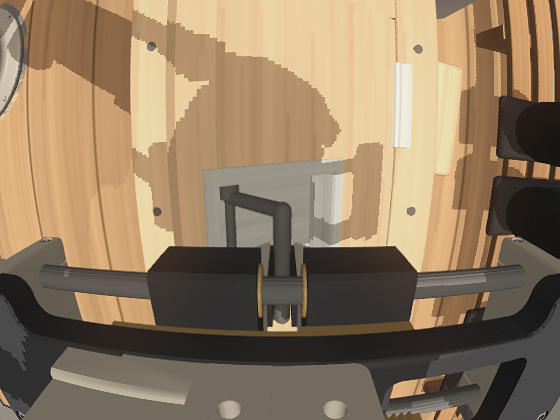

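```bash
python3 -m pendant '[{"grip":255,"travel":[0.24,0,-0.31],"rotation":[0,0.15,0]},{"grip":255,"travel":[0.29,0,-0.24],"rotation":[0,0.05,0]},{"grip":255,"travel":[0.31,0,-0.21],"rotation":[0,0,0]},{"grip":255,"travel":[0.32,0,-0.19],"rotation":[0,0,0]},{"grip":255,"travel":[0,0,0],"rotation":[0,0,0]}]' 40
python3 - <<'E'
from h import *
show();pic('wrist','w55.png')
path2([(.25,1.55),(.15,1.52),(.05,1.5),(0,1.5)])
E
```

```text
time: 83.0
tcp_pos: [0.4896, -0.216, 0.1823]
orientation: [-0.006, 0.7, -0.0, 0.714]
wrist_force: [-0.5, -1.5, -7.5]
opening: 0.0077
t 83.0 p [ 0.4896 -0.216   0.1823] q [-0.561  0.35   1.526  0.004  1.243 -0.57 ] F [-0.5 -1.5 -7.5] op 0.0077
[[ 0.02  -0.008  1.   ]
 [-0.009  1.     0.008]
 [-1.    -0.009  0.02 ]]
0.25 1.55 [0.4788 0.1788] [0.09, 0.02, -0.28]
0.15 1.52 [0.4736 0.165 ] [0.34, 0.0, -0.14]
0.05 1.5 [0.4694 0.151 ] [0.35, 0.0, -0.11]
0 1.5 [0.4675 0.1439] [0.18, 0.0, -0.05]
```

View pics/w55.png

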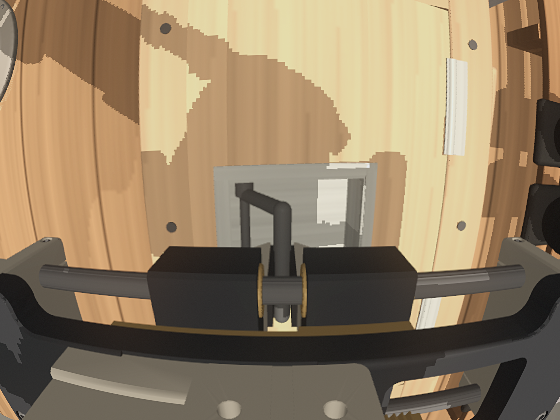

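```bash
python3 -m pendant '[{"grip":255,"travel":[0.25,0,-0.3],"rotation":[0,0.15,0]},{"grip":255,"travel":[0.33,0,-0.2],"rotation":[0,0.05,0]},{"grip":255,"travel":[0.33,0,-0.1],"rotation":[0,0,0]},{"grip":255,"travel":[0,0,0],"rotation":[0,0,0]}]' 40
python3 - <<'E'
from h import *
show();pic('wrist','w56.png')
path2([(0,1.5)])
s=pic('side','s56.png');t=pic('top','t56.png')
cv2.imwrite('pics/c56.png',np.vstack([cv2.resize(t[150:280,260:460],None,fx=3,fy=2.3),cv2.resize(s[150:280,125:325],None,fx=3,fy=2.2)]))
E
```

```text
time: 83.55
tcp_pos: [0.4785, -0.2166, 0.1549]
orientation: [-0.008, 0.697, -0.002, 0.717]
wrist_force: [-3.2, 1.4, -8.3]
opening: 0.0078
t 83.55 p [ 0.4785 -0.2166  0.1549] q [-0.574  0.351  1.606  0.004  1.154 -0.584] F [-3.2  1.4 -8.3] op 0.0078
[[ 0.028 -0.008  1.   ]
 [-0.014  1.     0.009]
 [-0.999 -0.014  0.028]]
0 1.5 [0.4675 0.1439] [0.27, 0.03, -0.28]
```

View pics/c56.png

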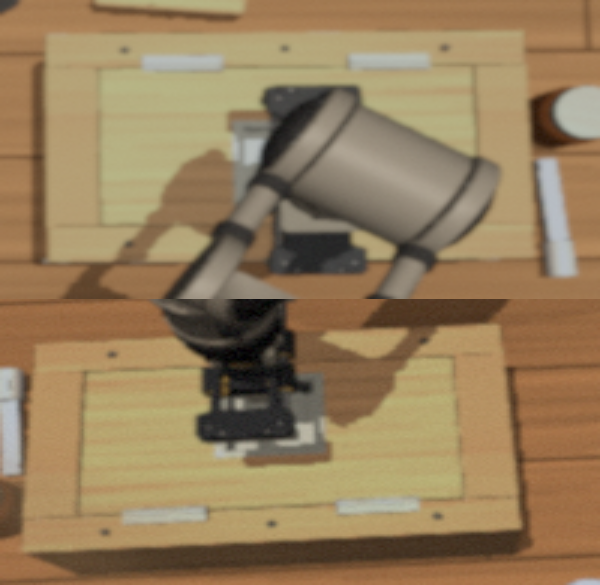

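View pics/w56.png

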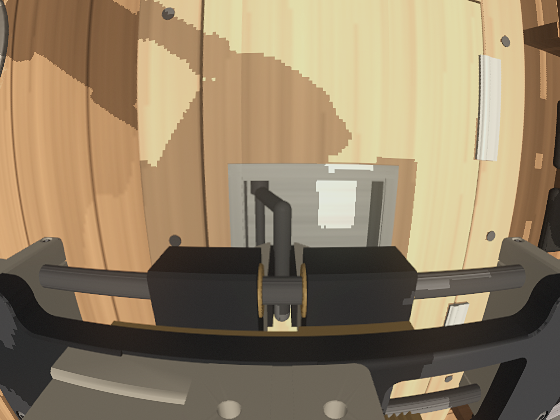

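```bash
python3 -m pendant '[{"grip":255,"travel":[0.2,0.03,-0.1],"rotation":[0,0.2,0.1]},{"grip":255,"travel":[0.15,0,-0.05],"rotation":[0,0,0]},{"grip":255,"travel":[0.1,0,0],"rotation":[0,0,0]},{"grip":255,"travel":[0,0,0],"rotation":[0,0,0]}]' 40
python3 - <<'E'
from h import *
show();pic('wrist','w57.png')
s=pic('side','s57.png');t=pic('top','t57.png')
cv2.imwrite('pics/c57.png',np.vstack([cv2.resize(t[150:280,260:460],None,fx=3,fy=2.3),cv2.resize(s[150:280,125:325],None,fx=3,fy=2.2)]))
E
```

```text
time: 84.2
tcp_pos: [0.4862, -0.2164, 0.1508]
orientation: [-0.007, 0.693, -0.001, 0.721]
wrist_force: [-3.7, 1.1, -4.2]
opening: 0.0077
t 84.2 p [ 0.4862 -0.2164  0.1508] q [-0.571  0.361  1.603  0.013  1.137 -0.585] F [-3.7  1.1 -4.2] op 0.0077
[[ 0.04  -0.009  0.999]
 [-0.012  1.     0.009]
 [-0.999 -0.012  0.04 ]]
```

View pics/c57.png

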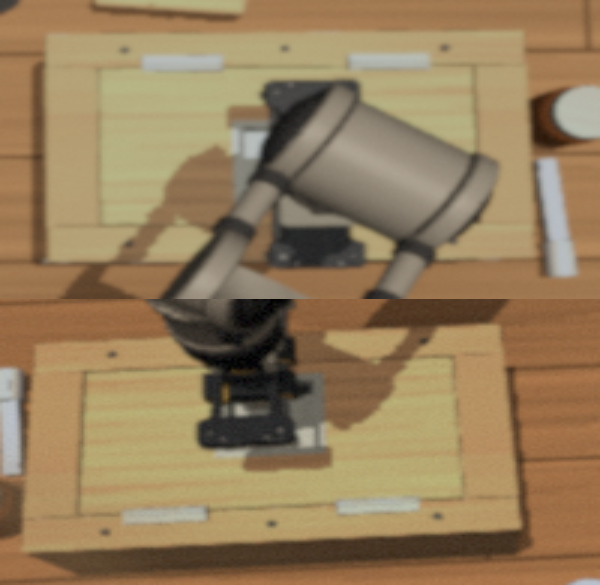

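View pics/w57.png

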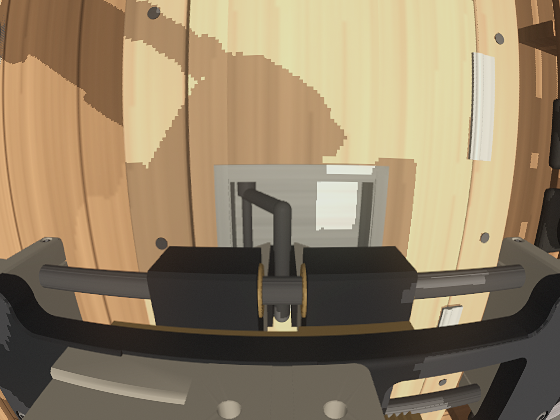

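```bash
python3 -m pendant '[{"grip":255,"travel":[0.13,0,0.14],"rotation":[0,0.2,0]},{"grip":255,"travel":[0.15,0,0.12],"rotation":[0,0.2,0]},{"grip":255,"travel":[0.17,0,0.1],"rotation":[0,0,0]},{"grip":255,"travel":[0,0,0],"rotation":[0,0,0]}]' 25
python3 - <<'E'
from h import *
show();pic('wrist','w58.png')
E
```

```text
time: 84.85
tcp_pos: [0.5014, -0.2166, 0.1315]
orientation: [-0.007, 0.709, -0.001, 0.706]
wrist_force: [0.0, 3.4, 1.6]
opening: 0.0079
t 84.85 p [ 0.5014 -0.2166  0.1315] q [-0.541  0.43   1.551 -0.012  1.159 -0.543] F [0.  3.4 1.6] op 0.0079
[[-0.004 -0.008  1.   ]
 [-0.011  1.     0.008]
 [-1.    -0.011 -0.004]]
```

View pics/w58.png

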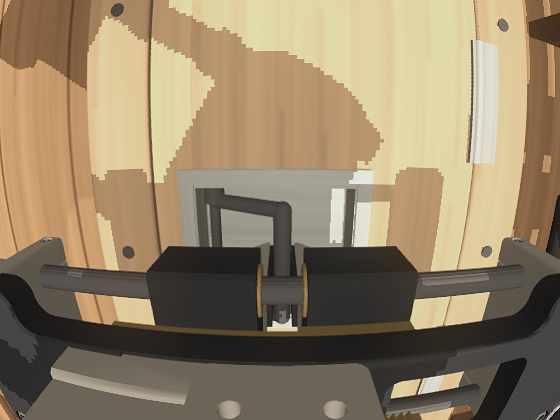

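```bash
python3 -m pendant '[{"grip":255,"travel":[0.16,0,0.07],"rotation":[0,0,0]},{"grip":255,"travel":[0.17,0,0.03],"rotation":[0,0,0]},{"grip":255,"travel":[0.15,0,0.01],"rotation":[0,0,0]},{"grip":255,"travel":[0,0,0],"rotation":[0,0,0]}]' 25
python3 - <<'E'
from h import *
show();pic('wrist','w59.png')
E
```

```text
time: 85.4
tcp_pos: [0.5065, -0.2166, 0.1116]
orientation: [-0.006, 0.708, -0.001, 0.706]
wrist_force: [1.3, 3.9, 1.0]
opening: 0.0079
t 85.4 p [ 0.5065 -0.2166  0.1116] q [-0.536  0.458  1.566 -0.012  1.114 -0.539] F [1.3 3.9 1. ] op 0.0079
[[-0.002 -0.007  1.   ]
 [-0.011  1.     0.007]
 [-1.    -0.011 -0.002]]
```

View pics/w59.png

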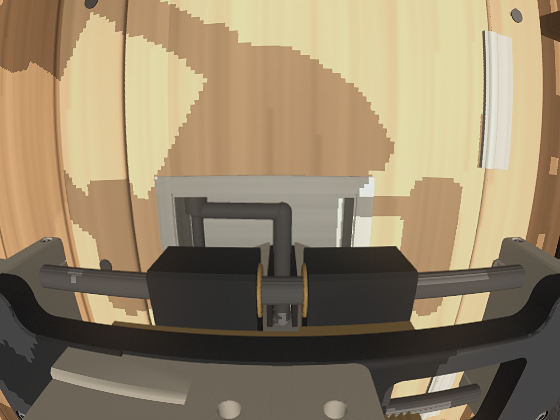

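```bash
python3 -m pendant '[{"grip":255,"travel":[0.1,0,0],"rotation":[0,0,0]},{"grip":255,"travel":[0,0,0],"rotation":[0,0,0]}]' 25
python3 -m pendant '[{"grip":225,"travel":[0,0,0],"rotation":[0,0,0]},{"grip":200,"travel":[0,0,0],"rotation":[0,0,0]},{"grip":200,"travel":[0,0,0],"rotation":[0,0,0]},{"grip":200,"travel":[-0.3,0,0],"rotation":[0,0,0]},{"grip":200,"travel":[-0.7,0,0],"rotation":[0,0,0]},{"grip":255,"travel":[-0.7,0,0],"rotation":[0,0,0]},{"grip":255,"travel":[0,0,0],"rotation":[0,0,0]}]'
python3 - <<'E'
from h import *
show();w=pic('wrist','w60.png')
cv2.imwrite('pics/w60c.png',cv2.resize(w[130:260,180:390],None,fx=3.8,fy=3.8,interpolation=cv2.INTER_CUBIC))
E
```

```text
time: 85.7
tcp_pos: [0.5065, -0.2167, 0.1093]
orientation: [-0.007, 0.707, -0.002, 0.707]
wrist_force: [0.1, 5.2, 3.4]
opening: 0.0077
time: 86.58
tcp_pos: [0.5061, -0.2186, 0.1803]
orientation: [-0.008, 0.708, -0.003, 0.707]
wrist_force: [0.0, 0.2, -0.6]
opening: 0.0044
t 86.58 p [ 0.5061 -0.2186  0.1803] q [-0.537  0.392  1.468 -0.015  1.275 -0.54 ] F [ 0.   0.2 -0.6] op 0.0044
[[-0.001 -0.007  1.   ]
 [-0.016  1.     0.007]
 [-1.    -0.016 -0.001]]
```

View pics/w60c.png

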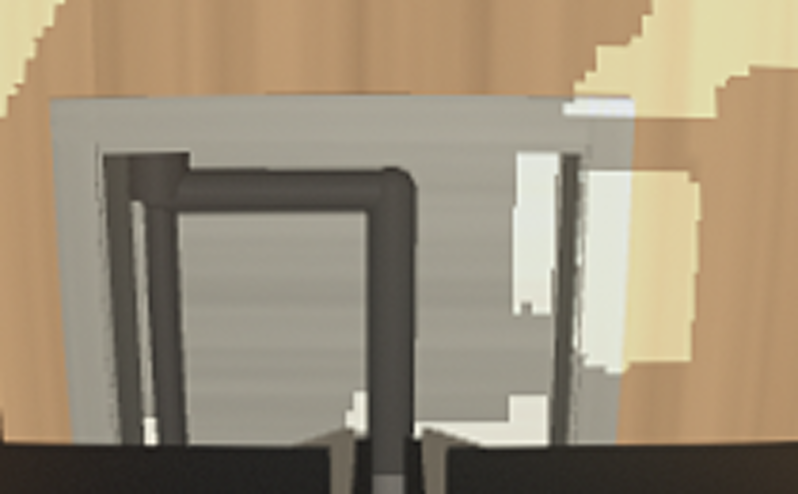

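Ring folded into the recess. Pressing lightly on the bar with closed fingertips to make sure it is flat.

```bash
python3 -m pendant '[{"grip":255,"travel":[0.4,0.06,0.02],"rotation":[0,0,-0.15]},{"grip":255,"travel":[0.5,0,0],"rotation":[0,0,0]},{"grip":255,"travel":[0.2,0,0],"rotation":[0,0,0]},{"grip":255,"travel":[0,0,0],"rotation":[0,0,0]}]'
python3 -m pendant '[{"grip":255,"travel":[0.1,0,0],"rotation":[0,0,0]},{"grip":255,"travel":[0,0,0],"rotation":[0,0,0]}]'
python3 -m pendant '[{"grip":255,"travel":[0.08,0,0],"rotation":[0,0,0]},{"grip":255,"travel":[0,0,0],"rotation":[0,0,0]}]'
```

```text
time: 87.12
tcp_pos: [0.5043, -0.2161, 0.1308]
orientation: [-0.012, 0.71, -0.008, 0.704]
wrist_force: [0.4, 0.5, 0.1]
opening: 0.0003
time: 87.38
tcp_pos: [0.5046, -0.2166, 0.1272]
orientation: [-0.012, 0.709, -0.008, 0.705]
wrist_force: [0.4, 0.9, 0.1]
opening: 0.0001
time: 87.62
tcp_pos: [0.5051, -0.217, 0.1247]
orientation: [-0.013, 0.709, -0.008, 0.705]
wrist_force: [0.3, -0.8, -0.0]
opening: 0.0004
```

```bash
python3 -m pendant '[{"grip":255,"travel":[0.08,0,0],"rotation":[0,0,0]},{"grip":255,"travel":[0,0,0],"rotation":[0,0,0]}]'
python3 -m pendant '[{"grip":255,"travel":[0.06,0,0],"rotation":[0,0,0]},{"grip":255,"travel":[0,0,0],"rotation":[0,0,0]}]'
python3 -m pendant '[{"grip":255,"travel":[0.06,0,0],"rotation":[0,0,0]},{"grip":255,"travel":[0,0,0],"rotation":[0,0,0]}]'
```

```text
time: 87.88
tcp_pos: [0.5055, -0.2172, 0.1243]
orientation: [-0.013, 0.708, -0.009, 0.706]
wrist_force: [-1.1, 0.5, 2.4]
opening: 0.0004
time: 88.12
tcp_pos: [0.5057, -0.2173, 0.1243]
orientation: [-0.014, 0.707, -0.009, 0.707]
wrist_force: [-1.4, -0.0, 2.7]
opening: 0.0005
time: 88.38
tcp_pos: [0.5059, -0.2174, 0.1242]
orientation: [-0.014, 0.707, -0.01, 0.707]
wrist_force: [-2.5, 1.6, 3.2]
opening: 0.0003
```

The bar is flat: contact came at the height expected. Now I press on the hatch beside the recess, near its free edge.

```bash
python3 -m pendant '[{"grip":255,"travel":[-0.6,0,0],"rotation":[0,0,-0.2]},{"grip":255,"travel":[0,0.8,-0.6],"rotation":[0,0,0]},{"grip":255,"travel":[0,0.9,-0.6],"rotation":[0,0,0]},{"grip":255,"travel":[0,0.4,0],"rotation":[0,0,0]},{"grip":255,"travel":[0.3,0,0],"rotation":[0,0,0]},{"grip":255,"travel":[0,0,0],"rotation":[0,0,0]}]'
python3 - <<'E'
from h import *
goal([.455,-.13,.13],down(0)); w=pic('wrist','w61.png')
s=pic('side','s61.png')
cv2.imwrite('pics/s61c.png',cv2.resize(s[150:280,125:315],None,fx=4,fy=4,interpolation=cv2.INTER_CUBIC))
E
```

```text
time: 89.12
tcp_pos: [0.4577, -0.1332, 0.1296]
orientation: [-0.022, 0.706, -0.018, 0.707]
wrist_force: [1.0, -0.3, 1.1]
opening: 0.0
t 89.12 p [ 0.4577 -0.1332  0.1296] F [ 1.  -0.3  1.1] op 0.0
shift units [-0.02  0.08 -0.07]
rot units [0.06 0.02 0.54]
```

View pics/w61.png

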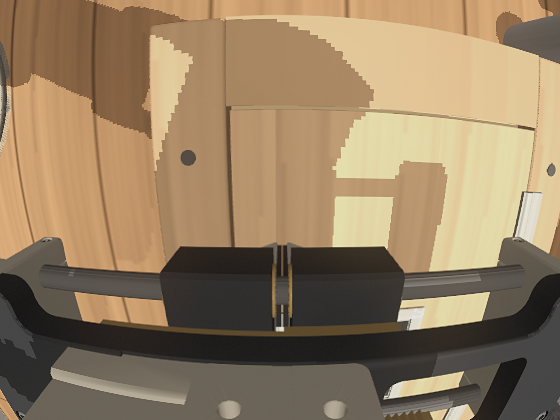

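View pics/s61c.png

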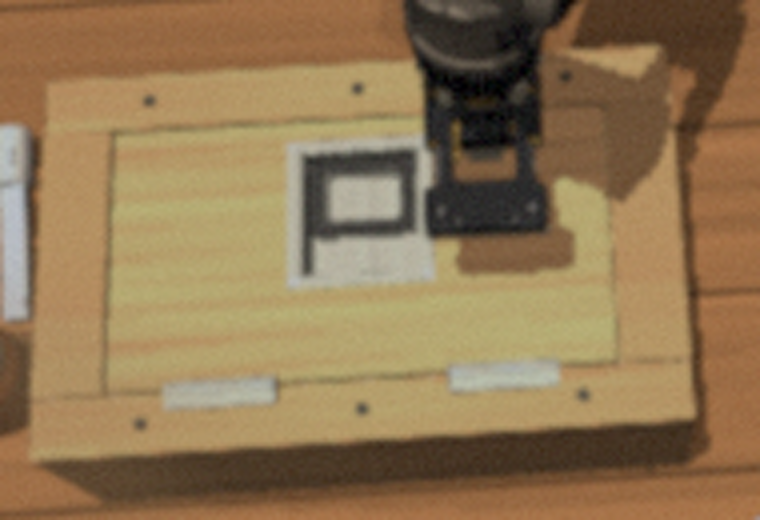

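```bash
python3 -m pendant '[{"grip":255,"travel":[-0.05,0,0],"rotation":[0,0,0.54]},{"grip":255,"travel":[0.1,0,0],"rotation":[0,0,0]},{"grip":255,"travel":[0.1,0,0],"rotation":[0,0,0]},{"grip":255,"travel":[0,0,0],"rotation":[0,0,0]}]'
python3 -m pendant '[{"grip":255,"travel":[0.1,0,0],"rotation":[0,0,0]}]'
python3 -m pendant '[{"grip":255,"travel":[0.15,0,0],"rotation":[0,0,0]}]'
python3 -m pendant '[{"grip":255,"travel":[0.25,0,0],"rotation":[0,0,0]}]'
```

```text
time: 89.72
tcp_pos: [0.4591, -0.1351, 0.1258]
orientation: [-0.001, 0.706, 0.001, 0.709]
wrist_force: [-1.4, 0.6, 0.8]
opening: 0.0005
time: 89.85
tcp_pos: [0.4594, -0.1352, 0.1252]
orientation: [-0.002, 0.705, -0.0, 0.709]
wrist_force: [-16.8, 6.9, 55.9]
opening: 0.0001
time: 89.98
tcp_pos: [0.4596, -0.1354, 0.125]
orientation: [-0.004, 0.704, -0.001, 0.71]
wrist_force: [-25.6, 8.7, 71.7]
opening: 0.0004
time: 90.1
tcp_pos: [0.4599, -0.1356, 0.1246]
orientation: [-0.006, 0.702, -0.002, 0.712]
wrist_force: [-40.1, 16.1, 117.3]
opening: 0.0001
```

That last press was too hard: 117 N at the wrist, just under the 120 N limit. Lifting off at once.

```bash
python3 -m pendant '[{"grip":255,"travel":[-0.3,0,0],"rotation":[0,0,0]},{"grip":255,"travel":[-1,0,0],"rotation":[0,0,0]},{"grip":255,"travel":[-1,0,0],"rotation":[0,0,0]},{"grip":255,"travel":[-1,0,-0.5],"rotation":[0,0,0]},{"grip":255,"travel":[-0.8,0.5,-0.8],"rotation":[0,0,0]},{"grip":255,"travel":[0,0.8,-0.8],"rotation":[0,0,0]},{"grip":255,"travel":[0,0.9,-0.8],"rotation":[0,0,0]},{"grip":255,"travel":[0,0.9,0],"rotation":[0,0,0]},{"grip":255,"travel":[0,0.9,0],"rotation":[0,0,0]},{"grip":255,"travel":[0,0.9,0],"rotation":[0,0,0]},{"grip":255,"travel":[0,0.5,0],"rotation":[0,0,0]},{"grip":255,"travel":[0,0,0],"rotation":[0,0,0]}]'
python3 - <<'E'
from h import *
show();pic('side','s62.png');t=pic('top','t62.png');s=cv2.imread('pics/s62.png')
cv2.imwrite('pics/s62c.png',cv2.resize(s[150:280,125:315],None,fx=4,fy=4,interpolation=cv2.INTER_CUBIC))
cv2.imwrite('pics/t62c.png',cv2.resize(t[150:280,260:460],None,fx=4,fy=4,interpolation=cv2.INTER_CUBIC))
E
```

```text
time: 91.6
tcp_pos: [0.3371, 0.0867, 0.288]
orientation: [-0.009, 0.699, -0.008, 0.715]
wrist_force: [-0.9, -0.3, 0.1]
opening: 0.0008
t 91.6 p [0.3371 0.0867 0.288 ] q [ 0.058 -0.078  1.744 -0.026  1.455  0.059] F [-0.9 -0.3  0.1] op 0.0008
[[ 0.023 -0.001  1.   ]
 [-0.025  1.     0.002]
 [-0.999 -0.025  0.023]]
```

View pics/s62.png

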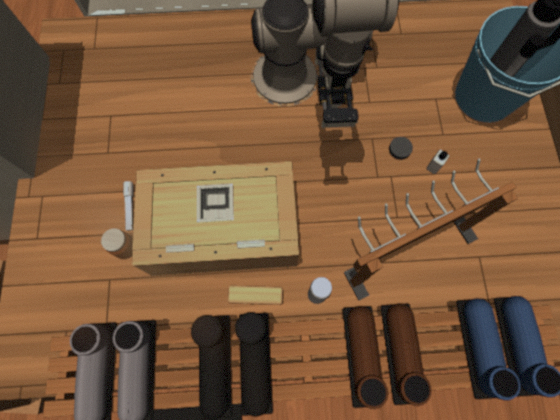

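View pics/t62.png

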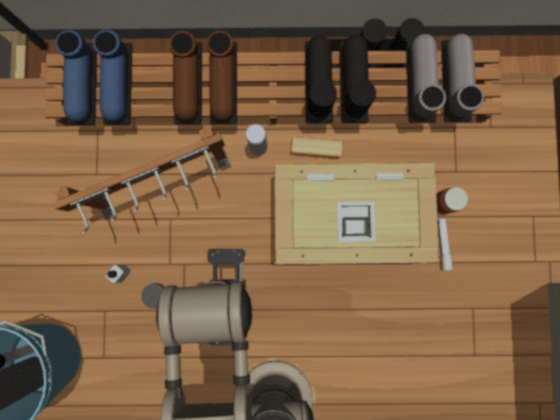

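View pics/s62c.png

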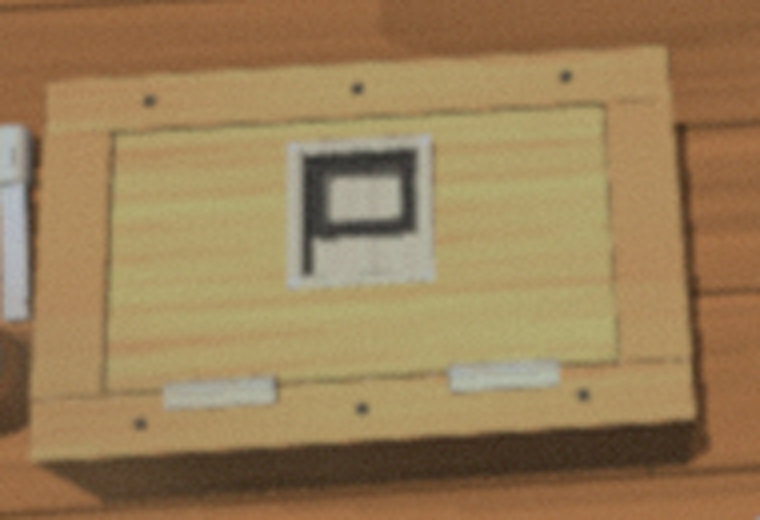

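View pics/t62c.png

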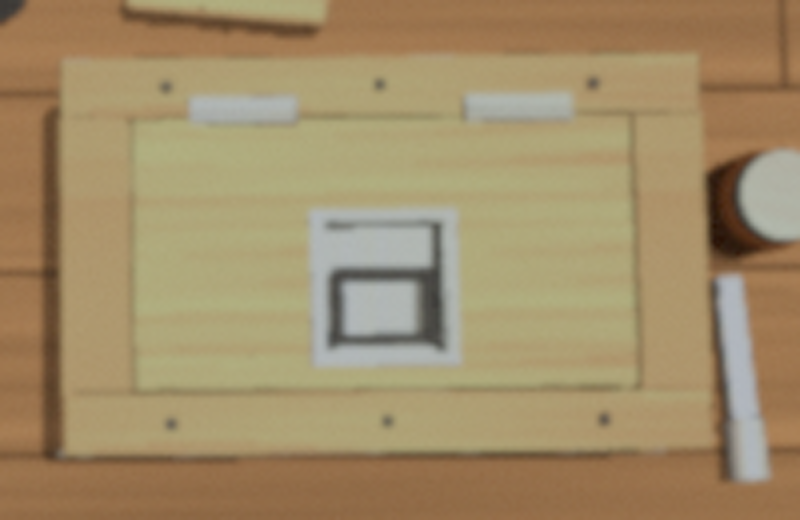

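The platform looks the same as in the first pictures: hatch flush, ring flat, bystanders in place. One pixel check against the start, then I hand in.

Run:
```python
from h import *
for c,r in(('t',(150,280,260,470)),('s',(150,280,100,315))):
    a=cv2.imread('pics/'+('top0' if c=='t' else 'side0')+'.png');b=cv2.imread('pics/'+c+'62.png');y0,y1,x0,x1=r
    d=cv2.absdiff(cv2.GaussianBlur(a[y0:y1,x0:x1],(5,5),0),cv2.GaussianBlur(b[y0:y1,x0:x1],(5,5),0));print(c,d.mean().round(2),d.max(),(d.max(2)>25).sum())
print(ctrl.finish_job())
```

```text
t 1.71 4 0
s 2.8 6 0
the job is handed in; nothing more can be done
None
```

The job is done and handed in at about 92 s of the 210 s allowed. I flipped up the ring and opened the hatch by it. All three caddies were lifted about 45–47 mm, drawn off the hooks and set upright in the well. The dust cup had been knocked about 4 cm; I measured it again and stood it beside them. I then closed the hatch by the ring and folded the ring flat.

**Last checks:**
- **Well contents:** the wrist view taken before closing showed all three caddies and the cup upright.
- **Hatch and ring:** the final top and side pictures show no visible difference from the start over the platform. The largest pixel change was 6 levels, so the hatch is flush and the ring flat.
- **Bystanders:** they look to be where they were. The pixel check covered the jar and metal nozzle. I compared the clothes brush, spray can and lotion bottle by eye. The polish tin was clear in the final side view but partly hidden by the arm in the top one.

**What went wrong or disagreed:**
- **Fingertips:** they end about 40 mm behind the reported TCP, which does not match the description. The first grasps on the ring closed on nothing until I allowed for it.
- **Hard press on the hatch:** I pressed the closed hatch with the fingertips, and the wrist force reached 117 N, just under the 120 N limit. I lifted off at once and saw no mark or shift afterwards.
- **Force readings:** the wrist force did not clearly show when things touched the well floor, so I judged most of those contacts by the descent stopping.

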